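Empty the lunch tin and put it up to air

TASK

Lift the lid off the lunch tin and lay it flat, grip bar up, on the narrow raised ledge; then carry the tin with its nuts over to the wooden snack tray, tip it well over so that they all roll out into the tray, and stand the empty tin upright on the ledge beside its lid, leaving both resting there on their own. Put every biscuit that lies loose on the bench into the tray as well, with any nut that missed it, and leave the sippy cup, the butter dish and the fork where they are.

Things in the scene. Friction and masses are not known exactly. Their poses are not given: they have to be found in the camera images.
- tin: grey metal lunch tin: open rectangular box 94 (its x) x 88 (y) x 52 mm high, walls and floor 4 mm, 180 g. Origin: centre of its underside, z up through the mouth. A round bar handle 14 mm thick sticks out level from the -x wall, axis 42 mm above the underside, from x = -45 to -125 mm. Starts on the bench, handle roughly towards the robot, lid on, some of nut1 to nut5 inside
- tin_mid (a point): point in the middle of the tin's hollow, 25 mm above its underside
- tin_handle (a point): point on the handle's axis 88 mm from the tin's centre (tin frame -88, 0, 42 mm): a good place to grip; the round bar can be gripped from above at any tilt about its own axis
- lid: loose lid of the tin: metal plate 100 x 94 x 3 mm; below it a 76 x 70 x 5 mm step that sits inside the tin with 5 mm of play; on top a wooden grip bar 34 (its x) x 14 (y) x 24 mm high, its top 32 mm above the origin. Origin: centre of the step's underside, z up, 47 mm above the tin's underside when on it. 90 g; it just lifts off
- tray: fixed open wooden snack tray on the bench, left or right of the tin, 190 mm (its x) by 170 mm (its y), 50 mm high, walls and floor 6 mm. Origin: centre of its underside, z up
- ledge: fixed narrow pine ledge, on the other side of the tin from the tray: a board 50 mm deep (its x) and 250 mm long (y) on two end blocks, top face 70 mm above the bench. Origin: on the bench under its centre, z up, -x towards the robot. Tin and lid overhang it front and back, so centre them over it; both fit side by side, centres 120 mm apart
- ledge_top (a point): centre of the ledge's top face
- sippy_cup: bystander: orange sippy cup, about 66 mm across, 110 mm high, origin at the centre of its underside
- butter_dish: bystander: white covered butter dish 110 x 170 mm, 75 mm high, origin at the centre of its underside
- fork: bystander: bamboo fork 190 mm long, 5 mm thick, lying on the bench, origin under its middle
- nut1: walnut in its shell, a brown ball about 26 mm across, 12 g, origin at its centre; it rolls down any slope over about 12 degrees, so the tin empties when tipped some 110 degrees from upright. If present it starts inside the tin, on its floor; three to five of nut1 to nut5 are present
- nut2: walnut in its shell, a brown ball about 26 mm across, 12 g, origin at its centre; it rolls down any slope over about 12 degrees, so the tin empties when tipped some 110 degrees from upright. If present it starts inside the tin, on its floor; three to five of nut1 to nut5 are present
- nut3: walnut in its shell, a brown ball about 26 mm across, 12 g, origin at its centre; it rolls down any slope over about 12 degrees, so the tin empties when tipped some 110 degrees from upright. If present it starts inside the tin, on its floor; three to five of nut1 to nut5 are present
- nut4: walnut in its shell, a brown ball about 26 mm across, 12 g, origin at its centre; it rolls down any slope over about 12 degrees, so the tin empties when tipped some 110 degrees from upright. If present it starts inside the tin, on its floor; three to five of nut1 to nut5 are present
- nut5: walnut in its shell, a brown ball about 26 mm across, 12 g, origin at its centre; it rolls down any slope over about 12 degrees, so the tin empties when tipped some 110 degrees from upright. If present it starts inside the tin, on its floor; three to five of nut1 to nut5 are present
- biscuit1: oat biscuit finger, a hard pale brown bar 44 mm (its x) x 22 mm (y) x 18 mm high, 18 g, origin at the centre of its underside. If present it starts loose on the bench beyond the tin, lying flat at any yaw; two to four of biscuit1 to biscuit4 are present
- biscuit2: oat biscuit finger, a hard pale brown bar 44 mm (its x) x 22 mm (y) x 18 mm high, 18 g, origin at the centre of its underside. If present it starts loose on the bench beyond the tin, lying flat at any yaw; two to four of biscuit1 to biscuit4 are present
- biscuit3: oat biscuit finger, a hard pale brown bar 44 mm (its x) x 22 mm (y) x 18 mm high, 18 g, origin at the centre of its underside. If present it starts loose on the bench beyond the tin, lying flat at any yaw; two to four of biscuit1 to biscuit4 are present
- biscuit4: oat biscuit finger, a hard pale brown bar 44 mm (its x) x 22 mm (y) x 18 mm high, 18 g, origin at the centre of its underside. If present it starts loose on the bench beyond the tin, lying flat at any yaw; two to four of biscuit1 to biscuit4 are present
Things that resemble listed ones, but are neither listed nor needed, are in the scene too. Leave any orange look-alike of the lid alone.

How it is judged:
By the outcome, as a careful person would: the job done as asked, in the order asked, and still so for the second after the job is handed in, with the robot touching nothing.
Of nut1, nut2, nut3, nut4, nut5 only 3 to 5 are there at a start; the rules pass over those that are not, and their reading is None.
Of biscuit1, biscuit2, biscuit3, biscuit4 only 2 to 4 are there at a start; the rules pass over those that are not, and their reading is None.
At some moment in a run one of biscuit1, biscuit2, biscuit3, biscuit4 may be knocked a few centimetres aside while the robot is not near it.
It also fails if it takes over 210 s, if anything falls off the work surface, if the arm or the gripper's body presses on something with over 40 N, if the wrist force passes 120 N, or if a joint passes its speed limit or range.

ROBOT

A 7-joint arm with a two-finger parallel gripper is mounted at the origin on the work surface. World frame = base frame: x ahead of the robot, y to its left, z up, the work surface at z = 0. Lengths are in m, angles in rad, forces in N, time in s.
With the tool pointing down it reaches from about 0.4 to 0.85 m from the base axis. Payload 4.4 kg.
Tool frame: the origin (TCP) lies on the centre line of the jaws, within the pads' length; the fingertips stand 25 mm ahead of it and the grasp point (between the pads) lies 6 mm ahead of it; y points along the fingers, z is the direction in which the jaws open and shut, and the axes are right-handed (so a half turn about y gives the same grasp; the last joint's range is limited). The gripper opens to 94 mm and grips with 3 to 60 N. Pads are 16 mm wide; open, the fingers measure 119 mm over their backs; the gripper's body (75 mm by 177 mm) begins 78 mm behind the grasp point.
Start: joints at [-1.333, 0.628, 0.038, 1.517, -0.027, 0.996, -0.02], TCP at [0.194, 0.62, 0.23] pointing down, gripper open.
Joint ranges: [-3.06, 3.06], [-0.37, 2.12], [-1.25, 1.32], [0.18, 2.47], [-1.1, 4.24], [0.23, 1.98], [-2.94, 2.94]. Speed limits (rad/s): [2.57, 2.57, 3.14, 3.14, 3.14, 3.14, 3.14].

INTERFACE

Orientations are given as a unit quaternion [x, y, z, w].
In Python, from workcell import bot, optics gives the robot as it stands.
- The arm moves only by the tool jog_arm, never from a script. Its argument "deltas" is a list of rows, each an object with "linear": the shift along the tool's x, y, z in cm, a list of three; "rot": the turn, a rotation vector about the tool's x, y, z in degrees, a list of three; "gripper": the opening, from 0 (shut) to 1 (fully open). A call has 1 to 8 rows; each row is the pose to reach, as a shift and turn from the pose commanded when the call began, along the tool's axes at that moment; what a row does not reach only later rows make up. A row lasts 1/12 s, in which the tool goes at most 41.7 mm and 7.16 degrees, less where a joint would pass 70% of its speed; a pose out of reach is approached as far as the arm can. A call with a gripper value outside its range is refused whole. The fingers move at their own pace and stop on an object; the grip force is fixed at half the most. Time passes only in rows, so rows that repeat a pose let the fingers close. It gives the time, the measured TCP pose, the force and the opening at its end, in the units of the state.
- bot.get_obs(): the state, without advancing time (a new reading comes with each control period).
- optics.capture(name): name is "scene" or "top"; returns a dict with "image" (384x512x3 uint8, red, green, blue), "camera_matrix" (3x3 intrinsics, pixels), "R" (3x3) and "t" (3): a world point X has camera coordinates R X + t. Camera axes: x right, y down, z forward; pixel columns grow to the right and rows downward; lengths in m; the calibration is good to about 2 mm. A picture is of the moment at which its call begins. There is no depth.
- bot.sign_off(): hands the job in, once; it reports no verdict.
Trained networks look in a picture, given as the dict that the camera call returned (one of the last four; its "shot" number tells which), for a name from the list of things; names that differ only in an ending like _2 or _b are one class to them, and where a whole thing is asked for, a point or a joint stands for the part that bears it (a point fixed in the world has none). Each returns a list of dicts, best first, with "score" (0 to 1); they miss things now and then, are a little off and sometimes report something else, mostly with a low value. They report only what shows in the picture. A call takes as long as a camera call. They do not tell look-alikes from the thing itself.
- optics.spot_in(target, picture): "point" ([row, column] in pixels, amid what is visible of it).
- optics.outline_of(target, picture): "region" (384x512 bool, what is visible of it) and "point" ([row, column] in pixels, amid what is visible of it).
The state is a dict: "clock": time; "joints": joint angles; "joint_vel": joint speeds; "joint_torque": joint torques, N m; "position": TCP position; "ee_rot": TCP orientation; "contact_force": force on the tool from outside, world axes, zero at the start; "wrist_torque": the same for the moment, N m; "opening": opening from 0.0 (shut) to 1.0 (fully open).
Only numpy, scipy, OpenCV 4.12 (cv2) and the standard library are available. Lean on these libraries where they do the work, as an engineer would, in place of code of your own. Each camera call takes 0.05 s, during which the arm holds its last target.

## Working session

There is one attempt and no reset: what is moved stays moved. The work goes in short steps, Python scripts to look and compute and a tool call to move; the robot and the scene stay as the last step left them, time stands still between calls to the robot, and variables do not carry over. Pictures are saved under pics/ and viewed, and the job is handed in when it is done.

Besides the shell and the picture viewer there is one more tool, called after "Request:" in YAML: its name, and indented under it one key for each argument. jog_arm: Moves the arm, as the interface text tells. Its arguments: {"type":"object","properties":{"deltas":{"type":"array"}},"required":["deltas"]}

```bash
ls; mkdir -p pics; python3 - <<'E'
from workcell import bot, optics
import cv2
print(bot.get_obs())
for n in("scene","top"):
    p=optics.capture(n); cv2.imwrite(f"pics/{n}0.png",cv2.resize(p["image"][:,:,::-1],(800,600),interpolation=cv2.INTER_CUBIC))
    print(n,p["camera_matrix"],p["R"],p["t"],p["shot"])
E
```

```text
pics
{'clock': 0.0, 'joints': array([-1.33279479,  0.62932827,  0.0384647 ,  1.51832907, -0.02697248,
        0.99629612, -0.02001672]), 'joint_vel': array([-0.00132786, -0.00040475, -0.00098518,  0.00116625,  0.0016463 ,
       -0.00193093, -0.00028567]), 'joint_torque': array([ 4.69002189e-04, -5.49731219e+01,  1.14368778e+00, -1.86636937e+01,
       -5.22714655e-02,  2.33021710e-02,  1.52247080e-04]), 'position': array([0.19425904, 0.61966207, 0.22957853]), 'ee_rot': array([ 0.69960997, -0.10708205,  0.10692628, -0.69831661]), 'contact_force': array([ 0.19431247,  0.79730015, -0.03789579]), 'wrist_torque': array([ 0.00804722, -0.04141569,  0.00077659]), 'opening': 0.9985380280857344}
scene [[394.77669404   0.         261.2339048 ]
 [  0.         394.77669404 188.7368867 ]
 [  0.           0.           1.        ]] [[-0.38730418  0.92192415 -0.00716398]
 [ 0.56561477  0.23146648 -0.79151955]
 [-0.72806278 -0.31061089 -0.61110185]] [ 0.22983914 -0.26761303  1.32534627] 1
top [[379.73726367   0.         251.95130915]
 [  0.         379.73726367 190.14163946]
 [  0.           0.           1.        ]] [[ 0.00714864 -0.99983521 -0.01668661]
 [-0.9922794  -0.00502646 -0.12392066]
 [ 0.12381637  0.01744364 -0.99215182]] [0.01972377 0.60776814 0.88882194] 2
```

```bash
cat > h.py <<'E'
import numpy as np, cv2
from scipy.optimize import minimize
from scipy.spatial.transform import Rotation as Ro
from workcell import bot, optics
def proj(p,X):
    c=np.atleast_2d(X)@p["R"].T+p["t"]; q=c@p["camera_matrix"].T
    return q[:,:2]/q[:,2:]
def unproj(p,uv,z):
    d=np.linalg.inv(p["camera_matrix"])@np.array([uv[0],uv[1],1.]); d=p["R"].T@d; o=-p["R"].T@p["t"]
    return o+d*(z-o[2])/d[2]
def box(x0,x1,y0,y1,z0,z1):
    return np.array([[x,y,z] for x in(x0,x1) for y in(y0,y1) for z in(z0,z1)])
M={"biscuit":[box(-.022,.022,-.011,.011,0,.018)],
"lid":[box(-.05,.05,-.047,.047,.005,.008),box(-.017,.017,-.007,.007,.008,.032)],
"tin":[box(-.047,.047,-.044,.044,0,.052),box(-.125,-.045,-.007,.007,.035,.049)],
"tray":[box(-.095,.095,-.085,.085,0,.05)],
"ledge":[box(-.025,.025,-.125,.125,.055,.07)],
"butter":[box(-.055,.055,-.085,.085,0,.02)]}
S=4
def sil(p,parts,pose,z):
    m=np.zeros((384*S,512*S),np.uint8); R=Ro.from_euler('z',pose[2]).as_matrix()
    for b in parts:
        uv=proj(p,b@R.T+[pose[0],pose[1],z]); h=cv2.convexHull(((uv+.5)*S-.5).astype(np.float32))
        cv2.fillConvexPoly(m,np.round(h).astype(np.int32),1)
    return m
def fit(name,views,x0,z=0.,parts=None):
    parts=parts or M[name]
    big=[(p,cv2.resize(r.astype(np.uint8),None,fx=S,fy=S,interpolation=cv2.INTER_NEAREST)) for p,r in views]
    def f(v):
        s=0
        for p,r in big:
            m=sil(p,parts,v,z); s-=(m&r).sum()/max(1,(m|r).sum())
        return s/len(big)
    x0=np.array(x0,float); best=None
    for dy in(0,.3,-.3):
        st=x0+[0,0,dy]
        sim=np.array([st,st+[.01,0,0],st+[0,.01,0],st+[0,0,.2]])
        r=minimize(f,st,method="Nelder-Mead",options=dict(initial_simplex=sim,xatol=1e-4,fatol=1e-5))
        if best is None or r.fun<best.fun: best=r
    return best.x,-best.fun
def save(name,img,crop=None,k=1):
    if crop: img=img[crop[0]:crop[1],crop[2]:crop[3]]
    f=min(800/img.shape[1],600/img.shape[0])
    cv2.imwrite(f"pics/{name}.png",cv2.resize(img[:,:,::-1],None,fx=f,fy=f,interpolation=cv2.INTER_CUBIC))
E
python3 - <<'E'
from h import *
P={n:optics.capture(n) for n in("scene","top")}
import pickle
D={}
for t in["lid","tin","tray","ledge","biscuit1","nut1","fork","sippy_cup","butter_dish"]:
    for n in P:
        r=optics.outline_of(t,P[n]); D[t,n]=r
        print(t,n,[(round(a["score"],2),np.round(a["point"]).tolist(),int(a["region"].sum()), np.round(unproj(P[n],a["point"][::-1],.0),3)[:2].tolist()) for a in r])
pickle.dump((P,D),open("d0.pkl","wb"))
print(bot.get_obs()["clock"])
E
```

```text
lid scene [(0.79, [185.0, 268.0], 1124, [0.47, -0.032]), (0.78, [156.0, 234.0], 699, [0.382, -0.171])]
lid top [(0.7, [207.0, 380.0], 2407, [0.57, -0.297]), (0.46, [131.0, 251.0], 346, [0.768, 0.029]), (0.46, [161.0, 273.0], 127, [0.687, -0.03])]
tin scene [(0.74, [206.0, 269.0], 890, [0.543, -0.001])]
tin top [(0.66, [166.0, 248.0], 179, [0.675, 0.033]), (0.65, [251.0, 246.0], 170, [0.458, 0.038])]
tray scene [(0.89, [239.0, 389.0], 6892, [0.549, 0.276])]
tray top [(0.94, [209.0, 149.0], 5700, [0.563, 0.284])]
ledge scene [(0.67, [167.0, 159.0], 2209, [0.507, -0.334])]
ledge top [(0.77, [205.0, 379.0], 2325, [0.576, -0.295])]
biscuit1 scene [(0.74, [254.0, 287.0], 247, [0.673, 0.091]), (0.49, [241.0, 226.0], 247, [0.686, -0.041])]
biscuit1 top [(0.69, [161.0, 275.0], 170, [0.688, -0.034]), (0.52, [165.0, 247.0], 146, [0.678, 0.036]), (0.47, [163.0, 220.0], 134, [0.681, 0.107])]
nut1 scene [(0.37, [171.0, 160.0], 2241, [0.521, -0.323])]
nut1 top [(0.67, [253.0, 246.0], 192, [0.454, 0.039]), (0.36, [205.0, 378.0], 2374, [0.577, -0.294])]
fork scene [(0.65, [275.0, 239.0], 676, [0.758, 0.023])]
fork top [(0.85, [134.0, 259.0], 508, [0.759, 0.007])]
sippy_cup scene [(0.74, [287.0, 349.0], 1873, [0.706, 0.226])]
sippy_cup top [(0.58, [132.0, 163.0], 792, [0.763, 0.257])]
butter_dish scene [(0.96, [222.0, 117.0], 3795, [0.727, -0.295])]
butter_dish top [(0.72, [139.0, 367.0], 2933, [0.747, -0.272])]
1.1
```

```bash
python3 - <<'E'
from h import *
import pickle
P,D=pickle.load(open("d0.pkl","rb"))
def reg(t,n,i=0): return D[t,n][i]["region"]
# grey plate in top
im=P["top"]["image"].astype(int); g=(im[:,:,2]>=im[:,:,0]-5)&(im.sum(2)>220); 
lab=np.zeros_like(g); lab[185:255,225:295]=g[185:255,225:295]
lab=cv2.morphologyEx(lab.astype(np.uint8),cv2.MORPH_CLOSE,np.ones((9,9)))
print("grey px",lab.sum())
v=[(P["top"],lab),(P["scene"],reg("lid","scene"))]
for k,vv in(("both",v),("top",v[:1]),("scene",v[1:])):
    x,s=fit("lid",vv,[.49,-.02,-.45],z=.047); print("lid",k,x.round(4),np.degrees(x[2]).round(1),round(s,3))
for k,ns in(("both",["top","scene"]),("top",["top"]),("scene",["scene"])):
    for t,x0 in(("tray",[.55,.28,0]),("ledge",[.54,-.3,0]),("butter_dish",[.74,-.27,.1])):
        x,s=fit("butter" if t[0]=="b" else t,[(P[n],reg(t,n)) for n in ns],x0); print(t,k,x.round(4),np.degrees(x[2]).round(1),round(s,3))
for i,x0 in enumerate(([.68,-.034,.2],[.678,.036,.5],[.681,.107,.5])):
    x,s=fit("biscuit",[(P["top"],reg("biscuit1","top",i))],x0); print("bis",i,x.round(4),np.degrees(x[2]).round(1),round(s,3))
# combos for tin
u=(reg("lid","scene")|reg("tin","scene"))
x,s=fit("tinlid",[(P["scene"],u)],[.49,-.02,-.45],parts=M["tin"][:1]+[b+[0,0,.047] for b in M["lid"]]);print("tin scene",x.round(4),round(s,3))
vis=P["top"]["image"].copy()
save("crop1",P["top"]["image"],(150,300,200,360))
E
```

```text
grey px 1594
lid both [ 0.5385  0.0013 -0.4095] -23.5 0.923
lid top [ 0.5365  0.0043 -0.4279] -24.5 0.932
lid scene [ 5.391e-01 -2.000e-04 -4.034e-01] -23.1 0.952
tray both [0.5618 0.2675 0.1722] 9.9 0.942
ledge both [ 0.5684 -0.2757 -0.0672] -3.9 0.817
butter_dish both [ 0.7446 -0.2702  0.2466] 14.1 0.889
tray top [0.5612 0.2701 0.1906] 10.9 0.969
ledge top [ 0.5671 -0.2742 -0.0546] -3.1 0.94
butter_dish top [ 0.7448 -0.2692  0.2417] 13.8 0.957
tray scene [0.5628 0.2653 0.1833] 10.5 0.943
ledge scene [ 0.5721 -0.2751 -0.058 ] -3.3 0.75
butter_dish scene [ 0.7452 -0.2755  0.2392] 13.7 0.848
bis 0 [ 0.6871 -0.034   1.9707] 112.9 0.912
bis 1 [ 0.6725  0.034  -0.8222] -47.1 0.826
bis 2 [0.6786 0.1017 2.045 ] 117.2 0.756
tin scene [ 0.5398 -0.001  -0.4184] 0.887
```

```bash
cat >> h.py <<'E'
import json
def log():
    o=bot.get_obs(); open("log.jsonl","a").write(json.dumps({k:np.asarray(o[k]).tolist() for k in("joints","position","ee_rot")})+"\n"); return o
def toolR(y,z):
    y=np.array(y,float);y/=np.linalg.norm(y);z=np.array(z,float);z-=y*(y@z);z/=np.linalg.norm(z)
    return np.column_stack([np.cross(y,z),y,z])
def down(yaw):  # jaw axis at angle yaw in the xy plane
    return toolR([0,0,-1],[np.cos(yaw),np.sin(yaw),0])
def plan(pos,R,o=None):
    o=o or log(); R0=Ro.from_quat(o["ee_rot"]).as_matrix(); p0=o["position"]
    cands=[R,R@np.diag([-1,1,-1])]
    out=[]
    for c in cands:
        rv=Ro.from_matrix(R0.T@c).as_rotvec(degrees=True); out.append((np.linalg.norm(rv),rv))
    out.sort(key=lambda a:a[0])
    print("at",p0.round(4),"open",round(o["opening"],3),"F",np.round(o["contact_force"],1),"t",round(float(o["clock"]),2),"j",np.round(o["joints"],2))
    print("linear cm",(R0.T@(np.array(pos)-p0)*100).round(2).tolist(),"| rot",out[0][1].round(1).tolist(),"| alt",out[1][1].round(1).tolist())
E
python3 - <<'E'
from h import *
o=log(); R0=Ro.from_quat(o["ee_rot"]).as_matrix(); print(R0.round(3))
plan([.538,.002,.16],down(np.radians(-23.5+90)))
P={"top":optics.capture("top")}
print(unproj(P["top"],(241.25,268),.042), unproj(P["top"],(200+187/4,150+415/4),.042))
print(np.array([.538,.002])+.125*np.array([-np.cos(.41),np.sin(.41)]))
E
```

```text
[[ 0.954 -0.     0.299]
 [-0.299 -0.     0.954]
 [-0.    -1.    -0.   ]]
at [0.1944 0.6202 0.2305] open 1.001 F [-0.4 -0.6 -0.6] t 1.1 j [-1.33  0.63  0.04  1.52 -0.03  1.   -0.02]
linear cm [51.28, 7.05, -48.71] | rot [0.0, 6.1, -0.0] | alt [-0.0, -173.9, -0.0]
[0.42102459 0.04740629 0.042     ] [0.4544679  0.03466004 0.042     ]
[0.4233599  0.05182617]
```

Request:
jog_arm:
  deltas:
    - {"linear":[4,0,-3.5],"rot":[0,2,0],"gripper":1}
    - {"linear":[7,0,-6.5],"rot":[0,3,0],"gripper":1}
    - {"linear":[10,0,-9.5],"rot":[0,4,0],"gripper":1}
    - {"linear":[12.8,0,-12.2],"rot":[0,6,0],"gripper":1}
    - {"linear":[15.6,0,-14.8],"rot":[0,6,0],"gripper":1}
    - {"linear":[18.4,0,-17.5],"rot":[0,6,0],"gripper":1}
    - {"linear":[21.2,0,-20.2],"rot":[0,6,0],"gripper":1}
    - {"linear":[24,0,-22.8],"rot":[0,6,0],"gripper":1}

```text
clock: 1.82
position: [0.356, 0.3288, 0.2308]
ee_rot: [-0.692, 0.143, -0.144, 0.692]
contact_force: [-0.2, 0.8, 0.1]
opening: 0.993
```

```bash
python3 - <<'E'
from h import *
plan([.538,.002,.16],down(np.radians(-23.5+90)))
E
```

```text
at [0.356  0.3288 0.2308] open 0.993 F [-0.2  0.8  0.1] t 1.82 j [-0.86  0.39  0.08  1.97 -0.04  0.78  0.4 ]
linear cm [29.69, 7.08, -22.75] | rot [-0.0, 0.1, 0.0] | alt [0.0, -179.9, 0.0]
```

Request:
jog_arm:
  deltas:
    - {"linear":[26,4,-20],"rot":[0,0,0],"gripper":1}
    - {"linear":[26,4,-20],"rot":[0,0,0],"gripper":1}
    - {"linear":[26,4,-20],"rot":[0,0,0],"gripper":1}
    - {"linear":[26,4,-20],"rot":[0,0,0],"gripper":1}
    - {"linear":[26,4,-20],"rot":[0,0,0],"gripper":1}
    - {"linear":[26,4,-20],"rot":[0,0,0],"gripper":1}
    - {"linear":[26,4,-20],"rot":[0,0,0],"gripper":1}
    - {"linear":[26,4,-20],"rot":[0,0,0],"gripper":1}

```text
clock: 2.48
position: [0.5154, 0.0416, 0.1904]
ee_rot: [-0.692, 0.143, -0.144, 0.692]
contact_force: [0.2, -0.8, 0.2]
opening: 0.998
```

```bash
python3 - <<'E'
from h import *
plan([.538,.002,.085],down(np.radians(-23.5+90)))
p=optics.capture("scene"); save("s1",p["image"])
E
```

```text
at [0.5154 0.0416 0.1904] open 0.998 F [ 0.2 -0.8  0.2] t 2.48 j [-0.2   0.49  0.09  1.93 -0.07  0.72  1.1 ]
linear cm [3.65, 10.55, -2.74] | rot [-0.0, 0.0, 0.0] | alt [0.1, -180.0, 0.0]
```

```bash
python3 - <<'E'
from h import *
import pickle
P,D=pickle.load(open("d0.pkl","rb"))
for n in P: print(n,proj(P[n],[[.515,.042,.165],[.538,.002,.079],[0.538,0.002,0]])*800/512)
E
```

```text
scene [[458.25870901 223.22670286]
 [424.03721179 277.20713841]
 [423.59077821 319.46224855]]
top [[377.6376409  354.26969807]
 [407.37400629 340.473995  ]
 [407.06876649 342.99494481]]
```

Request:
jog_arm:
  deltas:
    - {"linear":[3.65,0,-2.74],"rot":[0,0,0],"gripper":1}
    - {"linear":[3.65,0,-2.74],"rot":[0,0,0],"gripper":1}
    - {"linear":[3.65,3,-2.74],"rot":[0,0,0],"gripper":1}
    - {"linear":[3.65,6,-2.74],"rot":[0,0,0],"gripper":1}
    - {"linear":[3.65,8,-2.74],"rot":[0,0,0],"gripper":1}
    - {"linear":[3.65,9.5,-2.74],"rot":[0,0,0],"gripper":1}
    - {"linear":[3.65,10.5,-2.74],"rot":[0,0,0],"gripper":1}
    - {"linear":[3.65,10.5,-2.74],"rot":[0,0,0],"gripper":1}

```text
clock: 3.2
position: [0.5358, 0.0046, 0.0838]
ee_rot: [0.693, -0.144, 0.142, -0.692]
contact_force: [0.4, 0.6, 0.1]
opening: 1.003
```

```bash
python3 - <<'E'
from h import *
plan([.538,.002,.085],down(np.radians(-23.5+90)))
p=optics.capture("scene"); save("s2",p["image"],(110,250,190,360))
E
```

```text
at [0.5358 0.0046 0.0838] open 1.003 F [0.4 0.6 0.1] t 3.2 j [-0.11  0.68  0.07  1.96 -0.09  0.5   1.19]
linear cm [0.3, -0.12, -0.15] | rot [0.1, 0.1, -0.2] | alt [-0.3, -179.9, -0.1]
```

Request:
jog_arm:
  deltas:
    - {"linear":[0.3,0,-0.1],"rot":[0,0,0],"gripper":0.3}
    - {"linear":[0.3,0,-0.1],"rot":[0,0,0],"gripper":0.2}
    - {"linear":[0.3,0,-0.1],"rot":[0,0,0],"gripper":0}
    - {"linear":[0.3,0,-0.1],"rot":[0,0,0],"gripper":0}
    - {"linear":[0.3,0,-0.1],"rot":[0,0,0],"gripper":0}
    - {"linear":[0.3,0,-0.1],"rot":[0,0,0],"gripper":0}
    - {"linear":[0.3,0,-0.1],"rot":[0,0,0],"gripper":0}
    - {"linear":[0.3,0,-0.1],"rot":[0,0,0],"gripper":0}

```text
clock: 3.92
position: [0.5393, 0.0024, 0.0855]
ee_rot: [-0.692, 0.143, -0.143, 0.692]
contact_force: [0.1, -0.8, -0.3]
opening: 0.467
```

Request:
jog_arm:
  deltas:
    - {"linear":[0,0,0],"rot":[0,0,0],"gripper":0}
    - {"linear":[0,0,0],"rot":[0,0,0],"gripper":0}
    - {"linear":[0,0,0],"rot":[0,0,0],"gripper":0}
    - {"linear":[0,0,0],"rot":[0,0,0],"gripper":0}
    - {"linear":[0,0,0],"rot":[0,0,0],"gripper":0}
    - {"linear":[0,0,0],"rot":[0,0,0],"gripper":0}
    - {"linear":[0,0,0],"rot":[0,0,0],"gripper":0}
    - {"linear":[0,0,0],"rot":[0,0,0],"gripper":0}

```text
clock: 4.58
position: [0.5393, 0.0023, 0.0854]
ee_rot: [0.692, -0.144, 0.143, -0.692]
contact_force: [-0.7, -0.6, -0.4]
opening: 0.145
```

Gripped (0.145 ≈ 14 mm). Lift straight up and look.

Request:
jog_arm:
  deltas:
    - {"linear":[0,-0.5,0],"rot":[0,0,0],"gripper":0}
    - {"linear":[0,-1.2,0],"rot":[0,0,0],"gripper":0}
    - {"linear":[0,-2.5,0],"rot":[0,0,0],"gripper":0}
    - {"linear":[0,-4.5,0],"rot":[0,0,0],"gripper":0}
    - {"linear":[0,-7,0],"rot":[0,0,0],"gripper":0}
    - {"linear":[0,-10,0],"rot":[0,0,0],"gripper":0}
    - {"linear":[0,-13,0],"rot":[0,0,0],"gripper":0}
    - {"linear":[0,-13,0],"rot":[0,0,0],"gripper":0}

```text
clock: 5.25
position: [0.5428, 0.0022, 0.2215]
ee_rot: [-0.691, 0.14, -0.147, 0.693]
contact_force: [0.5, -1.2, -0.2]
opening: 0.146
```

```bash
python3 - <<'E'
from h import *
yl=np.radians(-3.4); c=np.array([.5685,-.275]); t=c+np.array([-np.sin(yl),np.cos(yl)])*-.06
print(t)
plan([t[0],t[1],.2],down(yl+np.pi/2))
p=optics.capture("scene"); save("s3",p["image"])
p=optics.capture("top"); save("t3",p["image"])
E
```

```text
[ 0.56494162 -0.33489439]
at [0.5428 0.0022 0.2215] open 0.146 F [ 0.5 -1.2 -0.2] t 5.25 j [-0.12  0.48  0.1   1.84 -0.06  0.81  1.17]
linear cm [15.41, 2.16, -30.07] | rot [-0.2, -20.0, 0.6] | alt [-0.8, 160.0, -0.2]
```

Request:
jog_arm:
  deltas:
    - {"linear":[0.7,0,-1.4],"rot":[0,-1,0],"gripper":0}
    - {"linear":[1.9,0.2,-3.7],"rot":[0,-4,0],"gripper":0}
    - {"linear":[3.3,0.4,-6.5],"rot":[0,-7,0],"gripper":0}
    - {"linear":[4.8,0.6,-9.4],"rot":[0,-10,0],"gripper":0}
    - {"linear":[6.4,0.8,-12.5],"rot":[0,-13,0],"gripper":0}
    - {"linear":[8,1,-15.6],"rot":[0,-16,0],"gripper":0}
    - {"linear":[9.6,1.2,-18.7],"rot":[0,-18,0],"gripper":0}
    - {"linear":[11.2,1.4,-21.8],"rot":[0,-20,0],"gripper":0}

```text
clock: 6.02
position: [0.5543, -0.2434, 0.1997]
ee_rot: [-0.706, 0.021, -0.019, 0.707]
contact_force: [-0.5, 0.1, -0.7]
opening: 0.146
```

```bash
python3 - <<'E'
from h import *
yl=np.radians(-3.4)
plan([.565,-.335,.16],down(yl+np.pi/2))
E
```

```text
at [ 0.5543 -0.2434  0.1997] open 0.146 F [-0.5  0.1 -0.7] t 6.02 j [ 0.37  0.6  -0.    1.68  0.    0.87  1.88]
linear cm [1.61, 3.95, -9.09] | rot [-0.1, 0.1, -0.2] | alt [-0.3, -179.9, 0.1]
```

Request:
jog_arm:
  deltas:
    - {"linear":[0.5,0.5,-2.5],"rot":[0,0,0],"gripper":0}
    - {"linear":[1,1.2,-5],"rot":[0,0,0],"gripper":0}
    - {"linear":[1.3,2,-7.4],"rot":[0,0,0],"gripper":0}
    - {"linear":[1.6,3,-8.7],"rot":[0,0,0],"gripper":0}
    - {"linear":[1.6,3.9,-9.1],"rot":[0,0,0],"gripper":0}
    - {"linear":[1.6,3.9,-9.1],"rot":[0,0,0],"gripper":0}
    - {"linear":[1.6,3.9,-9.1],"rot":[0,0,0],"gripper":0}
    - {"linear":[1.6,3.9,-9.1],"rot":[0,0,0],"gripper":0}

```text
clock: 6.68
position: [0.5666, -0.3316, 0.1624]
ee_rot: [-0.706, 0.02, -0.02, 0.707]
contact_force: [-0.6, 1.0, -1.1]
opening: 0.144
```

```bash
python3 - <<'E'
from h import *
yl=np.radians(-3.4)
plan([.565,-.335,.11],down(yl+np.pi/2))
p=optics.capture("scene"); save("s4",p["image"],(90,260,60,280))
E
```

```text
at [ 0.5666 -0.3316  0.1624] open 0.144 F [-0.6  1.  -1.1] t 6.68 j [ 0.49  0.71 -0.    1.56  0.    0.87  2.  ]
linear cm [-0.14, 5.24, -0.36] | rot [-0.1, 0.1, -0.0] | alt [-0.0, -179.9, 0.2]
```

Request:
jog_arm:
  deltas:
    - {"linear":[0,1.5,0],"rot":[0,0,0],"gripper":0}
    - {"linear":[0,2.8,0],"rot":[0,0,0],"gripper":0}
    - {"linear":[0,3.8,0],"rot":[0,0,0],"gripper":0}
    - {"linear":[0,4.4,0],"rot":[0,0,0],"gripper":0}
    - {"linear":[0,4.8,0],"rot":[0,0,0],"gripper":0}
    - {"linear":[0,5,0],"rot":[0,0,0],"gripper":0}
    - {"linear":[0,5,0],"rot":[0,0,0],"gripper":0}
    - {"linear":[0,5,0],"rot":[0,0,0],"gripper":0}

```text
clock: 7.4
position: [0.5664, -0.3342, 0.1129]
ee_rot: [0.707, -0.021, 0.021, -0.707]
contact_force: [-0.2, 0.3, -0.1]
opening: 0.143
```

```bash
python3 - <<'E'
from h import *
yl=np.radians(-3.4)
plan([.565,-.335,.1085],down(yl+np.pi/2))
p=optics.capture("scene"); save("s5",p["image"],(90,220,60,240))
r=optics.outline_of("lid",p); print([(a["score"],a["point"]) for a in r])
print(proj(p,[[.565,-.335,.07+.008],[.565,-.335,.102]]))
E
```

```text
at [ 0.5664 -0.3342  0.1129] open 0.143 F [-0.2  0.3 -0.1] t 7.4 j [ 0.49  0.77 -0.    1.6   0.    0.77  2.  ]
linear cm [-0.13, 0.44, -0.09] | rot [0.0, -0.0, 0.0] | alt [-0.1, 180.0, 0.0]
[(0.73, [160.4, 233.0]), (0.62, [153.0, 140.0])]
[[139.84031139 153.21254823]
 [137.90637477 144.82051152]]
```

Request:
jog_arm:
  deltas:
    - {"linear":[0,0.15,0],"rot":[0,0,0],"gripper":0}
    - {"linear":[0,0.3,0],"rot":[0,0,0],"gripper":0}
    - {"linear":[0,0.4,0],"rot":[0,0,0],"gripper":0}
    - {"linear":[0,0.4,0],"rot":[0,0,0],"gripper":0}
    - {"linear":[0,0.4,0],"rot":[0,0,0],"gripper":0}

```text
clock: 7.92
position: [0.5661, -0.3341, 0.1085]
ee_rot: [0.707, -0.021, 0.021, -0.707]
contact_force: [0.1, -0.2, -0.1]
opening: 0.147
```

Request:
jog_arm:
  deltas:
    - {"linear":[0,0.1,0],"rot":[0,0,0],"gripper":0}
    - {"linear":[0,0.1,0],"rot":[0,0,0],"gripper":0}
    - {"linear":[0,0.2,0],"rot":[0,0,0],"gripper":0}
    - {"linear":[0,0.2,0],"rot":[0,0,0],"gripper":0}

```text
clock: 8.25
position: [0.5662, -0.3341, 0.1084]
ee_rot: [0.707, -0.021, 0.021, -0.707]
contact_force: [-3.7, 1.6, 11.7]
opening: 0.148
```

Request:
jog_arm:
  deltas:
    - {"linear":[0,-0.15,0],"rot":[0,0,0],"gripper":0}
    - {"linear":[0,-0.15,0],"rot":[0,0,0],"gripper":0}
    - {"linear":[0,-0.15,0],"rot":[0,0,0],"gripper":0.3}
    - {"linear":[0,-0.15,0],"rot":[0,0,0],"gripper":0.5}
    - {"linear":[0,-0.15,0],"rot":[0,0,0],"gripper":0.5}
    - {"linear":[0,-0.15,0],"rot":[0,0,0],"gripper":0.5}
    - {"linear":[0,-0.15,0],"rot":[0,0,0],"gripper":0.5}
    - {"linear":[0,-0.15,0],"rot":[0,0,0],"gripper":0.5}

```text
clock: 8.92
position: [0.566, -0.334, 0.1078]
ee_rot: [-0.707, 0.021, -0.021, 0.707]
contact_force: [-0.1, 0.4, -0.9]
opening: 0.494
```

Request:
jog_arm:
  deltas:
    - {"linear":[0,-1,0],"rot":[0,0,0],"gripper":0.5}
    - {"linear":[0,-3,0],"rot":[0,0,0],"gripper":0.5}
    - {"linear":[0,-6,0],"rot":[0,0,0],"gripper":0.7}
    - {"linear":[0,-9,0],"rot":[0,0,0],"gripper":1}
    - {"linear":[0,-11,0],"rot":[0,0,0],"gripper":1}

```text
clock: 9.33
position: [0.567, -0.3346, 0.2216]
ee_rot: [0.707, -0.02, 0.022, -0.706]
contact_force: [-0.3, -0.7, -0.2]
opening: 0.677
```

```bash
python3 - <<'E'
from h import *
import pickle
o=log()
p=optics.capture("scene"); save("s6",p["image"],(90,260,60,320))
r=optics.outline_of("lid",p); print([(a["score"],a["point"],a["region"].sum()) for a in r])
pickle.dump((p,r),open("d6.pkl","wb"))
for a in r:
    if a["point"][1]<170: print(fit("lid",[(p,a["region"])],[.565,-.335,-.06],z=.07))
E
```

```text
[(0.97, [152.8, 138.6], np.int64(836)), (0.72, [157.6, 232.5], np.int64(698)), (0.35, [196.8, 272.9], np.int64(1842))]
(array([ 0.56619982, -0.33528517, -0.06627179]), np.float64(0.9160431111416215))
```

```bash
cat > kin.py <<'E'
import numpy as np, json, itertools
from scipy.spatial.transform import Rotation as Ro
from scipy.optimize import least_squares
L=[json.loads(l) for l in open("log.jsonl")]
q=np.array([l["joints"] for l in L]);p=np.array([l["position"] for l in L]);Q=Ro.from_quat([l["ee_rot"] for l in L])
ax="zyzyzyz"
def chain(q,s):
    R=Ro.identity(len(q)); out=[]
    for i in range(7):
        R=R*Ro.from_rotvec(np.outer(s[i]*q[:,i],np.eye(3)["xyz".index(ax[i])])); out.append(R)
    return out
if __name__=="__main__":
    res=[]
    for s in itertools.product([1,-1],repeat=7):
        C=chain(q,s)[-1]; T=C.inv()*Q; e=(T[0].inv()*T).magnitude().max(); res.append((e,s,T.mean().as_matrix().round(3)))
    res.sort(key=lambda a:a[0])
    for r in res[:4]: print(r[0],r[1],r[2].tolist())
    s=res[0][1]; C=chain(q,s)
    # p = base + sum R_i t_i
    A=np.hstack([np.tile(np.eye(3),(len(q),1))]+[c.as_matrix().reshape(-1,3) for c in C])
    x,rs,rk,sv=np.linalg.lstsq(A,p.ravel(),rcond=None); print(len(q),rk,np.abs(A@x-p.ravel()).max()); print(x.reshape(-1,3).round(3))
E
python3 kin.py
```

```text
7.731808680624463e-16 (-1, 1, -1, 1, -1, 1, -1) [[-0.0, 0.0, -1.0], [-1.0, 0.0, 0.0], [0.0, 1.0, 0.0]]
0.021575875795600555 (-1, -1, -1, -1, -1, -1, -1) [[0.0, -0.001, -1.0], [-1.0, -0.002, 0.0], [-0.002, 1.0, -0.001]]
0.1408280174176578 (-1, 1, 1, 1, -1, 1, -1) [[0.07, 0.024, -0.997], [-0.997, -0.029, -0.07], [-0.03, 0.999, 0.022]]
0.14749503535173228 (-1, -1, 1, -1, -1, -1, -1) [[0.07, -0.024, -0.997], [-0.997, 0.027, -0.07], [0.029, 0.999, -0.022]]
10 17 5.551115123125783e-16
[[ 0.    -0.     0.168]
 [ 0.    -0.006  0.168]
 [-0.    -0.006  0.28 ]
 [ 0.    -0.008  0.28 ]
 [ 0.    -0.008  0.191]
 [-0.    -0.     0.191]
 [ 0.    -0.     0.175]
 [-0.     0.     0.175]]
```

```bash
cat > ik.py <<'E'
import numpy as np
from kin import *
s=np.array([-1,1,-1,1,-1,1,-1])
C=chain(q,s)
A=np.hstack([np.tile(np.eye(3),(len(q),1))]+[c.as_matrix().reshape(-1,3) for c in C])
x=np.linalg.lstsq(A,p.ravel(),rcond=None)[0].reshape(-1,3)
T=(C[-1].inv()*Q)[0].as_matrix()
lo=np.array([-3.06,-.37,-1.25,.18,-1.1,.23,-2.94]);hi=np.array([3.06,2.12,1.32,2.47,4.24,1.98,2.94])
def rot(a,t):
    c,n=np.cos(t),np.sin(t)
    return np.array([[c,-n,0],[n,c,0],[0,0,1]]) if a=="z" else np.array([[c,0,n],[0,1,0],[-n,0,c]])
def fk(qq,full=False):
    R=np.eye(3);P=x[0].copy();pts=[P.copy()]
    for i in range(7):
        R=R@rot(ax[i],s[i]*qq[i]);P=P+R@x[i+1];pts.append(P.copy())
    return (P,R@T,pts) if full else (P,R@T)
def ik(pos,R,q0,reg=1e-3):
    def f(v):
        P,RR=fk(v); return np.r_[(P-pos)*10,Ro.from_matrix(RR.T@R).as_rotvec()*2,reg*(v-q0)]
    r=least_squares(f,np.clip(q0,lo+1e-3,hi-1e-3),bounds=(lo,hi))
    P,RR=fk(r.x);return r.x,np.linalg.norm(P-pos),np.degrees(np.linalg.norm(Ro.from_matrix(RR.T@R).as_rotvec()))
def tiltR(psi,phi,flip=False):
    # handle axis a (handle->tin) at yaw psi; back vector leans by phi: back=cos(phi) z - sin(phi) l, l = left of a
    a=np.array([np.cos(psi),np.sin(psi),0]);l=np.array([-np.sin(psi),np.cos(psi),0]);z=np.array([0,0,1.])
    b=np.cos(phi)*z-np.sin(phi)*l; y=-b; zt=np.cross(a,y)   # x=a -> z = x × y
    R=np.column_stack([a,y,zt]); return R@np.diag([-1,1,-1]) if flip else R
E
cat > t1.py <<'E'
from ik import *
q0=q[-1]; print(q0.round(2), fk(q0)[0],p[-1])
rng=np.random.default_rng(0)
def feas(pos,R):
    best=None
    for k in range(10):
        st=q0 if k==0 else rng.uniform(lo,hi)
        r=ik(pos,R,st,1e-4)
        if best is None or r[1]+r[2]/50<best[1]+best[2]/50: best=r
        if best[1]<1e-3 and best[2]<.5: break
    return best
for name,g in(("tray",[.49,.26,.13]),("pick",[.468,.028,.042]),("ledge",[.49,-.215,.112])):
    for psi in ((-40,-20,0,20,40,60) if name=="tray" else (-21,) if name=="pick" else (-40,-20,-3,20)):
        row=[]
        for phi in (-120,-105,-90,-75,-60,-45,-30,0,30,45,60,75,90,105,120):
            ok=""
            for fl in(0,1):
                R=tiltR(np.radians(psi),np.radians(phi),fl); pos=np.array(g)-R[:,1]*.006
                b=feas(pos,R)
                if b[1]<2e-3 and b[2]<1: ok+="AB"[fl]
            row.append(f"{phi}:{ok}")
        print(name,psi," ".join(row),flush=True)
E
time timeout 570 python3 t1.py
```

```text
[ 0.49  0.65 -0.    1.5   0.    0.99  2.  ] [ 0.56701083 -0.33461833  0.22164399] [ 0.56701083 -0.33461833  0.22164399]
tray -40 -120: -105: -90: -75: -60:AB -45:AB -30:AB 0:AB 30:AB 45: 60: 75: 90: 105: 120:
tray -20 -120: -105: -90: -75:AB -60:AB -45:AB -30:AB 0:AB 30:AB 45:AB 60:AB 75:AB 90:AB 105:AB 120:AB
tray 0 -120:AB -105:AB -90:AB -75:AB -60:AB -45:AB -30:AB 0:AB 30:AB 45:AB 60:AB 75:AB 90:AB 105:AB 120:AB
tray 20 -120:AB -105:AB -90:AB -75:AB -60:AB -45:AB -30:AB 0:AB 30:AB 45:AB 60:AB 75:AB 90:AB 105:AB 120:AB
tray 40 -120:AB -105:AB -90:AB -75:AB -60:AB -45:AB -30:AB 0:AB 30:AB 45:AB 60:AB 75:AB 90:AB 105:AB 120:AB
tray 60 -120:AB -105:AB -90:AB -75:AB -60:AB -45:AB -30:AB 0:AB 30:AB 45:AB 60:AB 75:AB 90:AB 105:AB 120:
pick -21 -120:AB -105:AB -90:AB -75:AB -60:AB -45:AB -30:AB 0:AB 30:AB 45:AB 60:AB 75:AB 90:AB 105:AB 120:AB
ledge -40 -120:AB -105:AB -90:AB -75:AB -60:AB -45:AB -30:AB 0:AB 30:AB 45:AB 60:AB 75:AB 90:AB 105:AB 120:AB
ledge -20 -120:AB -105:AB -90:AB -75:AB -60:AB -45:AB -30:AB 0:AB 30:AB 45:AB 60:AB 75:AB 90:AB 105:AB 120:AB
ledge -3 -120:AB -105:AB -90:AB -75:AB -60:AB -45:AB -30:AB 0:AB 30:AB 45:AB 60:AB 75:AB 90:AB 105:AB 120:AB
ledge 20 -120:AB -105:AB -90:AB -75:AB -60:AB -45:AB -30:AB 0:AB 30:AB 45:AB 60:AB 75:AB 90: 105: 120:
real	8m30.506s
user	8m20.036s
sys	0m0.210s
```

```bash
cat >> ik.py <<'E'
def jac(v):
    P,R,_=fk(v,True); J=np.zeros((6,7)); RR=np.eye(3);pts=fk(v,True)[2]
    for i in range(7):
        w=RR@(np.eye(3)["xyz".index(ax[i])])*s[i]; J[3:,i]=w
        J[:3,i]=np.cross(w,P-pts[i]); RR=RR@rot(ax[i],s[i]*v[i])
    return J
def go(v,pos,R,n=30,lam=.01):
    """cartesian interpolation w/ DLS, clipping at limits; returns v, errs, maxstep"""
    P0,R0=fk(v); rv=Ro.from_matrix(R0.T@R).as_rotvec(); mn=9; mz=9
    for k in range(1,n+1):
        Pt=P0+(pos-P0)*k/n; Rt=R0@Ro.from_rotvec(rv*k/n).as_matrix()
        for _ in range(4):
            P,RR=fk(v); e=np.r_[Pt-P,RR@Ro.from_matrix(RR.T@Rt).as_rotvec()]
            J=jac(v); v=v+J.T@np.linalg.solve(J@J.T+lam**2*np.eye(6),e)
            v=np.clip(v,lo,hi)
        mn=min(mn,np.min(np.r_[v-lo,hi-v])); pts=fk(v,True)[2]; mz=min(mz,min(pt[2] for pt in pts[2:7]))
    P,RR=fk(v)
    return v,np.linalg.norm(P-pos),np.degrees(np.linalg.norm(Ro.from_matrix(RR.T@R).as_rotvec())),mn,mz
E
cat > t2.py <<'E'
from ik import *
import sys
def run(phi0,phi1,psi_t,gt,psi_p=-21,gp=(.468,.028,.042)):
    d=np.radians; v=q[-1].copy()
    def st(nm,g,psi,phi):
        nonlocal v
        R=tiltR(d(psi),d(phi)); pos=np.array(g)-R[:,1]*.006
        v,e1,e2,mn,mz=go(v,pos,R); print(f"  {nm:10s} err {e1*1000:.1f}mm {e2:.1f}deg margin {mn:.2f} minz {mz:.2f} j",v.round(2))
    st("above",(gp[0],gp[1],.25),psi_p,0)
    st("tilt",(gp[0],gp[1],.2),psi_p,phi0)
    st("pick",gp,psi_p,phi0)
    st("lift",(gp[0],gp[1],.2),psi_p,phi0)
    st("tray",(*gt,.2),psi_t,phi0)
    for f in (.33,.67,1): st("tip",(*gt,.13),psi_t,phi0+(phi1-phi0)*f)
    st("back",(*gt,.2),psi_t,phi0)
    st("mid",(.47,.03,.25),psi_p,phi0)
    st("ledge",(.49,-.215,.112),-3,phi0)
for ph in((-45,70),(-30,85),(45,-70),(30,-85)):
    for psi in(0,10):
        print(ph,psi); run(*ph,psi,(.49,.27+(.015 if ph[0]<0 else -.015)))
E
time python3 t2.py
```

```text
(-45, 70) 0
  above      err 0.0mm 0.0deg margin 0.50 minz 0.40 j [-0.15  0.34  0.05  1.97 -0.02  0.83  1.11]
  tilt       err 0.0mm 0.0deg margin 0.50 minz 0.33 j [-0.63  0.75  0.24  1.73  0.39  1.29  0.57]
  pick       err 0.0mm 0.0deg margin 0.70 minz 0.17 j [-0.62  1.    0.22  1.76  0.38  1.03  0.46]
  lift       err 0.0mm 0.0deg margin 0.69 minz 0.18 j [-0.63  0.75  0.24  1.73  0.39  1.29  0.57]
  tray       err 0.0mm 0.0deg margin 0.47 minz 0.33 j [-0.93  0.88  0.12  1.38  0.41  1.51  0.59]
  tip        err 0.0mm 0.0deg margin 0.49 minz 0.31 j [-0.59  0.66 -0.08  1.78  0.21  0.79  0.77]
  tip        err 0.0mm 0.0deg margin 0.07 minz 0.28 j [ 0.24  0.77 -0.76  2.05 -0.11  0.3   1.37]
  tip        err 0.0mm 0.0deg margin 0.00 minz 0.19 j [ 0.75  1.44 -1.21  2.06 -0.02  0.25  1.74]
  back       err 0.0mm 0.0deg margin 0.00 minz 0.21 j [-0.9   0.88  0.05  1.38  0.45  1.53  0.55]
  mid        err 0.0mm 0.0deg margin 0.46 minz 0.33 j [-0.59  0.68  0.17  1.69  0.42  1.4   0.57]
  ledge      err 0.0mm 0.0deg margin 0.39 minz 0.24 j [-0.35  0.82  0.33  2.08  0.98  0.66  0.52]
(-45, 70) 
[... 6971 characters left out ...]
g margin 0.29 minz 0.36 j [-0.01  0.57 -0.28  1.93 -0.59  0.71  1.95]
  tip        err 0.0mm 0.0deg margin 0.43 minz 0.31 j [-0.78  0.66  0.26  1.85 -0.05  0.71  1.21]
  tip        err 0.0mm 0.0deg margin 0.49 minz 0.25 j [-1.2   1.    0.55  1.58  0.22  1.15  0.85]
  tip        err 0.0mm 0.0deg margin 0.38 minz 0.15 j [-1.3   1.42  0.66  1.3   0.38  1.6   0.78]
  back       err 0.0mm 0.0deg margin 0.42 minz 0.16 j [-0.07  0.56 -0.2   1.93 -0.65  0.74  2.01]
  mid        err 0.0mm 0.0deg margin 0.32 minz 0.36 j [ 0.3   0.35 -0.05  2.13 -0.78  0.76  2.06]
  ledge      err 0.0mm 0.0deg margin 0.33 minz 0.27 j [ 0.64  0.79  0.01  1.73 -0.52  1.    2.53]
real	0m18.279s
user	0m17.609s
sys	0m0.309s
```

```bash
cat > t3.py <<'E'
from ik import *
from t2 import run
E
sed -i 's/^for ph in/if __name__=="__main__":\n  for ph in/; ' t2.py; sed -i 's/^    for psi in/      for psi in/; s/^        print(ph,psi)/            print(ph,psi)/' t2.py
cat >> t3.py <<'E'
for psi in(15,20,25):
    print(psi); run(-45,72,psi,(.555-.075*np.cos(np.radians(psi)),.285-.075*np.sin(np.radians(psi))))
E
python3 t3.py | grep -v "above\|lift\|mid\|pick"
python3 - <<'E'
from h import *
import pickle
P={n:optics.capture(n) for n in("scene","top")}
V=[]
for n in P:
    r=optics.outline_of("tin",P[n]); print(n,[(round(a["score"],2),a["point"],a["region"].sum()) for a in r])
    if r: V.append((P[n],r[0]["region"]))
    save("u_"+n,P[n]["image"],(100,300,180,380))
pickle.dump((P,V),open("d7.pkl","wb"))
if V:
    for v in V: print(fit("tin",[v],[.538,.001,-.39]))
    print(fit("tin",V,[.538,.001,-.39]))
E
```

```text
15
  tilt       err 0.0mm 0.0deg margin 0.50 minz 0.33 j [-0.63  0.75  0.24  1.73  0.39  1.29  0.57]
  tray       err 0.0mm 0.0deg margin 0.66 minz 0.33 j [-0.98  0.79  0.09  1.6   0.56  1.32  0.63]
  tip        err 0.0mm 0.0deg margin 0.49 minz 0.31 j [-0.52  0.63 -0.16  1.86  0.3   0.72  0.95]
  tip        err 0.0mm 0.0deg margin 0.30 minz 0.28 j [ 0.3   0.82 -0.78  1.94 -0.08  0.53  1.61]
  tip        err 0.0mm 0.0deg margin 0.15 minz 0.19 j [ 0.68  1.39 -1.1   1.84 -0.16  0.69  1.97]
  back       err 0.0mm 0.0deg margin 0.16 minz 0.20 j [-0.93  0.79 -0.    1.6   0.61  1.35  0.58]
  ledge      err 0.0mm 0.0deg margin 0.39 minz 0.24 j [-0.33  0.82  0.31  2.08  0.99  0.67  0.51]
20
  tilt       err 0.0mm 0.0deg margin 0.50 minz 0.33 j [-0.63  0.75  0.24  1.73  0.39  1.29  0.57]
  tray       err 0.0mm 0.0deg margin 0.70 minz 0.33 j [-0.99  0.76  0.09  1.67  0.62  1.26  0.64]
  tip        err 0.0mm 0.0deg margin 0.48 minz 0.31 j [-0.49  0.63 -0.18  1.87  0.33  0.71  1.02]
  tip        err 0.0mm 0.0deg margin 0.37 minz 0.28 j [ 0.29  0.84 -0.77  1.89 -0.06  0.61  1.67]
  tip        err
[... 651 characters left out ...]
84 -0.04  0.7   1.74]
  tip        err 0.0mm 0.0deg margin 0.24 minz 0.19 j [ 0.58  1.35 -1.01  1.67 -0.2   0.96  2.05]
  back       err 0.0mm 0.0deg margin 0.25 minz 0.20 j [-0.94  0.73 -0.02  1.73  0.72  1.23  0.61]
  ledge      err 0.0mm 0.0deg margin 0.39 minz 0.24 j [-0.33  0.82  0.31  2.08  0.99  0.67  0.51]
scene [(0.87, [199.4, 272.0], np.int64(1827))]
top [(0.84, [220.7, 254.4], np.int64(1353)), (0.23, [213.1, 272.8], np.int64(94))]
(array([ 5.40434405e-01, -1.07027828e-04, -3.80097959e-01]), np.float64(0.8447181458187748))
(array([ 0.53739728,  0.00417367, -0.37029919]), np.float64(0.7421118456315884))
(array([ 0.53952115,  0.00177858, -0.37471385]), np.float64(0.7643706693959424))
```

```bash
python3 - <<'E'
from h import *
import pickle
P,V=pickle.load(open("d7.pkl","rb"))
t=P["top"];s=P["scene"]
for c in((188,500),(213,420)): print("top",unproj(t,(180+c[0]/3,100+c[1]/3),.045))
for c in((374,211),(322,240)): print("scene",unproj(s,(180+c[0]/3,100+c[1]/3),.045))
# corners of rim in top z=.052: crop px
for c in((214,288),(313,323),(271,430),(175,390)): print("rim",unproj(t,(180+c[0]/3,100+c[1]/3),.052))
E
```

```text
top [0.42438466 0.04395762 0.045     ]
top [0.48701592 0.0247254  0.045     ]
scene [0.43633971 0.04948834 0.045     ]
scene [0.48983423 0.02379274 0.045     ]
rim [0.59171598 0.0245725  0.052     ]
rim [ 0.56413483 -0.0543902   0.052     ]
rim [ 0.47959181 -0.02110362  0.052     ]
rim [0.51037752 0.05483851 0.052     ]
```

```bash
cat > pl.py <<'E'
import sys
from h import *
from ik import tiltR
def plang(g,psi,phi,off=.006):
    R=tiltR(np.radians(psi),np.radians(phi)); plan(np.array(g)-R[:,1]*off,R)
if __name__=="__main__":
    a=[float(v) for v in sys.argv[1:]]; plang(a[:3],a[3],a[4],*(a[5:6]))
E
python3 pl.py .468 .0295 .2 -21.2 -45 .008
```

```text
at [ 0.5653 -0.3335  0.2168] open 0.933 F [ 0.1 -0.4 -0.2] t 9.63 j [ 0.49  0.65 -0.    1.51  0.    0.98  2.  ]
linear cm [-11.69, 1.18, 36.2] | rot [-44.7, 16.9, 6.9] | alt [9.6, -150.8, 62.5]
```

Request:
jog_arm:
  deltas:
    - {"linear":[-1,0,3],"rot":[-4,1.5,0.6],"gripper":0.36}
    - {"linear":[-2,0,6],"rot":[-8,3,1.2],"gripper":0.36}
    - {"linear":[-3,0,9],"rot":[-12,4.5,1.8],"gripper":0.36}
    - {"linear":[-4,0,12],"rot":[-16,6,2.5],"gripper":0.36}
    - {"linear":[-5,0,15],"rot":[-20,7.5,3],"gripper":0.36}
    - {"linear":[-6,0,18],"rot":[-24,9,3.7],"gripper":0.36}
    - {"linear":[-7,0,21],"rot":[-28,10.5,4.3],"gripper":0.36}
    - {"linear":[-8,0,24],"rot":[-32,12,5],"gripper":0.36}

```text
clock: 10.3
position: [0.4992, -0.0881, 0.2175]
ee_rot: [0.867, -0.13, 0.057, -0.477]
contact_force: [1.2, 0.5, -0.4]
opening: 0.438
```

```bash
python3 pl.py .468 .0295 .15 -21.2 -45 .008
```

```text
at [ 0.4992 -0.0881  0.2175] open 0.438 F [ 1.2  0.5 -0.4] t 10.3 j [-0.44  0.62  0.36  1.83  0.36  1.01  0.94]
linear cm [-6.07, -0.57, 12.68] | rot [-12.4, 4.8, 2.0] | alt [3.1, -174.1, 18.9]
```

```bash
python3 pl.py .468 .0295 .042 -21.2 -45 .118
```

```text
at [ 0.4992 -0.0881  0.2175] open 0.438 F [ 1.2  0.5 -0.4] t 10.3 j [-0.44  0.62  0.36  1.83  0.36  1.01  0.94]
linear cm [-5.31, -2.21, 20.82] | rot [-12.4, 4.8, 2.0] | alt [3.1, -174.1, 18.9]
```

Request:
jog_arm:
  deltas:
    - {"linear":[-1,-0.5,3.5],"rot":[-4,1.6,0.6],"gripper":0.36}
    - {"linear":[-2,-1,7],"rot":[-8,3,1.2],"gripper":0.36}
    - {"linear":[-3,-1.3,10.5],"rot":[-12.4,4.8,2],"gripper":0.36}
    - {"linear":[-4,-1.7,14],"rot":[-12.4,4.8,2],"gripper":0.36}
    - {"linear":[-5,-2.1,17.5],"rot":[-12.4,4.8,2],"gripper":0.36}
    - {"linear":[-5.3,-2.2,20.8],"rot":[-12.4,4.8,2],"gripper":0.36}
    - {"linear":[-5.3,-2.2,20.8],"rot":[-12.4,4.8,2],"gripper":0.36}
    - {"linear":[-5.3,-2.2,20.8],"rot":[-12.4,4.8,2],"gripper":0.36}

```text
clock: 10.97
position: [0.4985, 0.1072, 0.1245]
ee_rot: [0.908, -0.169, 0.068, -0.377]
contact_force: [0.1, -0.6, -0.3]
opening: 0.358
```

```bash
python3 pl.py .468 .0295 .042 -21.2 -45 .008; python3 -c "
from h import *
p=optics.capture('scene'); save('s8',p['image'],(60,260,180,430))
o=bot.get_obs();R=Ro.from_quat(o['ee_rot']).as_matrix();print(R[:,1],proj(p,[o['position']+R[:,1]*.025]))"
```

```text
at [0.4985 0.1072 0.1245] open 0.358 F [ 0.1 -0.6 -0.3] t 10.97 j [-0.75  0.95  0.33  1.57  0.24  1.27  0.6 ]
linear cm [-0.04, 10.93, -0.08] | rot [-0.1, 0.3, 0.0] | alt [0.1, -179.7, 0.1]
[-0.25563342 -0.65868534 -0.70766177] [[315.53768185 164.24924004]]
```

Request:
jog_arm:
  deltas:
    - {"linear":[0,2.5,0],"rot":[0,0,0],"gripper":0.36}
    - {"linear":[0,5,0],"rot":[0,0,0],"gripper":0.36}
    - {"linear":[0,7,0],"rot":[0,0,0],"gripper":0.36}
    - {"linear":[0,8.3,0],"rot":[0,0,0],"gripper":0.36}
    - {"linear":[0,9,0],"rot":[0,0,0],"gripper":0.36}
    - {"linear":[0,9,0],"rot":[0,0,0],"gripper":0.36}

```text
clock: 11.52
position: [0.4756, 0.0439, 0.0632]
ee_rot: [0.908, -0.171, 0.071, -0.377]
contact_force: [-0.2, -0.6, -0.4]
opening: 0.361
```

```bash
python3 pl.py .468 .0295 .042 -21.2 -45 .008; python3 -c "
from h import *
p=optics.capture('scene'); save('s9',p['image'],(120,240,230,370))"
```

```text
at [0.4756 0.0439 0.0632] open 0.361 F [-0.2 -0.6 -0.4] t 11.52 j [-0.7   1.    0.34  1.73  0.27  1.05  0.57]
linear cm [-0.18, 1.85, 0.35] | rot [-0.1, -0.1, -0.2] | alt [0.2, 179.9, -0.1]
```

Request:
jog_arm:
  deltas:
    - {"linear":[0,0.8,0.15],"rot":[0,0,0],"gripper":0.36}
    - {"linear":[0,1.5,0.25],"rot":[0,0,0],"gripper":0.36}
    - {"linear":[0,1.8,0.25],"rot":[0,0,0],"gripper":0.36}
    - {"linear":[0,1.8,0.25],"rot":[0,0,0],"gripper":0.36}
    - {"linear":[0,1.8,0.25],"rot":[0,0,0],"gripper":0.36}

```text
clock: 11.98
position: [0.4727, 0.0366, 0.0483]
ee_rot: [0.907, -0.169, 0.07, -0.378]
contact_force: [0.3, 0.6, -0.2]
opening: 0.359
```

```bash
python3 pl.py .468 .0295 .042 -21.2 -45 .008
```

```text
at [0.4727 0.0366 0.0483] open 0.359 F [ 0.3  0.6 -0.2] t 11.98 j [-0.69  1.02  0.34  1.74  0.27  1.01  0.57]
linear cm [-0.18, 0.23, -0.14] | rot [-0.2, 0.1, 0.0] | alt [0.0, -179.9, 0.3]
```

Request:
jog_arm:
  deltas:
    - {"linear":[0,0.2,-0.1],"rot":[0,0,0],"gripper":0.3}
    - {"linear":[0,0.2,-0.1],"rot":[0,0,0],"gripper":0.2}
    - {"linear":[0,0.2,-0.1],"rot":[0,0,0],"gripper":0.1}
    - {"linear":[0,0.2,-0.1],"rot":[0,0,0],"gripper":0}
    - {"linear":[0,0.2,-0.1],"rot":[0,0,0],"gripper":0}
    - {"linear":[0,0.2,-0.1],"rot":[0,0,0],"gripper":0}
    - {"linear":[0,0.2,-0.1],"rot":[0,0,0],"gripper":0}
    - {"linear":[0,0.2,-0.1],"rot":[0,0,0],"gripper":0}

```text
clock: 12.65
position: [0.4718, 0.0343, 0.0481]
ee_rot: [0.908, -0.17, 0.07, -0.378]
contact_force: [-1.0, 0.4, 4.9]
opening: 0.138
```

```bash
python3 pl.py .468 .0295 .142 -21.2 -45 .008; python3 -c "
from h import *
p=optics.capture('scene'); save('s10',p['image'],(120,240,230,370))"
```

```text
at [0.4718 0.0343 0.0481] open 0.138 F [-1.   0.4  4.9] t 12.65 j [-0.69  1.02  0.34  1.75  0.27  1.01  0.57]
linear cm [-0.18, -7.05, -7.03] | rot [-0.2, 0.0, 0.0] | alt [0.0, -180.0, 0.3]
```

Request:
jog_arm:
  deltas:
    - {"linear":[0,-0.2,-0.2],"rot":[0,0,0],"gripper":0}
    - {"linear":[0,-0.5,-0.5],"rot":[0,0,0],"gripper":0}
    - {"linear":[0,-1,-1],"rot":[0,0,0],"gripper":0}
    - {"linear":[0,-1.6,-1.6],"rot":[0,0,0],"gripper":0}
    - {"linear":[0,-2.2,-2.2],"rot":[0,0,0],"gripper":0}
    - {"linear":[0,-2.8,-2.8],"rot":[0,0,0],"gripper":0}
    - {"linear":[0,-2.8,-2.8],"rot":[0,0,0],"gripper":0}
    - {"linear":[0,-2.8,-2.8],"rot":[0,0,0],"gripper":0}

```text
clock: 13.37
position: [0.4723, 0.0348, 0.0878]
ee_rot: [0.907, -0.169, 0.071, -0.379]
contact_force: [0.7, 0.2, -3.4]
opening: 0.141
```

```bash
python3 pl.py .468 .0295 .142 -21.2 -45 .008; python3 -c "
from h import *
p=optics.capture('scene'); save('s11',p['image'],(90,240,220,400))
r=optics.outline_of('tin',p)
for a in r[:1]:
  print(a['score'],a['point']); 
  for z in(.035,.04,.045): print(z,fit('tin',[(p,a['region'])],[.538,.001,-.37],z=z,parts=M['tin'][:1]))"
```

```text
at [0.4723 0.0348 0.0878] open 0.141 F [ 0.7  0.2 -3.4] t 13.37 j [-0.7   0.95  0.35  1.75  0.28  1.06  0.59]
linear cm [-0.21, -4.2, -4.27] | rot [-0.3, 0.0, 0.0] | alt [0.1, -180.0, 0.5]
0.58 [184.0, 274.0]
0.035 (array([ 0.53749635, -0.00065148, -0.36050532]), np.float64(0.8114803975544029))
0.04 (array([ 0.5428511 ,  0.00171552, -0.34644969]), np.float64(0.8066467855709124))
0.045 (array([ 0.54872992,  0.00444613, -0.36710263]), np.float64(0.7984283574073551))
```

Request:
jog_arm:
  deltas:
    - {"linear":[0,-0.7,-0.7],"rot":[0,0,0],"gripper":0}
    - {"linear":[0,-1.6,-1.6],"rot":[0,0,0],"gripper":0}
    - {"linear":[0,-2.8,-2.8],"rot":[0,0,0],"gripper":0}
    - {"linear":[0,-4,-4],"rot":[0,0,0],"gripper":0}
    - {"linear":[0,-5,-5],"rot":[0,0,0],"gripper":0}
    - {"linear":[0,-5.4,-5.4],"rot":[0,0,0],"gripper":0}
    - {"linear":[0,-5.4,-5.4],"rot":[0,0,0],"gripper":0}

```text
clock: 14.05
position: [0.4725, 0.0343, 0.1651]
ee_rot: [0.907, -0.169, 0.071, -0.379]
contact_force: [-0.8, -0.4, -1.9]
opening: 0.137
```

```bash
python3 pl.py .4845 .259 .16 20 -45 .008; python3 pl.py .476 .145 .16 0 -45 .008;
```

```text
at [0.4725 0.0343 0.1651] open 0.137 F [-0.8 -0.4 -1.9] t 14.05 j [-0.71  0.83  0.37  1.74  0.3   1.18  0.64]
linear cm [-7.37, -15.38, 15.48] | rot [-0.3, -29.3, -29.0] | alt [38.6, 146.1, -0.4]
at [0.4725 0.0343 0.1651] open 0.137 F [-0.8 -0.4 -1.9] t 14.05 j [-0.71  0.83  0.37  1.74  0.3   1.18  0.64]
linear cm [-3.88, -7.76, 7.77] | rot [-0.3, -15.1, -14.9] | alt [21.5, 163.6, -0.5]
```

Request:
jog_arm:
  deltas:
    - {"linear":[-0.4,-0.8,0.8],"rot":[0,-1.5,-1.5],"gripper":0}
    - {"linear":[-0.9,-1.9,1.9],"rot":[0,-3.6,-3.6],"gripper":0}
    - {"linear":[-1.5,-3.2,3.2],"rot":[0,-6,-6],"gripper":0}
    - {"linear":[-2.2,-4.6,4.6],"rot":[0,-8.8,-8.7],"gripper":0}
    - {"linear":[-2.9,-6,6],"rot":[0,-11.5,-11.4],"gripper":0}
    - {"linear":[-3.6,-7.4,7.4],"rot":[0,-14.2,-14],"gripper":0}
    - {"linear":[-4.3,-8.8,8.8],"rot":[0,-16.9,-16.7],"gripper":0}
    - {"linear":[-4.9,-10.2,10.2],"rot":[0,-19.5,-19.3],"gripper":0}

```text
clock: 14.72
position: [0.4768, 0.189, 0.1628]
ee_rot: [0.921, 0.053, -0.024, -0.384]
contact_force: [0.2, -0.6, -2.9]
opening: 0.141
```

```bash
python3 pl.py .4845 .259 .15 20 -45 .008
```

```text
at [0.4768 0.189  0.1628] open 0.141 F [ 0.2 -0.6 -2.9] t 14.72 j [-0.98  0.83  0.28  1.73  0.44  1.15  0.66]
linear cm [1.45, -4.72, 5.77] | rot [-0.3, -9.3, -9.5] | alt [14.2, 170.1, -0.4]
```

Request:
jog_arm:
  deltas:
    - {"linear":[0.3,-1.2,1.5],"rot":[0,-2.4,-2.4],"gripper":0}
    - {"linear":[0.6,-2.3,2.8],"rot":[0,-4.6,-4.7],"gripper":0}
    - {"linear":[1,-3.3,4],"rot":[0,-6.6,-6.7],"gripper":0}
    - {"linear":[1.2,-4.1,5],"rot":[0,-8.2,-8.4],"gripper":0}
    - {"linear":[1.4,-4.6,5.6],"rot":[0,-9.2,-9.4],"gripper":0}
    - {"linear":[1.4,-4.6,5.6],"rot":[0,-9.2,-9.4],"gripper":0}
    - {"linear":[1.4,-4.6,5.6],"rot":[0,-9.2,-9.4],"gripper":0}
    - {"linear":[1.4,-4.6,5.6],"rot":[0,-9.2,-9.4],"gripper":0}

```text
clock: 15.38
position: [0.4846, 0.2581, 0.1578]
ee_rot: [0.91, 0.155, -0.063, -0.379]
contact_force: [-0.2, -0.4, -2.3]
opening: 0.139
```

```bash
python3 pl.py .4845 .259 .12 20 0 .008; python3 -c "
from h import *
p=optics.capture('scene'); save('s12',p['image'],(60,290,220,480))
p=optics.capture('top'); save('t12',p['image'],(100,300,80,350))"; sed -i 's/^    d=np.radians; v=.*/&/' t2.py; cat > t4.py <<'E'
from ik import *
v=q[-1].copy(); print(v.round(2))
for phi in(-30,-15,0,15,30,45,60,72,80):
    R=tiltR(np.radians(20),np.radians(phi)); g=np.array([.4845,.259,.12]); v,*e=go(v,g-R[:,1]*.008,R,10); print(phi,np.round(e,3),v.round(2),"wrist",fk(v,True)[2][5].round(2))
E
python3 t4.py
```

```text
at [0.4846 0.2581 0.1578] open 0.139 F [-0.2 -0.4 -2.3] t 15.38 j [-1.08  0.84  0.25  1.7   0.53  1.12  0.68]
linear cm [0.02, 2.05, 2.16] | rot [44.8, -0.7, -0.1] | alt [0.2, 165.7, 68.4]
[-1.08  0.84  0.25  1.7   0.53  1.12  0.68]
-30 [0.    0.    0.671 0.279] [-0.94  0.76  0.16  1.78  0.46  0.9   0.77] wrist [0.42 0.43 0.43]
-15 [0.    0.    0.515 0.281] [-0.72  0.67  0.03  1.85  0.34  0.75  0.96] wrist [0.45 0.35 0.47]
0 [0.    0.    0.403 0.298] [-0.43  0.63 -0.17  1.89  0.17  0.63  1.21] wrist [0.48 0.26 0.48]
15 [0.    0.    0.352 0.297] [-0.1   0.67 -0.42  1.91 -0.01  0.58  1.49] wrist [0.52 0.17 0.47]
30 [0.    0.    0.349 0.279] [ 0.2   0.79 -0.66  1.9  -0.13  0.59  1.73] wrist [0.55 0.09 0.43]
45 [0.    0.    0.366 0.25 ] [ 0.41  0.97 -0.82  1.87 -0.2   0.65  1.9 ] wrist [0.57 0.02 0.37]
60 [0.    0.    0.324 0.212] [ 0.54  1.17 -0.93  1.81 -0.25  0.75  2.03] wrist [ 0.59 -0.03  0.3 ]
72 [0.    0.    0.27  0.177] [ 0.61  1.34 -0.98  1.75 -0.28  0.85  2.12] wrist [ 0.6  -0.06  0.23]
80 [0.    0.    0.243 0.152] [ 0.63  1.45 -1.01  1.7  -0.29  0.92  2.16] wrist [ 0.61 -0.07  0.18]
```

Request:
jog_arm:
  deltas:
    - {"linear":[0,0.3,0.3],"rot":[4,0,0],"gripper":0}
    - {"linear":[0,0.6,0.6],"rot":[10,0,0],"gripper":0}
    - {"linear":[0,1,1],"rot":[16,0,0],"gripper":0}
    - {"linear":[0,1.3,1.4],"rot":[22,0,0],"gripper":0}
    - {"linear":[0,1.6,1.7],"rot":[28,0,0],"gripper":0}
    - {"linear":[0,1.9,2],"rot":[34,0,0],"gripper":0}
    - {"linear":[0,2,2.1],"rot":[40,0,0],"gripper":0}
    - {"linear":[0,2,2.1],"rot":[45,0,0],"gripper":0}

```text
clock: 16.15
position: [0.4846, 0.2575, 0.1291]
ee_rot: [-0.695, -0.119, 0.118, 0.699]
contact_force: [0.7, -0.9, -3.1]
opening: 0.139
```

```bash
python3 pl.py .4845 .259 .12 20 45 .008; python3 -c "
from h import *
p=optics.capture('scene'); save('s13',p['image'],(60,290,220,480))"
```

```text
at [0.4846 0.2575 0.1291] open 0.139 F [ 0.7 -0.9 -3.1] t 16.15 j [-0.43  0.62 -0.16  1.9   0.15  0.63  1.22]
linear cm [0.04, 0.34, -0.43] | rot [44.7, -0.6, 0.4] | alt [-0.7, 165.9, 68.2]
```

Request:
jog_arm:
  deltas:
    - {"linear":[0,0.1,-0.1],"rot":[5,0,0],"gripper":0}
    - {"linear":[0,0.2,-0.2],"rot":[10,0,0],"gripper":0}
    - {"linear":[0,0.3,-0.3],"rot":[15,0,0],"gripper":0}
    - {"linear":[0,0.3,-0.4],"rot":[19,0,0],"gripper":0}
    - {"linear":[0,0.3,-0.4],"rot":[23,0,0],"gripper":0}
    - {"linear":[0,0.3,-0.4],"rot":[27,0,0],"gripper":0}
    - {"linear":[0,0.3,-0.4],"rot":[31,0,0],"gripper":0}
    - {"linear":[0,0.3,-0.4],"rot":[35,0,0],"gripper":0}

```text
clock: 16.87
position: [0.4853, 0.2551, 0.1246]
ee_rot: [-0.453, -0.078, 0.15, 0.875]
contact_force: [-0.6, 0.4, -3.3]
opening: 0.139
```

```bash
python3 pl.py .4845 .259 .12 20 72 .008; python3 -c "
from h import *
p=optics.capture('scene'); save('s14',p['image'],(60,290,220,480))"
```

```text
at [0.4853 0.2551 0.1246] open 0.139 F [-0.6  0.4 -3.3] t 16.87 j [ 0.28  0.85 -0.72  1.9  -0.18  0.59  1.8 ]
linear cm [0.07, -0.03, -0.42] | rot [36.8, -0.3, 0.5] | alt [-0.8, 170.5, 56.7]
```

Request:
jog_arm:
  deltas:
    - {"linear":[0,0,-0.1],"rot":[4,0,0],"gripper":0}
    - {"linear":[0,0,-0.2],"rot":[8,0,0],"gripper":0}
    - {"linear":[0,0,-0.3],"rot":[12,0,0],"gripper":0}
    - {"linear":[0,0,-0.3],"rot":[16,0,0],"gripper":0}
    - {"linear":[0,0,-0.3],"rot":[20,0,0],"gripper":0}
    - {"linear":[0,0,-0.3],"rot":[24,0,0],"gripper":0}
    - {"linear":[0,0,-0.3],"rot":[28,0,0],"gripper":0}
    - {"linear":[0,0,-0.3],"rot":[32,0,0],"gripper":0}

```text
clock: 17.58
position: [0.4863, 0.2512, 0.119]
ee_rot: [-0.198, -0.032, 0.165, 0.966]
contact_force: [-0.4, -7.5, -3.0]
opening: 0.177
```

```bash
python3 pl.py .4845 .259 .12 20 75 .008; python3 -c "
from h import *
p=optics.capture('scene'); save('s15',p['image'],(60,290,220,480))"
```

```text
at [0.4863 0.2512 0.119 ] open 0.177 F [-0.4 -7.5 -3. ] t 17.58 j [ 0.58  1.27 -0.95  1.78 -0.27  0.79  2.09]
linear cm [0.09, -0.1, 0.29] | rot [8.2, -0.4, 0.5] | alt [-0.8, 179.2, 12.8]
```

Request:
jog_arm:
  deltas:
    - {"linear":[0,0,0],"rot":[0,0,0],"gripper":0}
    - {"linear":[0,0,0],"rot":[0,0,0],"gripper":0}

```text
clock: 17.8
position: [0.4866, 0.2526, 0.1197]
ee_rot: [-0.198, -0.033, 0.165, 0.966]
contact_force: [-0.1, -4.6, -4.5]
opening: 0.177
```

```bash
python3 pl.py .4845 .259 .12 20 75 .008; python3 -c "
from h import *
p=optics.capture('scene'); save('s16',p['image'],(110,260,320,480))
p=optics.capture('top'); save('t16',p['image'],(130,300,80,300));print(bot.get_obs()['wrist_torque'])"
```

```text
at [0.4866 0.2526 0.1197] open 0.177 F [-0.1 -4.6 -4.5] t 17.8 j [ 0.58  1.27 -0.96  1.78 -0.27  0.79  2.09]
linear cm [0.03, -0.18, 0.18] | rot [8.1, -0.3, 0.6] | alt [-0.9, 179.2, 12.7]
[-2.57176815 -0.38050491 -0.10685913]
```

```bash
cat > ov.py <<'E'
from h import *
def overlay(p,Rt,pos,parts,img,col=(255,0,0)):
    for b in parts:
        uv=proj(p,b@Rt.T+pos)
        for i in range(8):
            for k in(1,2,4):
                j=i^k
                if j>i: cv2.line(img,tuple(np.round(uv[i]*4).astype(int)),tuple(np.round(uv[j]*4).astype(int)),col,1,cv2.LINE_AA)
def tinpose(o,phi0=-45,gx=-.075,off=.008,dpsi=0):
    R=Ro.from_quat(o["ee_rot"]).as_matrix(); g=o["position"]+R[:,1]*off
    # tin frame relative to tool at grasp: tool = tiltR(0,phi0) in tin frame
    from ik import tiltR
    Rt=R@tiltR(0,np.radians(phi0)).T
    return Rt, g-Rt@np.array([gx,0,.042])
E
python3 - <<'E'
from ov import *
o=bot.get_obs(); Rt,pos=tinpose(o); print(Rt.round(2),pos)
for n,c in(("scene",(110,260,320,480)),("top",(130,300,80,300))):
    p=optics.capture(n); im=cv2.resize(p["image"],None,fx=4,fy=4,interpolation=cv2.INTER_CUBIC)
    overlay(p,Rt,pos,M["tin"],im); save("ov_"+n,im,[4*v for v in c])
E
```

```text
[[ 0.94  0.12  0.31]
 [ 0.33 -0.35 -0.87]
 [ 0.    0.93 -0.37]] [0.54185302 0.3221114  0.13421104]
```

```bash
python3 - <<'E'
from ov import *
from ik import *
L=[json.loads(l) for l in open("log.jsonl")]
p=optics.capture("scene"); f=600/230
import glob
def at(t):
    for l in L: 
        if np.allclose(l["position"],t,atol=2e-4): return l
for nm,t in(("s13",(.4846,.2575,.1291)),("s14",(.4853,.2551,.1246))):
    l=at(t); o={k:np.array(l[k]) for k in("position","ee_rot")}
    Rt,pos=tinpose(o); im=cv2.imread(f"pics/{nm}.png")[:,:,::-1].copy()
    for b in M["tin"]:
        uv=(proj(p,b@Rt.T+pos)+.5-[220,60])*f
        for i in range(8):
            for k in(1,2,4):
                j=i^k
                if j>i: cv2.line(im,tuple(np.round(uv[i]).astype(int)),tuple(np.round(uv[j]).astype(int)),(255,0,0),1,cv2.LINE_AA)
    cv2.imwrite(f"pics/{nm}o.png",im[:,:,::-1])
E
cat > t4.py <<'E'
from ik import *
v=q[-1].copy(); print(v.round(2))
for h,phi in((.17,67),(.17,75),(.17,85),(.17,95),(.17,105),(.17,115)):
    R=tiltR(np.radians(20),np.radians(phi)); g=np.array([.4845,.250,h]); v,*e=go(v,g-R[:,1]*.008,R,10); print(phi,np.round(e,3),v.round(2),"wrist",[a.round(2).tolist() for a in fk(v,True)[2][3:7]])
E
python3 t4.py; python3 pl.py .4845 .250 .17 20 67
```

```text
[ 0.58  1.27 -0.96  1.78 -0.27  0.79  2.09]
67 [0.    0.    0.26  0.194] [ 0.61  1.19 -0.99  1.78 -0.3   0.85  2.05] wrist [[0.42, -0.31, 0.54], [0.51, -0.19, 0.42], [0.6, -0.06, 0.31], [0.54, 0.09, 0.24]]
75 [0.    0.    0.23  0.217] [ 0.64  1.3  -1.02  1.75 -0.32  0.91  2.1 ] wrist [[0.42, -0.34, 0.48], [0.51, -0.21, 0.37], [0.6, -0.08, 0.26], [0.55, 0.08, 0.22]]
85 [0.    0.    0.2   0.186] [ 0.67  1.44 -1.05  1.71 -0.35  0.98  2.16] wrist [[0.43, -0.36, 0.4], [0.52, -0.22, 0.3], [0.61, -0.09, 0.2], [0.55, 0.08, 0.19]]
95 [0.    0.    0.175 0.139] [ 0.68  1.57 -1.08  1.66 -0.37  1.07  2.2 ] wrist [[0.42, -0.36, 0.33], [0.51, -0.23, 0.23], [0.61, -0.09, 0.14], [0.55, 0.08, 0.15]]
105 [0.    0.    0.15  0.077] [ 0.68  1.7  -1.1   1.61 -0.4   1.15  2.24] wrist [[0.42, -0.36, 0.25], [0.51, -0.22, 0.16], [0.6, -0.08, 0.08], [0.55, 0.08, 0.12]]
115 [0.    0.    0.122 0.019] [ 0.67  1.83 -1.13  1.55 -0.43  1.24  2.28] wrist [[0.41, -0.35, 0.19], [0.5, -0.2, 0.1], [0.6, -0.06, 0.02], [0.54, 0.09, 0.09]]
at [0.4866 0.2537 0.1224] open 0.182 F [ 1.1 -4.5 -3.4] t 18.05 j [ 0.58  1.27 -0.96  1.79 -0.27  0.79  2.09]
linear cm [-0.31, -2.73, 4.27] | rot [0.1, -0.1, 0.5] | alt [-0.9, 179.9, 0.1]
```

Request:
jog_arm:
  deltas:
    - {"linear":[-0.1,-0.4,0.5],"rot":[0,0,0],"gripper":0}
    - {"linear":[-0.1,-0.8,1.1],"rot":[0,0,0],"gripper":0}
    - {"linear":[-0.2,-1.3,1.9],"rot":[0,0,0],"gripper":0}
    - {"linear":[-0.2,-1.8,2.7],"rot":[0,0,0],"gripper":0}
    - {"linear":[-0.3,-2.3,3.4],"rot":[0,0,0],"gripper":0}
    - {"linear":[-0.3,-2.6,4],"rot":[0,0,0],"gripper":0}
    - {"linear":[-0.3,-2.6,4],"rot":[0,0,0],"gripper":0}
    - {"linear":[-0.3,-2.6,4],"rot":[0,0,0],"gripper":0}

```text
clock: 18.72
position: [0.486, 0.2453, 0.1711]
ee_rot: [-0.194, -0.035, 0.165, 0.966]
contact_force: [-0.0, -0.5, -2.0]
opening: 0.141
```

```bash
python3 pl.py .4845 .250 .17 20 75;python3 - <<'E'
from ov import *
o=bot.get_obs(); Rt,pos=tinpose(o)
for n,c in(("scene",(90,260,310,480)),("top",(130,300,80,300))):
    p=optics.capture(n); im=cv2.resize(p["image"],None,fx=4,fy=4,interpolation=cv2.INTER_CUBIC)
    overlay(p,Rt,pos,M["tin"],im); save("ov2_"+n,im,[4*v for v in c])
E
```

```text
at [0.486  0.2453 0.1711] open 0.141 F [-0.  -0.5 -2. ] t 18.72 j [ 0.61  1.2  -0.99  1.8  -0.3   0.83  2.06]
linear cm [0.02, -0.1, 0.01] | rot [7.8, 0.0, 0.6] | alt [0.9, -179.6, -12.2]
```

```bash
cat > fit6.py <<'E'
from ov import *
import pickle
HB=box(-.047,.047,-.044,.044,0,.052)
def boxmask(p,Rt,pos,b=HB):
    m=np.zeros((384*2,512*2),np.uint8); h=cv2.convexHull(((proj(p,b@Rt.T+pos)+.5)*2-.5).astype(np.float32)); cv2.fillConvexPoly(m,np.round(h).astype(np.int32),1); return m
def handle_pt(p,Rt,pos): return proj(p,Rt@np.array([-.125,0,.042])+pos)[0]
def fit6(views,R0,g,x0s,wslide=1.,ends={}):
    big=[(p,cv2.resize(r.astype(np.uint8),None,fx=2,fy=2,interpolation=cv2.INTER_NEAREST)) for p,r in views]
    def un(v):
        Rt=Ro.from_rotvec(v[:3]).as_matrix()@R0; return Rt,g-Rt@np.array([-.075+v[3]*.1,0,.042])
    def f(v):
        Rt,pos=un(v); c=0
        for p,r in big:
            m=boxmask(p,Rt,pos); c+=1-(m&r).sum()/max(1,(m|r).sum())
        return c+wslide*v[3]**2
    best=None
    for x0 in x0s:
        sim=np.vstack([x0]+[np.array(x0)+np.eye(4)[i]*.25 for i in range(4)])
        r=minimize(f,x0,method="Nelder-Mead",options=dict(initial_simplex=sim,maxiter=500,xatol=1e-3,fatol=1e-4))
        if best is None or r.fun<best.fun: best=r
    return best.x,best.fun,*un(best.x)
def hullmask(r):
    r=cv2.morphologyEx(r.astype(np.uint8),cv2.MORPH_OPEN,np.ones((5,5)))
    n,l,st,_=cv2.connectedComponentsWithStats(r); k=1+np.argmax(st[1:,4]); c=np.argwhere(l==k)[:,::-1].astype(np.int32)
    m=np.zeros(r.shape,np.uint8); cv2.fillConvexPoly(m,cv2.convexHull(c),1); return m
E
python3 - <<'E'
from fit6 import *
o=bot.get_obs(); R0,_=tinpose(o); R=Ro.from_quat(o["ee_rot"]).as_matrix(); g=o["position"]+R[:,1]*.008
V=[];P={}
for n in("scene","top"):
    P[n]=optics.capture(n); r=optics.outline_of("tin",P[n]); print(n,[(round(a["score"],2),a["point"],int(a["region"].sum())) for a in r[:3]])
    im=P[n]["image"].copy(); im[r[0]["region"]]=[255,0,255]; save("m_"+n,im,(90,300,80,480))
    V.append((P[n],r[0]["region"]))
pickle.dump((P,V,o),open("d17.pkl","wb"))
E
```

```text
scene [(0.85, [176.6, 426.6], 2779)]
top [(0.79, [225.0, 109.5], 2013), (0.52, [227.9, 127.7], 1)]
```

Masks are good. Fit the tin's 6‑DoF pose about the grip point.

```bash
cat > f17.py <<'E'
from fit6 import *
import sys
P,V,o=pickle.load(open(sys.argv[1],"rb"))
R0,_=tinpose(o); R=Ro.from_quat(o["ee_rot"]).as_matrix(); g=o["position"]+R[:,1]*.008
VV=[(p,hullmask(r)) for p,r in V]
x0s=[np.r_[Ro.from_euler('ZYX',[a,b,c],degrees=True).as_rotvec(),0] for a in(0,30) for b in(0,20) for c in(0,-25)]
x,f,Rt,pos=fit6(VV,R0,g,x0s)
print(x.round(3),f,"pos",pos.round(4));print(Rt.round(3)); print("tilt of tin up",np.degrees(np.arccos(Rt[2,2])).round(1),"handle dir",Rt[:,0].round(2))
print("rel tool->tin (R_tool^T R_tin)",(R.T@Rt).round(3).tolist())
pickle.dump((Rt,pos,R.T@Rt,R.T@(pos-o["position"])),open("rel.pkl","wb"))
for n in P:
    im=cv2.resize(P[n]["image"],None,fx=4,fy=4,interpolation=cv2.INTER_CUBIC); overlay(P[n],Rt,pos,M["tin"],im)
    c={"scene":(90,260,310,480),"top":(130,300,80,300)}[n] if len(sys.argv)<3 else (0,384,0,512)
    save("f_"+n+sys.argv[1][:3],im,[4*v for v in c])
E
python3 f17.py d17.pkl
```

```text
[-0.723 -0.255  0.537 -0.002] 0.18919389546745155 pos [0.5022 0.3313 0.1388]
[[ 0.662 -0.132  0.738]
 [ 0.725  0.362 -0.586]
 [-0.19   0.923  0.335]]
tilt of tin up 70.4 handle dir [ 0.66  0.72 -0.19]
rel tool->tin (R_tool^T R_tin) [[0.865, -0.002, 0.501], [0.501, -0.002, -0.865], [0.002, 1.0, -0.001]]
```

```bash
ls -t pics | head -3
```

```text
f_topd17.png
f_scened17.png
m_top.png
```

```bash
cat > t5.py <<'E'
from ik import *
import pickle
Rrel,trel=pickle.load(open("rel.pkl","rb"))[2:]
for psi in(20,10,0):
    v=q[-1].copy(); print(psi,v.round(2))
    for g,phi,th in(((.50,.25,.21),67,0),((.52,.25,.21),67,30),((.545,.245,.21),67,60),((.565,.24,.21),67,90),((.565,.24,.185),75,90),((.565,.24,.18),85,90),((.565,.24,.18),95,90)):
        R=tiltR(np.radians(psi),np.radians(phi))@Ro.from_euler('y',th,degrees=True).as_matrix()
        v,*e=go(v,np.array(g)-R[:,1]*.008,R,10); Rt=R@Rrel; P,_=fk(v); t0=P+R@trel
        c=np.array([[sx*.047,sy*.044,z] for sx in(1,-1) for sy in(1,-1) for z in(0,.052)])@Rt.T+t0
        print(phi,th,np.round(e,3),v.round(2),"tilt",np.degrees(np.arccos(Rt[2,2])).round(),"up",Rt[:,2].round(2),"tin min/max",c.min(0).round(3),c.max(0).round(3),"wr",fk(v,True)[2][5].round(2))
E
python3 t5.py
```

```text
20 [ 0.61  1.2  -0.99  1.8  -0.3   0.83  2.06]
67 0 [0.    0.    0.239 0.243] [ 0.6   1.14 -1.01  1.74 -0.32  0.92  2.01] tilt 70.0 up [ 0.74 -0.58  0.34] tin min/max [0.481 0.249 0.132] [0.593 0.38  0.248] wr [ 0.61 -0.06  0.35]
67 30 [0.    0.    0.254 0.282] [ 0.52  1.08 -0.86  1.68 -0.47  1.    1.61] tilt 84.0 up [ 0.71 -0.69  0.11] tin min/max [0.492 0.237 0.098] [0.617 0.366 0.229] wr [ 0.63 -0.06  0.35]
67 60 [0.    0.    0.41  0.282] [ 0.44  1.04 -0.7   1.61 -0.59  1.1   1.18] tilt 94.0 up [ 0.57 -0.82 -0.06] tin min/max [0.498 0.224 0.081] [0.626 0.338 0.208] wr [ 0.66 -0.07  0.35]
67 90 [0.    0.    0.419 0.282] [ 0.36  1.02 -0.55  1.55 -0.68  1.2   0.73] tilt 97.0 up [ 0.34 -0.93 -0.12] tin min/max [0.505 0.219 0.087] [0.609 0.308 0.187] wr [ 0.68 -0.07  0.35]
75 90 [0.    0.    0.394 0.232] [ 0.39  1.14 -0.58  1.52 -0.71  1.25  0.8 ] tilt 105.0 up [ 0.33 -0.91 -0.26] tin min/max [0.499 0.223 0.064] [0.607 0.323 0.169] wr [ 0.68 -0.09  0.28]
85 90 [0.    0.    0.362 0.196] [ 0.43  1.27 -0.62  1.47 -0.74  1.33  0.84] tilt 115.0 up [ 0.31 -0.85 -0.42] tin min/max [0.493 0.22
[... 2209 characters left out ...]
  0.97 -0.7   1.87 -0.94  0.79  0.86] tilt 97.0 up [-0.   -0.99 -0.12] tin min/max [0.521 0.234 0.087] [0.609 0.297 0.187] wr [ 0.57 -0.09  0.35]
75 90 [0.    0.    0.141 0.232] [ 0.58  1.12 -0.74  1.85 -0.96  0.81  0.98] tilt 105.0 up [-0.   -0.97 -0.26] tin min/max [0.521 0.238 0.064] [0.609 0.312 0.169] wr [ 0.57 -0.11  0.28]
85 90 [0.    0.    0.136 0.196] [ 0.63  1.27 -0.78  1.82 -0.96  0.89  1.07] tilt 115.0 up [-0.   -0.91 -0.42] tin min/max [0.521 0.243 0.065] [0.609 0.33  0.172] wr [ 0.57 -0.12  0.21]
95 90 [0.    0.    0.137 0.149] [ 0.65  1.41 -0.81  1.77 -0.96  0.98  1.12] tilt 125.0 up [-0.   -0.82 -0.57] tin min/max [0.521 0.248 0.074] [0.609 0.345 0.181] wr [ 0.57 -0.12  0.15]
```

```bash
cat > t6.py <<'E'
from ik import *
import pickle
Rrel,trel=pickle.load(open("rel.pkl","rb"))[2:]
v=q[-1].copy()
for g,phi,th in(((.50,.26,.22),67,0),((.52,.265,.22),67,30),((.545,.265,.21),67,60),((.565,.268,.21),67,90),((.565,.268,.19),75,90),((.565,.268,.18),85,90),((.565,.268,.18),95,90)):
        R=tiltR(np.radians(20),np.radians(phi))@Ro.from_euler('y',th,degrees=True).as_matrix()
        v,*e=go(v,np.array(g)-R[:,1]*.008,R,10); Rt=R@Rrel; P,_=fk(v); t0=P+R@trel
        lip=np.array([[.047,sy*.044,.052] for sy in(1,-1)])@Rt.T+t0
        print(phi,th,np.round(e,3),v.round(2),"lip",lip.round(3).tolist(),[a.round(2).tolist() for a in fk(v,True)[2][2:7]])
E
python3 t6.py
python3 - <<'E'
from h import *
from ik import tiltR
for g,phi,th in(((.52,.265,.22),67,30),((.545,.265,.215),67,60),((.565,.268,.21),67,90)):
    R=tiltR(np.radians(20),np.radians(phi))@Ro.from_euler('y',th,degrees=True).as_matrix(); plan(np.array(g)-R[:,1]*.008,R)
E
```

```text
67 0 [0.    0.    0.229 0.244] [ 0.59  1.12 -1.02  1.74 -0.33  0.91  1.99] lip [[0.582, 0.36, 0.24], [0.593, 0.327, 0.159]] [[0.2, -0.15, 0.46], [0.41, -0.3, 0.57], [0.51, -0.18, 0.46], [0.61, -0.05, 0.36], [0.56, 0.1, 0.29]]
67 30 [0.    0.    0.244 0.292] [ 0.51  1.06 -0.87  1.69 -0.48  0.99  1.6 ] lip [[0.617, 0.345, 0.184], [0.586, 0.302, 0.114]] [[0.21, -0.13, 0.47], [0.42, -0.25, 0.6], [0.53, -0.15, 0.48], [0.63, -0.05, 0.36], [0.58, 0.11, 0.29]]
67 60 [0.    0.    0.399 0.282] [ 0.41  1.04 -0.71  1.61 -0.6   1.08  1.18] lip [[0.626, 0.315, 0.122], [0.561, 0.273, 0.081]] [[0.22, -0.11, 0.48], [0.44, -0.21, 0.61], [0.55, -0.13, 0.48], [0.66, -0.05, 0.35], [0.6, 0.11, 0.28]]
67 90 [0.    0.    0.4   0.282] [ 0.33  1.02 -0.56  1.55 -0.7   1.16  0.72] lip [[0.605, 0.288, 0.088], [0.522, 0.258, 0.087]] [[0.22, -0.09, 0.48], [0.45, -0.17, 0.63], [0.56, -0.11, 0.49], [0.68, -0.04, 0.35], [0.62, 0.11, 0.28]]
75 90 [0.    0.    0.372 0.237] [ 0.36  1.14 -0.6   1.53 -0.73  1.21  0.79] lip [[0.599, 0.304, 0.069], [0.516, 0.274, 0.069]] [[0.23, -0.1, 0.45], [0.47, -0.2, 0.57], [0.58, -0.13
[... 373 characters left out ...]
 0.074], [0.503, 0.311, 0.074]] [[0.25, -0.12, 0.39], [0.5, -0.24, 0.43], [0.59, -0.16, 0.29], [0.69, -0.07, 0.15], [0.63, 0.1, 0.16]]
at [0.4858 0.2454 0.1703] open 0.138 F [ 0.2 -0.8 -2.7] t 19.02 j [ 0.61  1.2  -0.99  1.8  -0.3   0.83  2.06]
linear cm [3.89, -2.06, 4.86] | rot [-0.4, 29.9, 0.5] | alt [0.6, -150.1, 0.5]
at [0.4858 0.2454 0.1703] open 0.138 F [ 0.2 -0.8 -2.7] t 19.02 j [ 0.61  1.2  -0.99  1.8  -0.3   0.83  2.06]
linear cm [6.25, -2.63, 4.07] | rot [-0.5, 59.9, 0.4] | alt [0.4, -120.1, 0.6]
at [0.4858 0.2454 0.1703] open 0.138 F [ 0.2 -0.8 -2.7] t 19.02 j [ 0.61  1.2  -0.99  1.8  -0.3   0.83  2.06]
linear cm [8.23, -2.79, 3.46] | rot [-0.6, 89.9, 0.2] | alt [0.2, -90.1, 0.6]
```

Request:
jog_arm:
  deltas:
    - {"linear":[0.5,-0.4,0.8],"rot":[0,3,0],"gripper":0}
    - {"linear":[1.2,-0.8,2],"rot":[0,8,0],"gripper":0}
    - {"linear":[2,-1.2,3.4],"rot":[0,14,0],"gripper":0}
    - {"linear":[2.8,-1.6,4.4],"rot":[0,20,0],"gripper":0}
    - {"linear":[3.6,-2,4.8],"rot":[0,26,0],"gripper":0}
    - {"linear":[4.2,-2,4.6],"rot":[0,32,0],"gripper":0}
    - {"linear":[4.8,-2,4.4],"rot":[0,38,0],"gripper":0}
    - {"linear":[5.2,-2,4.4],"rot":[0,44,0],"gripper":0}

```text
clock: 19.68
position: [0.5358, 0.2613, 0.2185]
ee_rot: [-0.242, 0.332, 0.08, 0.908]
contact_force: [0.3, 0.5, -2.4]
opening: 0.14
```

```bash
cat > pt.py <<'E'
import sys
from fit6 import *
from ik import tiltR
a=sys.argv[1:]; tag=a[0]; 
if len(a)>1:
    x,y,z,psi,phi,th=map(float,a[1:7]); R=tiltR(np.radians(psi),np.radians(phi))@Ro.from_euler('y',th,degrees=True).as_matrix(); plan(np.array([x,y,z])-R[:,1]*.008,R)
o=bot.get_obs(); R=Ro.from_quat(o["ee_rot"]).as_matrix(); rel=pickle.load(open("rel.pkl","rb")); Rt=R@rel[2]; pos=o["position"]+R@rel[3]
p=optics.capture("scene"); im=cv2.resize(p["image"],None,fx=4,fy=4,interpolation=cv2.INTER_CUBIC); overlay(p,Rt,pos,M["tin"],im); save("p_"+tag,im,[4*v for v in(80,290,280,500)])
E
python3 pt.py a .565 .258 .21 20 67 90
```

```text
at [0.5358 0.2613 0.2185] open 0.14 F [ 0.3  0.5 -2.4] t 19.68 j [ 0.46  1.05 -0.79  1.66 -0.55  1.02  1.41]
linear cm [2.79, -1.65, 0.93] | rot [-0.6, 45.6, 0.0] | alt [0.0, -134.4, 0.8]
```

Request:
jog_arm:
  deltas:
    - {"linear":[0.4,-0.2,0.1],"rot":[0,5,0],"gripper":0}
    - {"linear":[0.8,-0.4,0.3],"rot":[0,11,0],"gripper":0}
    - {"linear":[1.2,-0.7,0.5],"rot":[0,17,0],"gripper":0}
    - {"linear":[1.6,-1,0.6],"rot":[0,23,0],"gripper":0}
    - {"linear":[2,-1.2,0.7],"rot":[0,29,0],"gripper":0}
    - {"linear":[2.4,-1.4,0.8],"rot":[0,35,0],"gripper":0}
    - {"linear":[2.7,-1.6,0.9],"rot":[0,41,0],"gripper":0}
    - {"linear":[2.8,-1.6,0.9],"rot":[0,45,0],"gripper":0}

```text
clock: 20.4
position: [0.5671, 0.2514, 0.2129]
ee_rot: [-0.254, 0.654, -0.019, 0.713]
contact_force: [0.5, 0.7, -2.7]
opening: 0.14
```

```bash
python3 pt.py b .565 .258 .18 20 85 90
```

```text
at [0.5671 0.2514 0.2129] open 0.14 F [ 0.5  0.7 -2.7] t 20.4 j [ 0.35  1.02 -0.56  1.56 -0.7   1.17  0.74]
linear cm [3.01, 1.15, -0.02] | rot [-0.5, 0.8, 17.8] | alt [27.7, -177.0, 0.7]
```

Request:
jog_arm:
  deltas:
    - {"linear":[0.5,0.2,0],"rot":[0,0,3],"gripper":0}
    - {"linear":[1.1,0.4,0],"rot":[0,0,6],"gripper":0}
    - {"linear":[1.7,0.6,0],"rot":[0,0,9],"gripper":0}
    - {"linear":[2.2,0.8,0],"rot":[0,0,12],"gripper":0}
    - {"linear":[2.6,1,0],"rot":[0,0,15],"gripper":0}
    - {"linear":[2.8,1.1,0],"rot":[0,0,18],"gripper":0}
    - {"linear":[2.8,1.1,0],"rot":[0,0,21],"gripper":0}
    - {"linear":[2.8,1.1,0],"rot":[0,0,23],"gripper":0}

```text
clock: 21.12
position: [0.5674, 0.2507, 0.1821]
ee_rot: [-0.118, 0.69, 0.125, 0.703]
contact_force: [-0.3, -0.5, -2.7]
opening: 0.141
```

```bash
python3 pt.py c .565 .258 .18 20 95 90; python3 -c "
from h import *
p=optics.capture('top'); save('t20',p['image'],(100,300,60,330))"
```

```text
at [0.5674 0.2507 0.1821] open 0.141 F [-0.3 -0.5 -2.7] t 21.12 j [ 0.42  1.33 -0.66  1.46 -0.77  1.34  0.88]
linear cm [0.28, -0.03, 0.02] | rot [-0.2, 1.2, 4.6] | alt [7.1, -178.7, 0.3]
```

Request:
jog_arm:
  deltas:
    - {"linear":[0,0,0],"rot":[0,0,3],"gripper":0}
    - {"linear":[0,0,0],"rot":[0,0,6],"gripper":0}
    - {"linear":[0,0,0],"rot":[0,0,6],"gripper":0}
    - {"linear":[0,0,0],"rot":[0,0,6],"gripper":0}
    - {"linear":[0,0,0],"rot":[0,0,6],"gripper":0}
    - {"linear":[0,0,0],"rot":[0,0,6],"gripper":0}

```text
clock: 21.72
position: [0.568, 0.2511, 0.1845]
ee_rot: [-0.083, 0.695, 0.161, 0.696]
contact_force: [0.2, 0.3, -2.0]
opening: 0.138
```

```bash
python3 pt.py d .565 .258 .22 20 67 90; python3 -c "
from h import *
p=optics.capture('scene'); save('s21',p['image'],(150,290,330,500))"
```

```text
at [0.568  0.2511 0.1845] open 0.138 F [ 0.2  0.3 -2. ] t 21.72 j [ 0.43  1.39 -0.68  1.43 -0.78  1.4   0.89]
linear cm [-3.84, 0.43, 0.04] | rot [-0.3, 1.2, -29.1] | alt [-45.0, -173.1, 0.5]
```

Request:
jog_arm:
  deltas:
    - {"linear":[-1,0,0],"rot":[0,0,-3],"gripper":0}
    - {"linear":[-2.5,0,0],"rot":[0,0,-8],"gripper":0}
    - {"linear":[-4,0,0],"rot":[0,0,-13],"gripper":0}
    - {"linear":[-5.5,0,0],"rot":[0,0,-18],"gripper":0}
    - {"linear":[-7,0,0],"rot":[0,0,-23],"gripper":0}
    - {"linear":[-8,0,0],"rot":[0,0,-28],"gripper":0}
    - {"linear":[-8,0,0],"rot":[0,0,-28],"gripper":0}

```text
clock: 22.4
position: [0.5698, 0.245, 0.2706]
ee_rot: [-0.25, 0.65, -0.012, 0.718]
contact_force: [-0.1, 1.4, -0.6]
opening: 0.141
```

```bash
python3 - <<'E'
from fit6 import *
o=log(); V=[];P={}
for n in("scene","top"):
    P[n]=optics.capture(n); r=optics.outline_of("tin",P[n]); print(n,[(round(a["score"],2),a["point"],int(a["region"].sum())) for a in r[:3]])
    V.append((P[n],r[0]["region"]))
    r=optics.outline_of("nut1",P[n]);print([(round(a["score"],2),np.round(a["point"]).tolist(),int(a["region"].sum())) for a in r])
save("s22",P["scene"]["image"],(100,300,250,512)); save("t22",P["top"]["image"],(100,300,60,330))
pickle.dump((P,V,o),open("d22.pkl","wb"))
R=Ro.from_quat(o["ee_rot"]).as_matrix(); rel=pickle.load(open("rel.pkl","rb")); 
g=o["position"]+R[:,1]*.008; VV=[(p,hullmask(r)) for p,r in V]
x0s=[np.r_[R[:,2]*a,0] for a in np.radians([0,15,-15,30])]
x,f,Rt,pos=fit6(VV,R@rel[2],g,x0s); print(x.round(3),f,pos); Rr=R.T@Rt; print(Rr.round(3).tolist(),o["position"])
pickle.dump((Rt,pos,Rr,R.T@(pos-o["position"])),open("rel2.pkl","wb"))
for n in P:
    im=cv2.resize(P[n]["image"],None,fx=4,fy=4,interpolation=cv2.INTER_CUBIC); overlay(P[n],Rt,pos,M["tin"],im); save("g_"+n,im,[4*v for v in(60,300,40,512)])
E
```

```text
scene [(0.56, [165.3, 407.7], 2741)]
[(0.63, [228.0, 392.0], 128), (0.53, [228.0, 366.0], 114), (0.53, [238.0, 358.0], 96), (0.45, [224.0, 352.0], 126)]
top [(0.77, [209.5, 126.9], 1308)]
[(0.54, [213.0, 167.0], 44)]
[-0.098  0.011  0.018 -0.054] 0.16415474982153383 [0.54977215 0.29479335 0.18961176]
[[0.905, 0.033, 0.424], [0.423, 0.033, -0.905], [-0.043, 0.999, 0.016]] [0.56975228 0.24498972 0.2706427 ]
```

```bash
cat > t7.py <<'E'
from ik import *
import pickle,sys
Rr,tr=pickle.load(open("rel2.pkl","rb"))[2:]
def tool_for(tpos,psi):
    Rt=Ro.from_euler('z',psi,degrees=True).as_matrix(); R=Rt@Rr.T; return np.array(tpos)-R@tr,R
if __name__=="__main__":
  for psi in(-20,0):
    v=q[-1].copy()
    for th in(60,30,0):
        R=tiltR(np.radians(20),np.radians(67))@Ro.from_euler('y',th,degrees=True).as_matrix()
        P,_=fk(v); v,*e=go(v,np.array([.54-.0005*(90-th),.245-.001*(90-th),.29]),R,10); Rt=R@Rr
        P,R2=fk(v); print("th",th,np.round(e,3),v.round(2),"tin",(P+R2@tr).round(3),"tilt",np.degrees(np.arccos((R2@Rr)[2,2])).round())
    for t in((.53,.03,.15),(.53,.03,.0)):
        pos,R=tool_for(t,psi); v,*e=go(v,pos,R,20); print(psi,t,np.round(e,3),v.round(2),pos.round(3))
E
python3 t7.py
```

```text
th 60 [0.    0.    0.402 0.339] [ 0.5   0.91 -0.72  1.65 -0.61  1.19  1.14] tin [0.529 0.274 0.213] tilt 89.0
th 30 [0.    0.    0.384 0.359] [ 0.63  0.95 -0.87  1.68 -0.49  1.16  1.58] tin [0.532 0.258 0.23 ] tilt 80.0
th 0 [0.    0.    0.233 0.359] [ 0.75  1.01 -1.02  1.7  -0.35  1.14  2.  ] tin [0.522 0.242 0.255] tilt 68.0
-20 (0.53, 0.03, 0.15) [ 0.062 10.21   0.     0.359] [-0.88  0.36  0.64  2.43  0.47  0.23  0.48] [0.451 0.058 0.199]
-20 (0.53, 0.03, 0.0) [0.051 4.242 0.    0.212] [-0.26  0.75 -0.2   2.47  2.43  0.63 -1.58] [0.451 0.058 0.049]
th 60 [0.    0.    0.402 0.339] [ 0.5   0.91 -0.72  1.65 -0.61  1.19  1.14] tin [0.529 0.274 0.213] tilt 89.0
th 30 [0.    0.    0.384 0.359] [ 0.63  0.95 -0.87  1.68 -0.49  1.16  1.58] tin [0.532 0.258 0.23 ] tilt 80.0
th 0 [0.    0.    0.233 0.359] [ 0.75  1.01 -1.02  1.7  -0.35  1.14  2.  ] tin [0.522 0.242 0.255] tilt 68.0
0 (0.53, 0.03, 0.15) [ 0.085 14.342  0.     0.358] [-0.26  0.26  0.13  2.47  0.34  0.23  1.12] [0.446 0.03  0.199]
0 (0.53, 0.03, 0.0) [0.092 7.809 0.    0.219] [ 0.18  0.79 -0.5   2.47  2.58  0.73 -1.12] [0.446 0.03  0.049]
```

```bash
cat > t8.py <<'E'
from t7 import *
v0=q[-1].copy()
for th in(60,30):
    R=tiltR(np.radians(20),np.radians(67))@Ro.from_euler('y',th,degrees=True).as_matrix(); v0,*e=go(v0,np.array([.54-.0005*(90-th),.245-.001*(90-th),.29]),R,10)
for c in((.57,.03),(.6,-.06),(.55,.06)):
  for psi in(-60,-30,0,30,50,70,90):
    v=v0.copy(); s_=""
    for z in(.15,.0):
        pos,R=tool_for((*c,z),psi); v,*e=go(v,pos,R,20); s_+=f" err {e[0]*1000:.1f} {e[1]:.1f} margin {e[2]:.2f} minz {e[3]:.2f};"
    print(c,psi,s_,v.round(2),pos.round(3),flush=True)
E
python3 t8.py
```

```text
(0.57, 0.03) -60  err 0.0 0.0 margin 0.27 minz 0.36; err 0.0 0.0 margin 0.01 minz 0.21; [-0.82  0.84  0.46  2.1   0.43  0.24 -0.37] [0.528 0.102 0.049]
(0.57, 0.03) -30  err 12.8 2.1 margin 0.00 minz 0.36; err 0.0 0.0 margin 0.00 minz 0.21; [-0.4   0.74 -0.05  2.38  2.18  0.45 -1.51] [0.497 0.072 0.049]
(0.57, 0.03) 0  err 76.7 12.5 margin 0.00 minz 0.36; err 18.2 1.5 margin 0.00 minz 0.21; [ 0.22  0.79 -0.53  2.47  2.5   0.65 -0.99] [0.486 0.03  0.049]
(0.57, 0.03) 30  err 16.7 2.7 margin 0.00 minz 0.36; err 0.0 0.0 margin 0.00 minz 0.21; [ 0.73  0.9  -0.85  2.36  2.24  0.4   0.13] [ 0.498 -0.012  0.049]
(0.57, 0.03) 50  err 0.0 0.0 margin 0.22 minz 0.36; err 47.5 7.8 margin 0.00 minz 0.20; [ 0.72  0.84 -0.65  2.18  0.59  0.23  2.19] [ 0.516 -0.034  0.049]
(0.57, 0.03) 70  err 0.0 0.0 margin 0.17 minz 0.36; err 0.0 0.0 margin 0.18 minz 0.21; [ 0.84  0.97 -0.85  1.96  0.54  0.46  2.61] [ 0.542 -0.049  0.049]
(0.57, 0.03) 90  err 0.0 0.0 margin 0.05 minz 0.36; err 0.0 0.0 margin 0.05 minz 0.21; [ 0.84  1.11 -1.01  1.74  0.61  0.83  2.87] [ 0.57  -0.054  0.049]
(0.6, -0.06) -60  err 0.
[... 1429 characters left out ...]
rgin 0.00 minz 0.21; [ 0.09  0.79 -0.49  2.47  2.51  0.7  -1.12] [0.466 0.06  0.049]
(0.55, 0.06) 30  err 34.6 5.7 margin 0.00 minz 0.35; err 0.0 0.0 margin 0.00 minz 0.21; [ 0.66  0.89 -0.85  2.43  2.36  0.47 -0.07] [0.478 0.018 0.049]
(0.55, 0.06) 50  err 0.0 0.0 margin 0.15 minz 0.36; err 75.5 12.3 margin 0.00 minz 0.20; [ 0.64  0.8  -0.6   2.26  0.93  0.23  1.79] [ 0.496 -0.004  0.049]
(0.55, 0.06) 70  err 0.0 0.0 margin 0.17 minz 0.36; err 0.0 0.0 margin 0.15 minz 0.21; [ 0.78  0.94 -0.82  2.04  0.54  0.38  2.56] [ 0.522 -0.019  0.049]
(0.55, 0.06) 90  err 0.0 0.0 margin 0.08 minz 0.36; err 0.0 0.0 margin 0.09 minz 0.21; [ 0.81  1.08 -1.    1.82  0.62  0.75  2.81] [ 0.55  -0.024  0.049]
```

```bash
cat > t9.py <<'E'
from t7 import *
for mid in(0,1):
    v=q[-1].copy()
    if mid:
        for th in(60,30):
            R=tiltR(np.radians(20),np.radians(67))@Ro.from_euler('y',th,degrees=True).as_matrix(); v,*e=go(v,np.array([.54-.0005*(90-th),.245-.001*(90-th),.29]),R,10)
    P0,R0=fk(v); pos,R=tool_for((.57,.03,.15),70); rv=Ro.from_matrix(R0.T@R).as_rotvec()
    print("rotvec",np.degrees(rv).round(1),"lin",(R0.T@(pos-P0)*100).round(1))
    for f in np.linspace(.125,1,8):
        v,*e=go(v,P0+(pos-P0)*f,R0@Ro.from_rotvec(rv*f).as_matrix(),5); P,R2=fk(v); Rt=R2@Rr; t0=P+R2@tr
        c=np.array([[sx*.047,sy*.044,z] for sx in(1,-1) for sy in(1,-1) for z in(0,.052)])@Rt.T+t0
        print(mid,round(f,2),np.round(e,3),v.round(2),"tilt",np.degrees(np.arccos(Rt[2,2])).round(),"minz",c[:,2].min().round(3),"jawz",R2[2,2].round(2),"xz",Rt[2,0].round(2))
E
python3 t9.py
```

```text
rotvec [ -54.7 -138.2  -34.3] lin [ 16.2 -22.2 -12.9]
0 0.12 [0.    0.    0.428 0.337] [ 0.38  0.96 -0.61  1.45 -0.53  1.33  0.88] tilt 87.0 minz 0.122 jawz 0.25 xz -0.98
0 0.25 [0.    0.    0.6   0.344] [ 0.39  0.95 -0.64  1.4  -0.37  1.38  1.1 ] tilt 78.0 minz 0.108 jawz 0.43 xz -0.9
0 0.38 [0.    0.    0.565 0.353] [ 0.42  0.92 -0.68  1.4  -0.22  1.38  1.34] tilt 67.0 minz 0.102 jawz 0.54 xz -0.77
0 0.5 [0.    0.    0.511 0.362] [ 0.47  0.87 -0.74  1.45 -0.08  1.32  1.59] tilt 55.0 minz 0.103 jawz 0.58 xz -0.61
0 0.62 [0.    0.    0.444 0.37 ] [ 0.55  0.83 -0.81  1.53  0.04  1.22  1.84] tilt 42.0 minz 0.11 jawz 0.54 xz -0.44
0 0.75 [0.    0.    0.362 0.374] [ 0.66  0.79 -0.89  1.65  0.16  1.07  2.1 ] tilt 28.0 minz 0.122 jawz 0.42 xz -0.26
0 0.88 [0.    0.    0.265 0.369] [ 0.8   0.77 -0.99  1.77  0.27  0.91  2.36] tilt 14.0 minz 0.136 jawz 0.24 xz -0.11
0 1.0 [0.    0.    0.155 0.358] [ 0.97  0.79 -1.1   1.88  0.38  0.76  2.63] tilt nan minz 0.15 jawz 0.02 xz -0.0
rotvec [-52.8 -85.2  -3.6] lin [  4.3 -17.7 -17.6]
1 0.12 [0.    0.    0.378 0.36 ] [ 0.63  0.93 -0.87  1.63 -0.36  1
[... 390 characters left out ...]
xz -0.23
1 0.62 [0.    0.    0.287 0.377] [ 0.74  0.83 -0.96  1.67  0.06  1.09  2.23] tilt 31.0 minz 0.15 jawz 0.52 xz -0.14
1 0.75 [0.    0.    0.251 0.374] [ 0.8   0.8  -1.    1.73  0.16  1.    2.37] tilt 21.0 minz 0.151 jawz 0.37 xz -0.08
1 0.88 [0.    0.    0.212 0.368] [ 0.88  0.79 -1.04  1.8   0.26  0.88  2.51] tilt 11.0 minz 0.151 jawz 0.2 xz -0.03
1 1.0 [0.    0.    0.173 0.358] [ 0.96  0.79 -1.08  1.88  0.36  0.75  2.65] tilt nan minz 0.15 jawz 0.02 xz 0.0t9.py:12: RuntimeWarning: invalid value encountered in arccos
  print(mid,round(f,2),np.round(e,3),v.round(2),"tilt",np.degrees(np.arccos(Rt[2,2])).round(),"minz",c[:,2].min().round(3),"jawz",R2[2,2].round(2),"xz",Rt[2,0].round(2))
```

Request:
jog_arm:
  deltas:
    - {"linear":[0.4,-0.6,-0.4],"rot":[-1.5,-3.8,-1],"gripper":0}
    - {"linear":[1.1,-1.5,-0.9],"rot":[-3.7,-9.4,-2.3],"gripper":0}
    - {"linear":[1.9,-2.6,-1.5],"rot":[-6.3,-15.8,-3.9],"gripper":0}
    - {"linear":[2.6,-3.6,-2.1],"rot":[-8.8,-22.2,-5.5],"gripper":0}
    - {"linear":[3.3,-4.6,-2.7],"rot":[-11.3,-28.6,-7.1],"gripper":0}
    - {"linear":[4.1,-5.6,-3.3],"rot":[-13.8,-34.8,-8.6],"gripper":0}
    - {"linear":[4.8,-6.6,-3.9],"rot":[-16.2,-41,-10.2],"gripper":0}
    - {"linear":[5.4,-7.4,-4.3],"rot":[-18.2,-46,-11.4],"gripper":0}

```text
clock: 23.37
position: [0.5588, 0.1431, 0.2372]
ee_rot: [-0.402, 0.292, 0.119, 0.86]
contact_force: [-0.3, -0.8, -1.6]
opening: 0.141
```

```bash
cat > pu.py <<'E'
import sys
from h import *
import pickle
a=list(map(float,sys.argv[1:5])); Rr,tr=pickle.load(open("rel2.pkl","rb"))[2:]
R=Ro.from_euler('z',a[3],degrees=True).as_matrix()@Rr.T; plan(np.array(a[:3])-R@tr,R)
E
python3 pu.py .57 .03 .15 70;python3 -c "
from h import *
p=optics.capture('scene'); save('s24',p['image'],(100,300,250,512))
r=optics.outline_of('nut1',p);print([(round(a['score'],2),np.round(a['point']).tolist(),int(a['region'].sum())) for a in r])
p=optics.capture('top'); save('t24',p['image'],(100,300,60,330))
r=optics.outline_of('nut1',p);print([(round(a['score'],2),np.round(a['point']).tolist(),int(a['region'].sum())) for a in r])"
```

```text
at [0.5588 0.1431 0.2372] open 0.141 F [-0.3 -0.8 -1.6] t 23.37 j [ 0.41  0.95 -0.67  1.39 -0.27  1.39  1.26]
linear cm [1.45, -9.33, -17.22] | rot [22.8, 79.9, -35.9] | alt [-37.0, -92.5, -23.5]
[(0.67, [225.0, 351.0], 86), (0.67, [228.0, 365.0], 103)]
[(0.51, [213.0, 166.0], 35)]
```

Request:
jog_arm:
  deltas:
    - {"linear":[0.1,-0.6,-1.1],"rot":[-2.3,-5.8,-1.5],"gripper":0}
    - {"linear":[0.2,-1.2,-2.2],"rot":[-4.6,-11.6,-2.9],"gripper":0}
    - {"linear":[0.3,-1.8,-3.3],"rot":[-6.9,-17.4,-4.4],"gripper":0}
    - {"linear":[0.4,-2.4,-4.4],"rot":[-9.3,-23.2,-5.9],"gripper":0}
    - {"linear":[0.5,-3,-5.5],"rot":[-11.6,-29,-7.3],"gripper":0}
    - {"linear":[0.6,-3.5,-6.5],"rot":[-13.9,-34.8,-8.8],"gripper":0}
    - {"linear":[0.7,-4.1,-7.6],"rot":[-16.2,-40.6,-10.3],"gripper":0}
    - {"linear":[0.7,-4.6,-8.6],"rot":[-18.5,-46.2,-11.7],"gripper":0}

```text
clock: 24.23
position: [0.5491, 0.0491, 0.2194]
ee_rot: [-0.479, -0.13, 0.225, 0.838]
contact_force: [0.4, -0.5, -1.4]
opening: 0.14
```

```bash
python3 pu.py .57 .03 .15 70;python3 -c "
from h import *
p=optics.capture('scene'); save('s25',p['image'])
r=optics.outline_of('nut1',p);print([(round(a['score'],2),np.round(a['point']).tolist(),int(a['region'].sum())) for a in r])
p=optics.capture('top'); save('t25',p['image'])
r=optics.outline_of('nut1',p);print([(round(a['score'],2),np.round(a['point']).tolist(),int(a['region'].sum())) for a in r])"
```

```text
at [0.5491 0.0491 0.2194] open 0.14 F [ 0.4 -0.5 -1.4] t 24.23 j [ 0.58  0.82 -0.83  1.57  0.09  1.17  1.92]
linear cm [-5.57, -2.38, -7.99] | rot [-18.5, -46.3, -11.8] | alt [14.4, 131.2, -22.7]
[(0.29, [165.0, 310.0], 2911)]
[(0.62, [175.0, 165.0], 105), (0.58, [227.0, 146.0], 89), (0.42, [214.0, 181.0], 79)]
```

Request:
jog_arm:
  deltas:
    - {"linear":[-0.7,-0.3,-1],"rot":[-2.3,-5.8,-1.5],"gripper":0}
    - {"linear":[-1.4,-0.6,-2],"rot":[-4.6,-11.6,-3],"gripper":0}
    - {"linear":[-2.1,-0.9,-3],"rot":[-6.9,-17.4,-4.4],"gripper":0}
    - {"linear":[-2.8,-1.2,-4],"rot":[-9.3,-23.2,-5.9],"gripper":0}
    - {"linear":[-3.5,-1.5,-5],"rot":[-11.6,-29,-7.4],"gripper":0}
    - {"linear":[-4.2,-1.8,-6],"rot":[-13.9,-34.8,-8.9],"gripper":0}
    - {"linear":[-4.9,-2.1,-7],"rot":[-16.2,-40.6,-10.3],"gripper":0}
    - {"linear":[-5.5,-2.3,-7.9],"rot":[-18.5,-46.3,-11.8],"gripper":0}

```text
clock: 25.1
position: [0.5422, -0.0472, 0.1999]
ee_rot: [-0.463, -0.528, 0.285, 0.653]
contact_force: [0.6, -0.3, -2.6]
opening: 0.143
```

```bash
python3 pu.py .57 .03 .10 70; cat > refit.py <<'E'
import sys
from fit6 import *
tag=sys.argv[1]; src=sys.argv[2]
o=log(); V=[];P={}
for n in("scene","top"):
    P[n]=optics.capture(n); r=optics.outline_of("tin",P[n]); print(n,[(round(a["score"],2),a["point"],int(a["region"].sum())) for a in r[:2]])
    if r and r[0]["region"].sum()>1200 and n in sys.argv[3]: V.append((P[n],r[0]["region"]))
R=Ro.from_quat(o["ee_rot"]).as_matrix(); rel=pickle.load(open(src,"rb")); g=o["position"]+R[:,1]*.008
VV=[(p,hullmask(r)) for p,r in V]
x0s=[np.r_[R[:,2]*a,0] for a in np.radians([0,20,-20,45])]
x,f,Rt,pos=fit6(VV,R@rel[2],g,x0s,wslide=2.); print(x.round(3),round(f,3),pos.round(4)); print(Rt.round(3).tolist(),"yaw",np.degrees(np.arctan2(Rt[1,0],Rt[0,0])).round(1))
pickle.dump((Rt,pos,R.T@Rt,R.T@(pos-o["position"])),open(f"rel_{tag}.pkl","wb"))
for n in P:
    im=cv2.resize(P[n]["image"],None,fx=4,fy=4,interpolation=cv2.INTER_CUBIC); overlay(P[n],Rt,pos,M["tin"],im); save(f"r_{n}{tag}",im,[4*v for v in(80,300,150,440)])
E
python3 refit.py e rel2.pkl scene
```

```text
at [ 0.5422 -0.0472  0.1999] open 0.143 F [ 0.6 -0.3 -2.6] t 25.1 j [ 0.97  0.79 -1.09  1.88  0.38  0.75  2.63]
linear cm [-2.31, 4.51, -0.06] | rot [0.1, -0.1, 0.0] | alt [-0.1, 179.9, 0.2]
scene [(0.8, [150.3, 276.9], 2550)]
top [(0.6, [202.7, 249.6], 2219)]
[-0.032  0.009  0.027  0.013] 0.055 [0.5663 0.0246 0.1483]
[[0.318, -0.948, 0.007], [0.947, 0.318, 0.031], [-0.032, -0.003, 0.999]] yaw 71.4
```

```bash
cat > t10.py <<'E'
from ik import *
import pickle
Rr,tr=pickle.load(open("rel_e.pkl","rb"))[2:]
def tool_for(tpos,psi):
    Rt=Ro.from_euler('z',psi,degrees=True).as_matrix(); R=Rt@Rr.T; return np.array(tpos)-R@tr,R
v0=q[-1].copy()
c=np.array([.5685,-.275])+.06*np.array([np.sin(np.radians(3.4)),np.cos(np.radians(3.4))]); print(c)
for seq in([40,10,-20,-50],):
  for psi in(-50,-60,-70,-80,-93):
    v=v0.copy(); s_=""; c0=np.array([.5663,.0246])
    yaws=np.linspace(71.4,psi,7)[1:]
    for i,y in enumerate(yaws):
        f=(i+1)/6; t=c0+(c-c0)*f
        pos,R=tool_for((*t,.20),y); v,*e=go(v,pos,R,12); s_+=f"[{y:.0f} {e[0]*1000:.0f} {e[1]:.0f} {e[2]:.2f}]"
    pos,R=tool_for((*c,.07),psi); v,*e=go(v,pos,R,12)
    print(psi,s_,"final",np.round(e,3),v.round(2),pos.round(3))
# static feasibility
rng=np.random.default_rng(1)
for psi in(-50,-70,-90,-110,0,180,150):
    pos,R=tool_for((*c,.075),psi); best=min((ik(pos,R,rng.uniform(lo,hi),1e-4) for _ in range(6)),key=lambda r:r[1]+r[2]/50); print(psi,best[0].round(2),np.round(best[1:],3))
E
python3 t10.py
```

```text
[ 0.57205838 -0.21510561]
-50 [51 0 0 0.14][31 0 0 0.14][11 4 1 0.00][-10 32 5 0.00][-30 16 3 0.00][-50 0 0 0.01] final [0.015 2.432 0.    0.281] [-0.16  0.61  0.27  2.29  1.97  0.23 -1.2 ] [ 0.522 -0.156  0.119]
-60 [50 0 0 0.14][28 0 0 0.12][6 18 3 0.00][-16 32 5 0.00][-38 0 0 0.00][-60 0 0 0.03] final [0.054 8.809 0.    0.281] [-0.41  0.68  0.57  2.21  0.58  0.23 -0.04] [ 0.533 -0.148  0.119]
-70 [48 0 0 0.15][24 0 0 0.08][1 27 4 0.00][-23 25 4 0.00][-46 0 0 0.00][-70 0 0 0.12] final [0.001 0.198 0.    0.275] [-0.43  0.72  0.55  2.11  0.41  0.23 -0.05] [ 0.545 -0.142  0.119]
-80 [46 0 0 0.16][21 0 0 0.04][-4 34 5 0.00][-30 10 2 0.00][-55 0 0 0.01][-80 0 0 0.21] final [0.    0.    0.153 0.275] [-0.43  0.74  0.53  2.01  0.3   0.38 -0.13] [ 0.558 -0.139  0.119]
-93 [44 0 0 0.16][17 0 0 0.00][-11 35 6 0.00][-38 0 0 0.00][-66 0 0 0.07][-93 0 0 0.34] final [0.    0.    0.346 0.275] [-0.42  0.8   0.54  1.86  0.17  0.58 -0.2 ] [ 0.576 -0.138  0.119]
-50 [-0.04  0.59  0.1   2.28  1.79  0.28 -1.  ] [0. 0.]
-70 [ 0.6   0.9  -1.09  2.08  1.45  1.26 -0.95] [0. 0.]
-90 [-0.25  0.72  0.26  1.89  0.54  0.62 -0.5 ] [0. 0.]
-110 [ 0.11  0.81 -0.3   1.64  0.75  1.07 -0.94] [0. 0.]
0 [ 1.21  0.82 -1.08  2.29  1.79  0.49  0.35] [0. 0.]
180 [ 0.4   1.11 -0.51  0.94  0.49  1.66 -1.6 ] [0. 0.]
150 [ 0.11  1.2   0.79  0.91 -0.65  1.73 -1.35] [0. 0.]
```

```bash
cat > t11.py <<'E'
from t10 import *
print("-----")
for psi in(-93.4,-100):
    v=v0.copy()
    def st(nm,pos,R,n=20):
        global v
        v,*e=go(v,np.array(pos),R,n); print(nm,np.round(e,3),v.round(2))
    P0,R0=fk(v)
    st("vert",[.55,-.05,.25],tiltR(np.radians(71),0))
    for f,y in((.25,30),(.5,-10),(.75,-50),(1,psi)):
        st(f"yaw{y}",[.55+.02*f,-.05-.09*f,.25],tiltR(np.radians(y),0))
    pos,R=tool_for((*c,.12),psi); st("tilt",pos,R); print(pos)
    pos,R=tool_for((*c,.07),psi); st("down",pos,R)
E
python3 t11.py | sed '1,/-----/d'
```

```text
vert [0.    0.    0.165 0.363] [ 0.6   0.59 -0.88  1.75  0.52  1.05  2.34]
yaw30 [0.    0.    0.379 0.425] [ 0.52  0.55 -0.68  1.74  0.4   1.    1.78]
yaw-10 [0.    0.    0.575 0.425] [ 0.44  0.52 -0.49  1.72  0.29  0.97  1.23]
yaw-50 [0.    0.    0.728 0.425] [ 0.35  0.51 -0.3   1.7   0.18  0.96  0.68]
yaw-93.4 [0.    0.    0.724 0.425] [ 0.25  0.52 -0.1   1.67  0.06  0.95  0.08]
tilt [0.    0.    0.531 0.325] [-0.23  0.66  0.22  1.82  0.5   0.76 -0.48]
[ 0.57645873 -0.13788636  0.16912689]
down [0.    0.    0.432 0.275] [-0.24  0.74  0.24  1.85  0.52  0.66 -0.53]
vert [0.    0.    0.165 0.363] [ 0.6   0.59 -0.88  1.75  0.52  1.05  2.34]
yaw30 [0.    0.    0.379 0.425] [ 0.52  0.55 -0.68  1.74  0.4   1.    1.78]
yaw-10 [0.    0.    0.575 0.425] [ 0.44  0.52 -0.49  1.72  0.29  0.97  1.23]
yaw-50 [0.    0.    0.728 0.425] [ 0.35  0.51 -0.3   1.7   0.18  0.96  0.68]
yaw-100 [0.    0.    0.722 0.425] [ 0.23  0.52 -0.06  1.67  0.04  0.95 -0.02]
tilt [0.    0.    0.613 0.325] [-0.21  0.7   0.22  1.75  0.44  0.84 -0.52]
[ 0.58530493 -0.13890388  0.16912689]
down [0.    0.    0.519 0.275] [-0.22  0.77  0.23  1.77  0.46  0.75 -0.57]
```

```bash
cat > pv.py <<'E'
import sys
from h import *
from ik import tiltR
a=list(map(float,sys.argv[1:6])); plan(a[:3],tiltR(np.radians(a[3]),np.radians(a[4])))
E
python3 pv.py .55 -.05 .25 71 0
```

```text
at [ 0.5422 -0.0471  0.1999] open 0.137 F [ 0.9 -0.1 -1.6] t 25.3 j [ 0.96  0.79 -1.09  1.88  0.38  0.76  2.62]
linear cm [2.1, -4.57, -0.73] | rot [-1.3, 0.8, 25.1] | alt [39.0, -174.9, 2.1]
```

Request:
jog_arm:
  deltas:
    - {"linear":[0.3,-0.7,-0.1],"rot":[0,0,3],"gripper":0}
    - {"linear":[0.8,-1.7,-0.3],"rot":[0,0,8],"gripper":0}
    - {"linear":[1.3,-2.8,-0.5],"rot":[0,0,13],"gripper":0}
    - {"linear":[1.7,-3.7,-0.6],"rot":[0,0,18],"gripper":0}
    - {"linear":[2,-4.4,-0.7],"rot":[-1,0.5,22],"gripper":0}
    - {"linear":[2.1,-4.6,-0.7],"rot":[-1.3,0.8,25],"gripper":0}

```text
clock: 25.8
position: [0.5513, -0.0457, 0.2536]
ee_rot: [0.577, 0.414, -0.41, -0.572]
contact_force: [0.5, 0.3, -1.6]
opening: 0.137
```

```bash
python3 pv.py .56 -.08 .25 20 0;  python3 pv.py .57 -.12 .25 -45 0
```

```text
at [ 0.5513 -0.0457  0.2536] open 0.137 F [ 0.5  0.3 -1.6] t 25.8 j [ 0.59  0.59 -0.88  1.75  0.52  1.04  2.34]
linear cm [-2.97, 0.37, -1.92] | rot [0.4, 51.3, 0.2] | alt [0.3, -128.7, -0.5]
at [ 0.5513 -0.0457  0.2536] open 0.137 F [ 0.5  0.3 -1.6] t 25.8 j [ 0.59  0.59 -0.88  1.75  0.52  1.04  2.34]
linear cm [-6.43, 0.39, -4.15] | rot [0.4, -63.7, -0.2] | alt [0.2, 116.3, 0.5]
```

Request:
jog_arm:
  deltas:
    - {"linear":[-0.3,0,-0.2],"rot":[0,5,0],"gripper":0}
    - {"linear":[-0.7,0,-0.5],"rot":[0,11,0],"gripper":0}
    - {"linear":[-1.1,0,-0.7],"rot":[0,17.5,0],"gripper":0}
    - {"linear":[-1.5,0,-1],"rot":[0,24,0],"gripper":0}
    - {"linear":[-1.9,0,-1.2],"rot":[0,30.5,0],"gripper":0}
    - {"linear":[-2.3,0,-1.5],"rot":[0,37,0],"gripper":0}
    - {"linear":[-2.7,0,-1.7],"rot":[0,43.5,0],"gripper":0}
    - {"linear":[-3,0,-1.9],"rot":[0,50,0],"gripper":0}

```text
clock: 26.47
position: [0.5587, -0.0821, 0.2512]
ee_rot: [-0.695, -0.13, 0.127, 0.696]
contact_force: [1.2, -0.3, -1.5]
opening: 0.139
```

```bash
 python3 pv.py .567 -.11 .25 -34 0
```

```text
at [ 0.5587 -0.0821  0.2512] open 0.139 F [ 1.2 -0.3 -1.5] t 26.47 j [ 0.51  0.54 -0.64  1.73  0.38  0.99  1.67]
linear cm [-0.22, 0.12, -2.9] | rot [-0.1, 54.9, 0.2] | alt [0.3, -125.1, 0.1]
```

Request:
jog_arm:
  deltas:
    - {"linear":[0,0,-0.4],"rot":[0,6.5,0],"gripper":0}
    - {"linear":[0,0,-0.8],"rot":[0,13,0],"gripper":0}
    - {"linear":[-0.1,0,-1.1],"rot":[0,20,0],"gripper":0}
    - {"linear":[-0.1,0,-1.5],"rot":[0,27,0],"gripper":0}
    - {"linear":[-0.1,0,-1.9],"rot":[0,34,0],"gripper":0}
    - {"linear":[-0.2,0,-2.2],"rot":[0,41,0],"gripper":0}
    - {"linear":[-0.2,0,-2.6],"rot":[0,48,0],"gripper":0}
    - {"linear":[-0.2,0,-2.9],"rot":[0,55,0],"gripper":0}

```text
clock: 27.13
position: [0.5677, -0.1095, 0.2512]
ee_rot: [-0.675, 0.206, -0.209, 0.677]
contact_force: [0.3, 0.1, -1.8]
opening: 0.142
```

```bash
 python3 pv.py .572 -.135 .25 -93.4 0
```

```text
at [ 0.5677 -0.1095  0.2512] open 0.142 F [ 0.3  0.1 -1.8] t 27.13 j [ 0.39  0.52 -0.38  1.7   0.22  0.96  0.91]
linear cm [1.79, 0.12, -1.87] | rot [-0.3, 59.3, 0.0] | alt [0.0, -120.7, 0.4]
```

Request:
jog_arm:
  deltas:
    - {"linear":[0.2,0,-0.2],"rot":[0,7,0],"gripper":0}
    - {"linear":[0.4,0,-0.5],"rot":[0,14,0],"gripper":0}
    - {"linear":[0.7,0,-0.7],"rot":[0,21,0],"gripper":0}
    - {"linear":[0.9,0,-0.9],"rot":[0,28,0],"gripper":0}
    - {"linear":[1.2,0,-1.2],"rot":[0,35,0],"gripper":0}
    - {"linear":[1.4,0,-1.4],"rot":[0,42,0],"gripper":0}
    - {"linear":[1.6,0,-1.7],"rot":[0,49,0],"gripper":0}
    - {"linear":[1.8,0,-1.9],"rot":[0,56,0],"gripper":0}

```text
clock: 27.8
position: [0.5723, -0.1349, 0.2512]
ee_rot: [-0.498, 0.5, -0.501, 0.501]
contact_force: [-0.6, 0.5, -1.7]
opening: 0.139
```

```bash
sed -i 's/rel2.pkl/rel_e.pkl/' pu.py; python3 pu.py .572 -.215 .13 -93.4
```

```text
at [ 0.5723 -0.1349  0.2512] open 0.139 F [-0.6  0.5 -1.7] t 27.8 j [ 0.26  0.51 -0.11  1.67  0.06  0.95  0.12]
linear cm [0.3, 7.21, 0.37] | rot [0.1, 2.5, -27.2] | alt [-41.7, -172.6, -0.2]
```

Request:
jog_arm:
  deltas:
    - {"linear":[0,0.5,0],"rot":[0,0.5,-4],"gripper":0}
    - {"linear":[0,1.2,0.1],"rot":[0,1,-9],"gripper":0}
    - {"linear":[0.1,2.2,0.2],"rot":[0,1.5,-14],"gripper":0}
    - {"linear":[0.2,3.3,0.3],"rot":[0,2,-19],"gripper":0}
    - {"linear":[0.3,4.4,0.4],"rot":[0,2.5,-24],"gripper":0}
    - {"linear":[0.3,5.4,0.4],"rot":[0,2.5,-27],"gripper":0}
    - {"linear":[0.3,6.2,0.4],"rot":[0,2.5,-27],"gripper":0}
    - {"linear":[0.3,6.2,0.4],"rot":[0,2.5,-27],"gripper":0}

```text
clock: 28.47
position: [0.5755, -0.1371, 0.1866]
ee_rot: [0.592, -0.378, 0.612, -0.362]
contact_force: [-1.0, 0.4, -2.7]
opening: 0.138
```

```bash
python3 refit.py f rel_e.pkl scenetop
```

```text
scene []
top [(0.71, [199.7, 367.7], 2354), (0.33, [134.3, 276.1], 199)]
[ 0.045 -0.011  0.006 -0.031] 0.049 [ 0.5721 -0.2166  0.1338]
[[-0.045, 0.999, -0.006], [-0.998, -0.046, -0.048], [-0.048, 0.003, 0.999]] yaw -92.6
```

```bash
sed -i 's/rel_e.pkl/rel_f.pkl/' pu.py; python3 pu.py .572 -.213 .085 -93.4
```

```text
at [ 0.5756 -0.1426  0.1898] open 0.138 F [ 0.1 -0.5 -2.4] t 28.67 j [-0.2   0.63  0.19  1.81  0.51  0.8  -0.46]
linear cm [-3.56, 4.46, -0.02] | rot [-0.6, 0.1, -2.6] | alt [-4.1, -179.8, 1.0]
```

```bash
python3 refit.py f rel_f.pkl scenetop; python3 pu.py .572 -.213 .085 -93.4
```

```text
scene [(0.96, [136.1, 170.8], 1936)]
top [(0.67, [199.1, 369.6], 2350), (0.17, [210.5, 427.1], 208)]
[-0.004 -0.002  0.009 -0.012] 0.202 [ 0.5728 -0.2205  0.1375]
[[-0.043, 0.999, -0.012], [-0.998, -0.043, -0.042], [-0.042, 0.011, 0.999]] yaw -92.4
at [ 0.5752 -0.1426  0.1894] open 0.14 F [-0.1 -1.1 -2.2] t 28.87 j [-0.2   0.63  0.19  1.81  0.51  0.8  -0.46]
linear cm [-3.37, 4.51, 0.02] | rot [-1.0, 0.6, -2.4] | alt [-3.8, -179.4, 1.5]
```

Request:
jog_arm:
  deltas:
    - {"linear":[-0.6,0.8,0],"rot":[-0.2,0,-0.6],"gripper":0}
    - {"linear":[-1.3,1.8,0],"rot":[-0.5,0.2,-1.2],"gripper":0}
    - {"linear":[-2,2.8,0],"rot":[-0.7,0.4,-1.8],"gripper":0}
    - {"linear":[-2.7,3.6,0],"rot":[-1,0.6,-2.4],"gripper":0}
    - {"linear":[-3.2,4.2,0],"rot":[-1,0.6,-2.4],"gripper":0}
    - {"linear":[-3.4,4.5,0],"rot":[-1,0.6,-2.4],"gripper":0}
    - {"linear":[-3.4,4.5,0],"rot":[-1,0.6,-2.4],"gripper":0}
    - {"linear":[-3.4,4.5,0],"rot":[-1,0.6,-2.4],"gripper":0}

```text
clock: 29.53
position: [0.5762, -0.1321, 0.1332]
ee_rot: [0.599, -0.373, 0.621, -0.34]
contact_force: [0.5, -0.5, -2.1]
opening: 0.139
```

```bash
python3 refit.py g rel_f.pkl scenetop; python3 pu.py .572 -.213 .07 -93.4; sed 's/rel_f/rel_g/' pu.py > pg.py; python3 pg.py .572 -.213 .07 -93.4
```

```text
scene [(0.86, [158.4, 178.8], 1733)]
top [(0.81, [200.7, 355.1], 2037), (0.73, [177.9, 166.3], 100)]
[ 0.003  0.004  0.002 -0.001] 0.285 [ 0.5715 -0.2109  0.0841]
[[-0.056, 0.998, 0.006], [-0.998, -0.056, -0.003], [-0.002, -0.006, 1.0]] yaw -93.2
at [ 0.5765 -0.1321  0.1338] open 0.139 F [ 0.6  0.5 -1.4] t 29.73 j [-0.26  0.74  0.23  1.83  0.54  0.74 -0.57]
linear cm [-0.65, 1.34, 0.02] | rot [0.0, 0.1, 0.0] | alt [0.0, -179.9, -0.0]
at [ 0.5765 -0.1321  0.1338] open 0.139 F [ 0.6  0.5 -1.4] t 29.73 j [-0.26  0.74  0.23  1.83  0.54  0.74 -0.57]
linear cm [-0.56, 1.39, 0.02] | rot [0.2, 0.3, -0.2] | alt [-0.2, -179.7, -0.3]
```

Request:
jog_arm:
  deltas:
    - {"linear":[-0.1,0.3,0],"rot":[0,0,0],"gripper":0}
    - {"linear":[-0.3,0.6,0],"rot":[0,0,0],"gripper":0}
    - {"linear":[-0.4,0.9,0],"rot":[0,0,0],"gripper":0}
    - {"linear":[-0.5,1.1,0],"rot":[0,0,0],"gripper":0}
    - {"linear":[-0.5,1.1,0],"rot":[0,0,0],"gripper":0}
    - {"linear":[-0.5,1.1,0],"rot":[0,0,0],"gripper":0}

```text
clock: 30.23
position: [0.576, -0.1328, 0.1208]
ee_rot: [0.6, -0.373, 0.621, -0.34]
contact_force: [-0.3, -0.3, -1.0]
opening: 0.14
```

Request:
jog_arm:
  deltas:
    - {"linear":[-0.04,0.1,0],"rot":[0,0,0],"gripper":0}
    - {"linear":[-0.08,0.2,0],"rot":[0,0,0],"gripper":0}
    - {"linear":[-0.08,0.2,0],"rot":[0,0,0],"gripper":0}
    - {"linear":[-0.08,0.2,0],"rot":[0,0,0],"gripper":0}

```text
clock: 30.57
position: [0.5766, -0.133, 0.1194]
ee_rot: [0.599, -0.372, 0.621, -0.341]
contact_force: [0.2, 1.5, 1.3]
opening: 0.137
```

Request:
jog_arm:
  deltas:
    - {"linear":[-0.05,0.1,0],"rot":[0,0,0],"gripper":0}
    - {"linear":[-0.05,0.1,0],"rot":[0,0,0],"gripper":0}
    - {"linear":[-0.05,0.1,0],"rot":[0,0,0],"gripper":0}

```text
clock: 30.82
position: [0.5768, -0.1326, 0.1189]
ee_rot: [0.599, -0.372, 0.622, -0.341]
contact_force: [-1.2, 4.7, 8.1]
opening: 0.141
```

```bash
python3 refit.py g rel_f.pkl scenetop;python3 pg.py .572 -.213 .07 -93.4
```

```text
scene [(0.94, [162.7, 176.4], 1673)]
top [(0.95, [202.0, 355.0], 2019)]
[-0.008 -0.008 -0.01  -0.001] 0.314 [ 0.5718 -0.2118  0.0705]
[[-0.067, 0.998, -0.007], [-0.998, -0.067, 0.009], [0.008, 0.007, 1.0]] yaw -93.9
at [ 0.5768 -0.1326  0.1189] open 0.139 F [-0.7  4.6  7.4] t 31.02 j [-0.26  0.76  0.23  1.83  0.55  0.71 -0.59]
linear cm [0.14, 0.07, -0.0] | rot [-0.1, -0.6, 0.5] | alt [-0.8, 179.4, -0.2]
```

Request:
jog_arm:
  deltas:
    - {"linear":[0.04,-0.1,0],"rot":[0,0,0],"gripper":0}
    - {"linear":[0.05,-0.12,0],"rot":[0,0,0],"gripper":0}
    - {"linear":[0.05,-0.12,0],"rot":[0,0,0],"gripper":0.2}
    - {"linear":[0.05,-0.12,0],"rot":[0,0,0],"gripper":0.3}
    - {"linear":[0.05,-0.12,0],"rot":[0,0,0],"gripper":0.4}
    - {"linear":[0.05,-0.12,0],"rot":[0,0,0],"gripper":0.45}
    - {"linear":[0.05,-0.12,0],"rot":[0,0,0],"gripper":0.45}
    - {"linear":[0.05,-0.12,0],"rot":[0,0,0],"gripper":0.45}

```text
clock: 31.68
position: [0.576, -0.1331, 0.119]
ee_rot: [0.599, -0.373, 0.621, -0.34]
contact_force: [0.8, -0.0, 0.3]
opening: 0.448
```

Request:
jog_arm:
  deltas:
    - {"linear":[0,-0.6,0],"rot":[0,0,0],"gripper":0.5}
    - {"linear":[0,-1.6,0],"rot":[0,0,0],"gripper":0.5}
    - {"linear":[0,-3,0],"rot":[0,0,0],"gripper":0.5}
    - {"linear":[0,-5,0],"rot":[0,0,0],"gripper":0.5}
    - {"linear":[0,-8,0],"rot":[0,0,0],"gripper":0.5}
    - {"linear":[0,-11,0],"rot":[0,0,0],"gripper":0.6}
    - {"linear":[0,-14,0],"rot":[0,0,0],"gripper":0.6}
    - {"linear":[0,-14,0],"rot":[0,0,0],"gripper":0.6}

```text
clock: 32.35
position: [0.5831, -0.0598, 0.2462]
ee_rot: [0.597, -0.371, 0.622, -0.345]
contact_force: [1.1, 0.3, 0.4]
opening: 0.599
```

```bash
python3 - <<'E'
from h import *
import pickle
o=log();print(o["position"],o["joints"].round(2))
P={n:optics.capture(n) for n in("scene","top")}
D={}
for n in P: save("w_"+n,P[n]["image"])
for t in("biscuit1","nut1","lid","tin"):
    for n in P:
        D[t,n]=optics.outline_of(t,P[n]); print(t,n,[(round(a["score"],2),np.round(a["point"]).tolist(),int(a["region"].sum())) for a in D[t,n]])
pickle.dump((P,D),open("d31.pkl","wb"))
E
```

```text
[ 0.58309644 -0.05977138  0.2461902 ] [-0.35  0.59  0.18  1.7   0.47  1.02 -0.52]
biscuit1 scene [(0.84, [255.0, 290.0], 239), (0.7, [243.0, 256.0], 222), (0.55, [240.0, 226.0], 257)]
biscuit1 top []
nut1 scene [(0.7, [237.0, 360.0], 153), (0.64, [228.0, 394.0], 130), (0.54, [224.0, 350.0], 140), (0.48, [229.0, 366.0], 144)]
nut1 top [(0.48, [202.0, 355.0], 2138)]
lid scene [(0.84, [155.0, 136.0], 785), (0.65, [155.0, 233.0], 615), (0.53, [253.0, 290.0], 284)]
lid top [(0.61, [277.0, 329.0], 1578)]
tin scene [(0.93, [162.0, 182.0], 2008), (0.7, [240.0, 394.0], 6311)]
tin top [(0.61, [200.0, 352.0], 2071), (0.39, [132.0, 242.0], 150)]
```

```bash
python3 - <<'E'
from h import *
import pickle
P,D=pickle.load(open("d31.pkl","rb")); P0,D0=pickle.load(open("d0.pkl","rb"))
tops=[a for a in D0["biscuit1","top"]]; sc=D["biscuit1","scene"]
for a in sc:
    w=unproj(P["scene"],a["point"][::-1],.009)
    b=min(tops,key=lambda b:np.linalg.norm(unproj(P0["top"],b["point"][::-1],.009)-w)); wt=unproj(P0["top"],b["point"][::-1],.009)
    out=[]
    for views,nm in(([(P["scene"],a["region"])],"s"),([(P0["top"],b["region"])],"t"),([(P["scene"],a["region"]),(P0["top"],b["region"])],"both")):
        best=max((fit("biscuit",views,[w[0],w[1],y]) for y in(.2,-.7,1.2)),key=lambda r:r[1]); out.append((nm,best[0][:2].round(4).tolist(),np.degrees(best[0][2]).round(0)%180,round(best[1],2)))
    print(w.round(3),wt.round(3),out)
im=P0["top"]["image"]; save("bisc0",im,(140,190,200,300))
E
```

```text
[0.681 0.099 0.009] [0.68  0.106 0.009] [('s', [0.679, 0.0953], np.float64(116.0), np.float64(0.73)), ('t', [0.6787, 0.101], np.float64(120.0), np.float64(0.76)), ('both', [0.6794, 0.0995], np.float64(128.0), np.float64(0.73))]
[0.675 0.023 0.009] [0.676 0.036 0.009] [('s', [0.6751, 0.0321], np.float64(123.0), np.float64(0.73)), ('t', [0.6726, 0.0347], np.float64(133.0), np.float64(0.82)), ('both', [0.6738, 0.0336], np.float64(133.0), np.float64(0.76))]
[ 0.691 -0.039  0.009] [ 0.687 -0.034  0.009] [('s', [0.6877, -0.0381], np.float64(117.0), np.float64(0.87)), ('t', [0.6873, -0.0336], np.float64(111.0), np.float64(0.91)), ('both', [0.6878, -0.0355], np.float64(112.0), np.float64(0.85))]
```

```bash
python3 - <<'E'
from h import *
import pickle
P0,D0=pickle.load(open("d0.pkl","rb"))
for z in(.05,.08,.11): print(z,unproj(P0["top"],(163,132),z).round(3), "handle low",unproj(P0["top"],(169,152),z).round(3),"up",unproj(P0["top"],(162,114),z).round(3), unproj(P0["scene"],(349,287),z).round(3))
def cyl(r,h): 
    a=np.linspace(0,2*np.pi,24,endpoint=False); return np.vstack([np.c_[r*np.cos(a),r*np.sin(a),0*a+z] for z in(0,h)])
x,s=fit("c",[(P0["top"],D0["sippy_cup","top"][0]["region"]),(P0["scene"],D0["sippy_cup","scene"][0]["region"])],[.72,.24,0],parts=[cyl(.033,.1)]); print(x,s)
def corner(c,yaw):
    a=np.radians(yaw+90); j=np.array([np.cos(a),np.sin(a)]); n=np.array([-j[1],j[0]])
    return [(np.array(c)+s*.0885*j+t*.0375*n).round(3).tolist() for s in(1,-1) for t in(1,-1)]
print(corner((.6794,.0995),128))
E
python3 pv.py .60 .12 .20 0 0
```

```text
0.05 [0.749 0.244 0.05 ] handle low [0.699 0.227 0.05 ] up [0.795 0.248 0.05 ] [0.748 0.229 0.05 ]
0.08 [0.741 0.236 0.08 ] handle low [0.692 0.22  0.08 ] up [0.785 0.24  0.08 ] [0.773 0.231 0.08 ]
0.11 [0.733 0.228 0.11 ] handle low [0.686 0.212 0.11 ] up [0.775 0.232 0.11 ] [0.798 0.233 0.11 ]
[ 0.74342856  0.23494088 -0.09751661] 0.7670935899257381
[[0.633, 0.015], [0.587, 0.075], [0.772, 0.124], [0.726, 0.184]]
at [ 0.5791 -0.0648  0.2404] open 0.602 F [-0.5 -0.4  0.1] t 32.85 j [-0.35  0.6   0.19  1.71  0.47  1.02 -0.52]
linear cm [-18.16, -5.6, 1.04] | rot [-22.4, 84.7, 23.4] | alt [23.8, -91.0, 22.7]
```

```bash
python3 pv.py .62 .03 .16 -52 0; cat >> t11.py <<'E'
E
python3 - <<'E'
from ik import *
v=q[-1].copy()
for nm,p_,psi in(("up",(.62,.03,.16),-52),("A",(.679,.0995,.1),-52),("A",(.679,.0995,.03),-52),("A",(.679,.0995,.15),-52),("T",(.55,.3,.15),-10),("T",(.55,.3,.06),-10),("C",(.688,-.036,.1),-68),("C",(.688,-.036,.03),-68)):
    v,*e=go(v,np.array(p_),tiltR(np.radians(psi),0),20); print(nm,np.round(e,3),v.round(2))
E
```

```text
at [ 0.5791 -0.0648  0.2404] open 0.602 F [-0.5 -0.4  0.1] t 32.85 j [-0.35  0.6   0.19  1.71  0.47  1.02 -0.52]
linear cm [-12.4, 2.25, 3.53] | rot [10.5, -40.3, 28.2] | alt [-35.5, 135.0, 13.2]
up [0.    0.    0.596 0.335] [ 0.08  0.68 -0.29  1.67  0.24  0.83  0.35]
A [0.    0.    0.596 0.275] [-0.04  0.84 -0.26  1.51  0.26  0.83  0.27]
A [0.    0.    0.485 0.205] [-0.06  0.93 -0.23  1.53  0.29  0.72  0.24]
A [0.    0.    0.495 0.211] [-0.03  0.78 -0.27  1.47  0.24  0.92  0.28]
T [0.    0.    0.626 0.325] [-0.27  0.72 -0.46  1.66  0.4   0.86  0.5 ]
T [0.    0.    0.46  0.235] [-0.31  0.84 -0.4   1.71  0.47  0.69  0.45]
C [0.    0.    0.454 0.237] [ 0.12  0.83 -0.2   1.5   0.2   0.83  0.23]
C [0.    0.    0.48  0.205] [ 0.11  0.92 -0.18  1.53  0.22  0.71  0.21]
```

Request:
jog_arm:
  deltas:
    - {"linear":[-1.5,0.2,0.4],"rot":[1.3,-5,3.5],"gripper":0.5}
    - {"linear":[-3,0.5,0.9],"rot":[2.6,-10,7],"gripper":0.5}
    - {"linear":[-4.6,0.8,1.3],"rot":[3.9,-15,10.5],"gripper":0.5}
    - {"linear":[-6.2,1.1,1.8],"rot":[5.2,-20,14],"gripper":0.5}
    - {"linear":[-7.8,1.4,2.2],"rot":[6.5,-25,17.5],"gripper":0.5}
    - {"linear":[-9.4,1.7,2.7],"rot":[7.8,-30,21],"gripper":0.5}
    - {"linear":[-11,2,3.1],"rot":[9.2,-35.2,24.6],"gripper":0.5}
    - {"linear":[-12.4,2.2,3.5],"rot":[10.5,-40.3,28.2],"gripper":0.5}

```text
clock: 33.52
position: [0.6199, 0.0313, 0.1606]
ee_rot: [-0.635, 0.309, -0.308, 0.638]
contact_force: [-0.3, 0.2, 0.3]
opening: 0.5
```

```bash
python3 pv.py .679 .0995 .08 -52 0; cat > bis.py <<'E'
from h import *
import sys
p=optics.capture("scene"); save("b_"+sys.argv[1],p["image"],(150,300,180,440))
for a in optics.outline_of("biscuit1",p):
    if a["score"]<.3 or a["region"].sum()>450: continue
    w=unproj(p,a["point"][::-1],.009)
    b=max((fit("biscuit",[(p,a["region"])],[w[0],w[1],y]) for y in(2.2,.5)),key=lambda r:r[1]); print(round(a["score"],2),np.round(a["point"]).tolist(),b[0][:2].round(4).tolist(),np.degrees(b[0][2]).round(0)%180,round(b[1],2))
E
python3 bis.py 1
```

```text
at [0.6199 0.0313 0.1606] open 0.5 F [-0.3  0.2  0.3] t 33.52 j [ 0.08  0.68 -0.29  1.67  0.24  0.83  0.36]
linear cm [-1.67, 8.1, 8.84] | rot [-0.2, 0.3, -0.1] | alt [-0.2, -179.7, 0.3]
0.64 [254.0, 289.0] [0.679, 0.0966] 116.0 0.88
0.63 [239.0, 226.0] [0.6875, -0.0383] 118.0 0.81
0.56 [244.0, 260.0] [0.6751, 0.0303] 126.0 0.78
```

Request:
jog_arm:
  deltas:
    - {"linear":[-0.8,1.5,4],"rot":[0,0,0],"gripper":0.5}
    - {"linear":[-1.5,3,7.5],"rot":[0,0,0],"gripper":0.5}
    - {"linear":[-1.6,5,8.7],"rot":[0,0,0],"gripper":0.5}
    - {"linear":[-1.6,7.5,8.7],"rot":[0,0,0],"gripper":0.5}
    - {"linear":[-1.6,9.8,8.7],"rot":[0,0,0],"gripper":0.5}
    - {"linear":[-1.6,11.5,8.7],"rot":[0,0,0],"gripper":0.5}
    - {"linear":[-1.6,12,8.7],"rot":[0,0,0],"gripper":0.5}
    - {"linear":[-1.6,12,8.7],"rot":[0,0,0],"gripper":0.5}

```text
clock: 34.28
position: [0.6776, 0.0971, 0.04]
ee_rot: [0.636, -0.31, 0.31, -0.635]
contact_force: [0.3, 0.6, 0.9]
opening: 0.497
```

```bash
python3 pv.py .679 .098 .030 -52 0; python3 -c "
from h import *
p=optics.capture('scene'); save('b_2',p['image'],(190,290,220,360))"
```

```text
at [0.6776 0.0971 0.04  ] open 0.497 F [0.3 0.6 0.9] t 34.28 j [-0.05  0.91 -0.24  1.54  0.28  0.73  0.25]
linear cm [0.01, 1.0, 0.17] | rot [0.1, 0.0, 0.0] | alt [0.0, -180.0, -0.1]
```

Straddling it well. Down 9 mm and close.

Request:
jog_arm:
  deltas:
    - {"linear":[0,0.6,0.1],"rot":[0,0,0],"gripper":0.5}
    - {"linear":[0,0.9,0.1],"rot":[0,0,0],"gripper":0.4}
    - {"linear":[0,0.9,0.1],"rot":[0,0,0],"gripper":0}
    - {"linear":[0,0.9,0.1],"rot":[0,0,0],"gripper":0}
    - {"linear":[0,0.9,0.1],"rot":[0,0,0],"gripper":0}
    - {"linear":[0,0.9,0.1],"rot":[0,0,0],"gripper":0}
    - {"linear":[0,0.9,0.1],"rot":[0,0,0],"gripper":0}
    - {"linear":[0,0.9,0.1],"rot":[0,0,0],"gripper":0}

```text
clock: 35.0
position: [0.6801, 0.0977, 0.0328]
ee_rot: [-0.635, 0.309, -0.311, 0.636]
contact_force: [-1.4, 0.4, 3.1]
opening: 0.233
```

Request:
jog_arm:
  deltas:
    - {"linear":[0,-1,0],"rot":[0,0,0],"gripper":0}
    - {"linear":[0,-2.5,0],"rot":[0,0,0],"gripper":0}
    - {"linear":[0,-5,0],"rot":[0,0,0],"gripper":0}
    - {"linear":[0,-8,0],"rot":[0,0,0],"gripper":0}
    - {"linear":[0,-11,0],"rot":[0,0,0],"gripper":0}

```text
clock: 35.42
position: [0.6794, 0.0977, 0.1445]
ee_rot: [-0.635, 0.309, -0.31, 0.636]
contact_force: [0.6, -0.4, 0.2]
opening: 0.231
```

```bash
python3 pv.py .555 .305 .13 -20 0; python3 - <<'E'
from h import *
p=optics.capture('scene'); save('b_3',p['image'],(120,300,220,460))
# nuts in tray from earlier top view pixels (t25)
for c in((263,275),(283,320),(267,335),(277,345),(235,355)): print(unproj(p if 0 else optics.capture('top'),(c[0]*.64,c[1]*.64),.019).round(3))
E
```

```text
at [0.6794 0.0977 0.1445] open 0.231 F [ 0.6 -0.4  0.2] t 35.42 j [-0.03  0.78 -0.27  1.48  0.24  0.91  0.28]
linear cm [-23.99, 1.44, 2.98] | rot [-0.1, -31.9, 0.1] | alt [-0.1, 148.1, -0.1]
[0.645 0.234 0.019]
[0.572 0.2   0.019]
[0.548 0.224 0.019]
[0.533 0.208 0.019]
[0.516 0.274 0.019]
```

```bash
python3 pv.py .585 .305 .13 -20 0
```

```text
at [0.6789 0.0974 0.142 ] open 0.232 F [ 0.4  0.7 -0.8] t 35.72 j [-0.03  0.79 -0.27  1.48  0.24  0.91  0.28]
linear cm [-22.14, 1.2, 5.4] | rot [-0.0, -32.0, 0.0] | alt [-0.0, 148.0, -0.1]
```

Request:
jog_arm:
  deltas:
    - {"linear":[-2,0,0.5],"rot":[0,-4,0],"gripper":0}
    - {"linear":[-5,0,1.2],"rot":[0,-8,0],"gripper":0}
    - {"linear":[-8.5,0.2,2],"rot":[0,-13,0],"gripper":0}
    - {"linear":[-12,0.4,2.9],"rot":[0,-18,0],"gripper":0}
    - {"linear":[-15.5,0.6,3.8],"rot":[0,-23,0],"gripper":0}
    - {"linear":[-19,0.8,4.6],"rot":[0,-28,0],"gripper":0}
    - {"linear":[-21.5,1,5.2],"rot":[0,-32,0],"gripper":0}
    - {"linear":[-22.1,1.2,5.4],"rot":[0,-32,0],"gripper":0}

```text
clock: 36.38
position: [0.5813, 0.3112, 0.1291]
ee_rot: [-0.696, 0.12, -0.118, 0.698]
contact_force: [-0.0, -0.0, 0.9]
opening: 0.227
```

Request:
jog_arm:
  deltas:
    - {"linear":[0,1.5,0],"rot":[0,0,0],"gripper":0}
    - {"linear":[0,4,0],"rot":[0,0,0],"gripper":0}
    - {"linear":[0,6.5,0],"rot":[0,0,0],"gripper":0}
    - {"linear":[0,7.3,0],"rot":[0,0,0],"gripper":0}
    - {"linear":[0,7.3,0],"rot":[0,0,0],"gripper":0}
    - {"linear":[0,7.3,0],"rot":[0,0,0],"gripper":0.3}
    - {"linear":[0,7.3,0],"rot":[0,0,0],"gripper":0.4}
    - {"linear":[0,7.3,0],"rot":[0,0,0],"gripper":0.4}

```text
clock: 37.05
position: [0.5871, 0.3055, 0.0588]
ee_rot: [-0.695, 0.121, -0.124, 0.697]
contact_force: [0.2, 0.5, -0.4]
opening: 0.386
```

```bash
python3 pv.py .6745 .031 .13 -47 0; python3 -c "
from h import *
p=optics.capture('scene'); save('b_4',p['image'],(120,300,220,460))"
```

```text
at [0.5871 0.3055 0.0588] open 0.386 F [ 0.2  0.5 -0.4] t 37.05 j [-0.32  0.87 -0.36  1.61  0.41  0.73  0.36]
linear cm [17.62, -7.14, -22.78] | rot [-0.2, 27.0, 0.1] | alt [0.2, -153.0, 0.3]
```

Request:
jog_arm:
  deltas:
    - {"linear":[0,-3,0],"rot":[0,0,0],"gripper":0.4}
    - {"linear":[0,-7,0],"rot":[0,0,0],"gripper":0.4}
    - {"linear":[2,-8,-3],"rot":[0,4,0],"gripper":0.5}
    - {"linear":[4.5,-8,-6],"rot":[0,9,0],"gripper":0.5}
    - {"linear":[7,-8,-9],"rot":[0,14,0],"gripper":0.5}
    - {"linear":[9.5,-8,-12],"rot":[0,19,0],"gripper":0.5}
    - {"linear":[12,-8,-15],"rot":[0,23,0],"gripper":0.5}
    - {"linear":[14.5,-8,-18],"rot":[0,27,0],"gripper":0.5}

```text
clock: 37.77
position: [0.6617, 0.0846, 0.1388]
ee_rot: [-0.647, 0.282, -0.284, 0.649]
contact_force: [-0.5, -1.1, -0.2]
opening: 0.497
```

```bash
python3 bis.py 5; python3 pv.py .6745 .031 .07 -47 0
```

```text
0.61 [239.0, 226.0] [0.6893, -0.0376] 105.0 0.89
0.56 [249.0, 402.0] [0.5774, 0.3041] 161.0 0.86
0.52 [244.0, 259.0] [0.6754, 0.0298] 133.0 0.84
at [0.6638 0.0754 0.1382] open 0.501 F [ 0.  -0.2  0.1] t 37.87 j [ 0.01  0.77 -0.29  1.55  0.27  0.86  0.36]
linear cm [3.95, 6.85, -2.2] | rot [0.0, -0.7, 0.5] | alt [-0.7, 179.3, 0.0]
```

Request:
jog_arm:
  deltas:
    - {"linear":[2.5,1,-1.4],"rot":[0,0,0],"gripper":0.5}
    - {"linear":[4,2.5,-2.2],"rot":[0,-0.7,0.5],"gripper":0.5}
    - {"linear":[4,5,-2.2],"rot":[0,-0.7,0.5],"gripper":0.5}
    - {"linear":[4,7.5,-2.2],"rot":[0,-0.7,0.5],"gripper":0.5}
    - {"linear":[4,9.3,-2.2],"rot":[0,-0.7,0.5],"gripper":0.5}
    - {"linear":[4,9.8,-2.2],"rot":[0,-0.7,0.5],"gripper":0.5}
    - {"linear":[4,9.8,-2.2],"rot":[0,-0.7,0.5],"gripper":0.5}

```text
clock: 38.45
position: [0.6714, 0.0426, 0.0385]
ee_rot: [-0.649, 0.28, -0.275, 0.652]
contact_force: [0.6, -0.3, -0.1]
opening: 0.504
```

```bash
python3 pv.py .675 .031 .031 -47 0; python3 -c "
from h import *
p=optics.capture('scene'); save('b_6',p['image'],(190,290,220,360))"
```

```text
at [0.6714 0.0426 0.0385] open 0.504 F [ 0.6 -0.3 -0.1] t 38.45 j [ 0.05  0.9  -0.27  1.57  0.31  0.72  0.4 ]
linear cm [1.1, 0.73, -0.54] | rot [-0.0, 0.8, -0.5] | alt [-0.8, -179.2, 0.1]
```

```bash
python3 bis.py 7; python3 pv.py .675 .031 .031 -47 0
```

```text
0.75 [250.0, 401.0] [0.5787, 0.3035] 162.0 0.85
0.64 [244.0, 253.0] [0.6738, 0.0239] 7.0 0.53
0.48 [238.0, 228.0] [0.6875, -0.0381] 117.0 0.86
at [0.6734 0.0427 0.041 ] open 0.5 F [ 0.2 -0.3 -0.2] t 38.6 j [ 0.05  0.9  -0.27  1.57  0.31  0.72  0.4 ]
linear cm [0.96, 0.99, -0.7] | rot [-0.3, 0.8, -0.4] | alt [-0.6, -179.2, 0.4]
```

View pics/b_7.png

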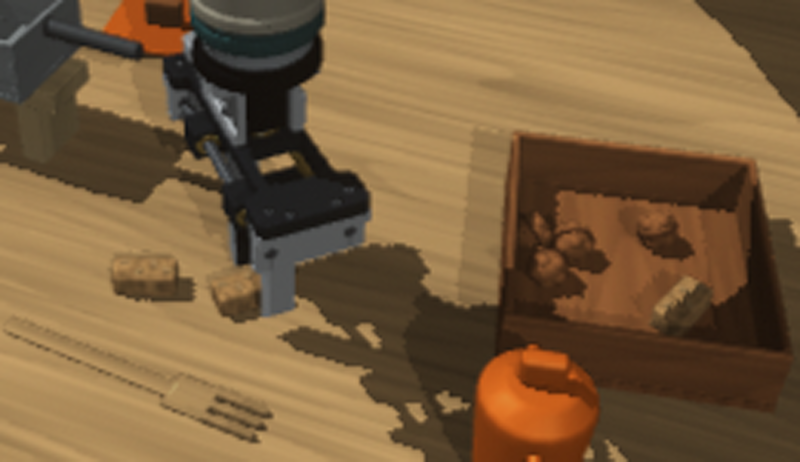

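```bash
python3 - <<'E'
import cv2
im=cv2.imread('pics/b_7.png');print(im.shape)
s=im.shape[1]/512
c=im[int(200*s):int(280*s),int(190*s):int(310*s)]
cv2.imwrite('pics/b_7c.png',cv2.resize(c,(780,520),interpolation=cv2.INTER_CUBIC))
E
```

```text
(462, 800, 3)
```

View pics/b_7c.png

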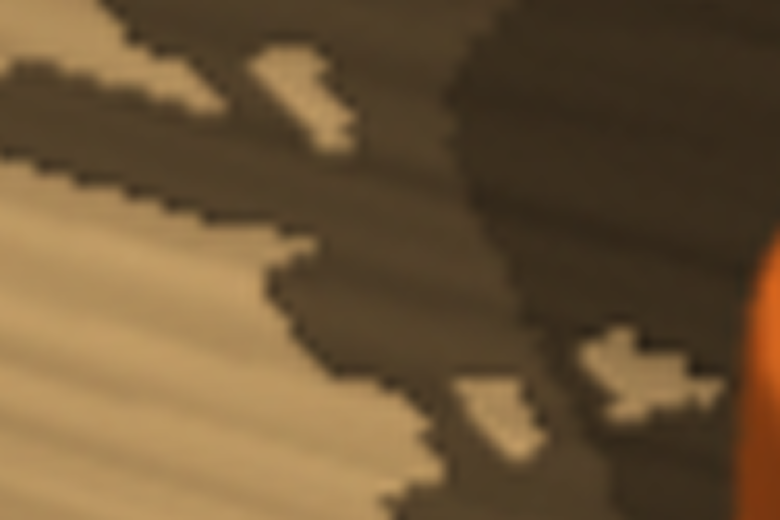

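The view shows B (crop px ≈235,290) partly hidden behind the finger and C at (145,275). I'll lift a little to see B clearly.

Request:
jog_arm:
  deltas:
    - {"linear":[0,-3,0],"rot":[0,0,0],"gripper":0.5}
    - {"linear":[0,-7,0],"rot":[0,0,0],"gripper":0.5}
    - {"linear":[0,-9,0],"rot":[0,0,0],"gripper":0.5}
    - {"linear":[0,-9,0],"rot":[0,0,0],"gripper":0.5}

```text
clock: 38.93
position: [0.6771, 0.0425, 0.1369]
ee_rot: [-0.646, 0.276, -0.279, 0.654]
contact_force: [1.2, 1.6, 0.6]
opening: 0.495
```

```bash
python3 bis.py 8; python3 pv.py .675 .031 .060 -47 0
```

```text
0.76 [247.0, 400.0] [0.5799, 0.303] 159.0 0.88
0.62 [242.0, 260.0] [0.6762, 0.0306] 139.0 0.88
0.5 [238.0, 226.0] [0.6877, -0.0381] 117.0 0.85
at [0.6738 0.0417 0.1318] open 0.501 F [ 0.1 -0.9  0.4] t 39.03 j [ 0.07  0.79 -0.31  1.52  0.27  0.87  0.44]
linear cm [0.89, 7.17, -0.69] | rot [-0.3, 0.7, -0.3] | alt [-0.5, -179.3, 0.5]
```

View pics/b_8.png

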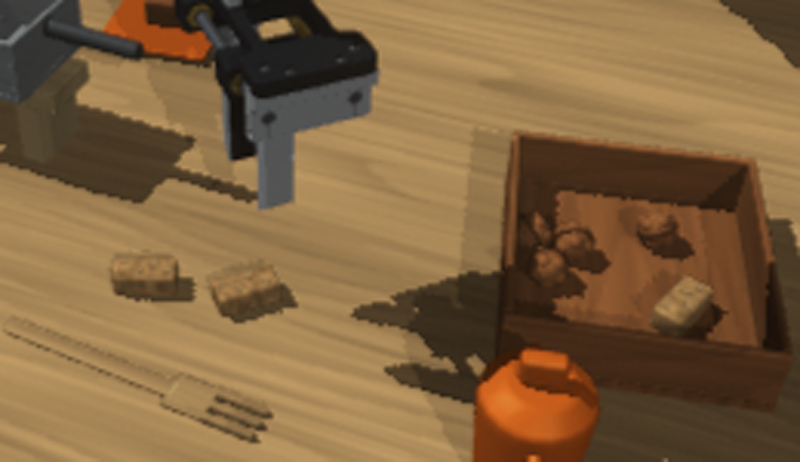

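B now shows in full at (247,290), C at (145,275); both unmoved, and nothing is in the way.

```bash
python3 pv.py .676 .031 .060 -44 0
```

```text
at [0.6738 0.0417 0.1318] open 0.501 F [ 0.1 -0.9  0.4] t 39.03 j [ 0.07  0.79 -0.31  1.52  0.27  0.87  0.44]
linear cm [0.96, 7.17, -0.61] | rot [-0.3, -2.3, -0.3] | alt [0.4, 177.7, -0.5]
```

Request:
jog_arm:
  deltas:
    - {"linear":[0.96,1,-0.61],"rot":[0,-2.3,0],"gripper":0.5}
    - {"linear":[0.96,4,-0.61],"rot":[0,-2.3,0],"gripper":0.5}
    - {"linear":[0.96,7,-0.61],"rot":[0,-2.3,0],"gripper":0.5}
    - {"linear":[0.96,7,-0.61],"rot":[0,-2.3,0],"gripper":0.5}
    - {"linear":[0.96,7,-0.61],"rot":[0,-2.3,0],"gripper":0.5}

```text
clock: 39.45
position: [0.6724, 0.0308, 0.057]
ee_rot: [-0.655, 0.268, -0.261, 0.657]
contact_force: [0.6, 0.1, 0.4]
opening: 0.499
```

```bash
python3 pv.py .676 .031 .031 -44 0
```

```text
at [0.6724 0.0308 0.057 ] open 0.499 F [0.6 0.1 0.4] t 39.45 j [ 0.08  0.88 -0.29  1.56  0.32  0.76  0.46]
linear cm [0.27, 2.6, 0.27] | rot [0.1, 0.1, -0.7] | alt [-1.0, -179.9, -0.1]
```

Request:
jog_arm:
  deltas:
    - {"linear":[0.2,1.3,0.2],"rot":[0,0,0],"gripper":0.5}
    - {"linear":[0.2,2.6,0.2],"rot":[0,0,0],"gripper":0.5}
    - {"linear":[0.2,2.6,0.2],"rot":[0,0,0],"gripper":0.5}
    - {"linear":[0.2,2.6,0.2],"rot":[0,0,0],"gripper":0.0}
    - {"linear":[0.2,2.6,0.2],"rot":[0,0,0],"gripper":0.0}
    - {"linear":[0.2,2.6,0.2],"rot":[0,0,0],"gripper":0.0}
    - {"linear":[0.2,2.6,0.2],"rot":[0,0,0],"gripper":0.0}
    - {"linear":[0.2,2.6,0.2],"rot":[0,0,0],"gripper":0.0}

```text
clock: 40.12
position: [0.6777, 0.0311, 0.0338]
ee_rot: [-0.654, 0.267, -0.263, 0.658]
contact_force: [-1.0, -0.4, 1.5]
opening: 0.231
```

Request:
jog_arm:
  deltas:
    - {"linear":[0,0,0],"rot":[0,0,0],"gripper":0.0}
    - {"linear":[0,0,0],"rot":[0,0,0],"gripper":0.0}
    - {"linear":[0,0,0],"rot":[0,0,0],"gripper":0.0}

```text
clock: 40.37
position: [0.6777, 0.0311, 0.0338]
ee_rot: [-0.654, 0.267, -0.263, 0.658]
contact_force: [0.0, -0.4, 4.1]
opening: 0.228
```

Gripped (0.228). Lift.

Request:
jog_arm:
  deltas:
    - {"linear":[0,-2,0],"rot":[0,0,0],"gripper":0.0}
    - {"linear":[0,-5,0],"rot":[0,0,0],"gripper":0.0}
    - {"linear":[0,-8,0],"rot":[0,0,0],"gripper":0.0}
    - {"linear":[0,-11,0],"rot":[0,0,0],"gripper":0.0}
    - {"linear":[0,-11,0],"rot":[0,0,0],"gripper":0.0}
    - {"linear":[0,-11,0],"rot":[0,0,0],"gripper":0.0}

```text
clock: 40.87
position: [0.6788, 0.0304, 0.145]
ee_rot: [-0.653, 0.266, -0.264, 0.658]
contact_force: [-0.0, 0.7, -0.9]
opening: 0.232
```

```bash
python3 pv.py .535 .305 .14 -20 0;python3 pv.py .535 .305 .14 -44 0
```

```text
at [0.6788 0.0304 0.145 ] open 0.232 F [-0.   0.7 -0.9] t 40.87 j [ 0.1   0.78 -0.33  1.5   0.28  0.91  0.49]
linear cm [-29.41, 0.71, 9.78] | rot [-0.4, -24.0, -0.2] | alt [0.3, 156.0, -0.5]
at [0.6788 0.0304 0.145 ] open 0.232 F [-0.   0.7 -0.9] t 40.87 j [ 0.1   0.78 -0.33  1.5   0.28  0.91  0.49]
linear cm [-29.41, 0.71, 9.78] | rot [-0.3, 0.0, -0.3] | alt [-0.5, -180.0, 0.5]
```

```bash
python3 pv.py .598 .252 .14 -20 0
```

```text
at [0.6788 0.0304 0.145 ] open 0.232 F [-0.   0.7 -0.9] t 40.87 j [ 0.1   0.78 -0.33  1.5   0.28  0.91  0.49]
linear cm [-21.2, 0.67, 10.34] | rot [-0.4, -24.0, -0.2] | alt [0.3, 156.0, -0.5]
```

Request:
jog_arm:
  deltas:
    - {"linear":[-3.2,0,1.5],"rot":[0,-4,0],"gripper":0.0}
    - {"linear":[-6.4,0,3.1],"rot":[0,-8,0],"gripper":0.0}
    - {"linear":[-9.6,0,4.7],"rot":[0,-12,0],"gripper":0.0}
    - {"linear":[-12.8,0.2,6.2],"rot":[0,-16,0],"gripper":0.0}
    - {"linear":[-16,0.4,7.8],"rot":[0,-20,0],"gripper":0.0}
    - {"linear":[-19.2,0.6,9.4],"rot":[0,-24,0],"gripper":0.0}
    - {"linear":[-21.2,0.6,10.3],"rot":[0,-24,0],"gripper":0.0}
    - {"linear":[-21.2,0.6,10.3],"rot":[0,-24,0],"gripper":0.0}

```text
clock: 41.53
position: [0.5918, 0.2589, 0.1375]
ee_rot: [-0.694, 0.123, -0.116, 0.7]
contact_force: [-0.5, -0.0, 0.1]
opening: 0.23
```

Request:
jog_arm:
  deltas:
    - {"linear":[0,0,0],"rot":[0,0,0],"gripper":0.0}

```text
clock: 41.62
position: [0.5947, 0.2529, 0.1374]
ee_rot: [-0.695, 0.124, -0.118, 0.698]
contact_force: [0.2, -0.8, -0.8]
opening: 0.23
```

```bash
python3 pv.py .598 .252 .058 -20 0; python3 bis.py 9
```

```text
at [0.5947 0.2529 0.1374] open 0.23 F [ 0.2 -0.8 -0.8] t 41.62 j [-0.2   0.76 -0.42  1.6   0.36  0.86  0.47]
linear cm [0.41, 7.94, -0.01] | rot [-0.2, 0.2, -0.5] | alt [-0.8, -179.8, 0.3]
0.7 [239.0, 228.0] [0.6872, -0.0378] 112.0 0.88
0.66 [248.0, 404.0] [0.5772, 0.3041] 159.0 0.86
0.51 [208.0, 382.0] [0.4664, 0.2449] 169.0 0.8
```

View pics/b_9.png

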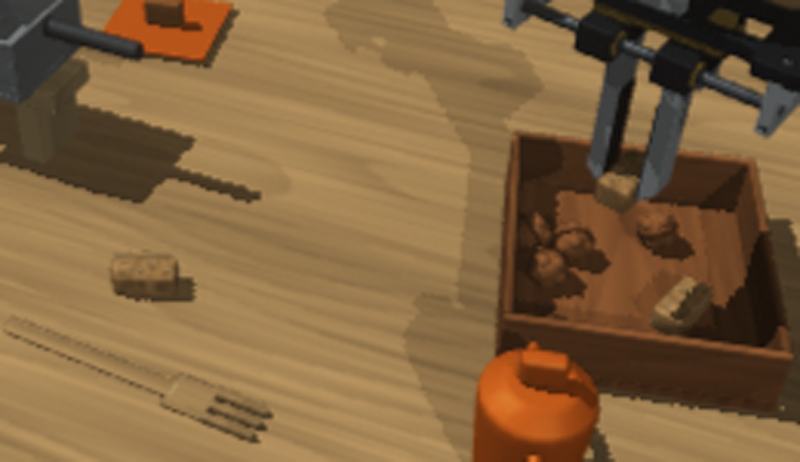

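B is held at (617,190) over the tray; A lies at (682,305) in it, C remains at (145,275). Lower and release.

Request:
jog_arm:
  deltas:
    - {"linear":[0.4,3,0],"rot":[0,0,0],"gripper":0.0}
    - {"linear":[0.4,6,0],"rot":[0,0,0],"gripper":0.0}
    - {"linear":[0.4,8,0],"rot":[0,0,0],"gripper":0.0}
    - {"linear":[0.4,8,0],"rot":[0,0,0],"gripper":0.0}
    - {"linear":[0.4,8,0],"rot":[0,0,0],"gripper":0.0}
    - {"linear":[0.4,8,0],"rot":[0,0,0],"gripper":0.36}
    - {"linear":[0.4,8,0],"rot":[0,0,0],"gripper":0.36}
    - {"linear":[0.4,8,0],"rot":[0,0,0],"gripper":0.36}

```text
clock: 42.38
position: [0.6011, 0.2511, 0.0607]
ee_rot: [-0.694, 0.124, -0.122, 0.699]
contact_force: [0.0, -0.7, -0.5]
opening: 0.356
```

Request:
jog_arm:
  deltas:
    - {"linear":[0,-1,0],"rot":[0,0,0],"gripper":0.38}
    - {"linear":[0,-4,0],"rot":[0,0,0],"gripper":0.38}
    - {"linear":[0,-8,0],"rot":[0,0,0],"gripper":0.4}
    - {"linear":[0,-10,0],"rot":[0,0,0],"gripper":0.4}
    - {"linear":[0,-10,0],"rot":[0,0,0],"gripper":0.5}
    - {"linear":[0,-10,0],"rot":[0,0,0],"gripper":0.5}

```text
clock: 42.88
position: [0.6015, 0.2506, 0.1618]
ee_rot: [-0.693, 0.123, -0.122, 0.699]
contact_force: [0.2, -0.6, 0.9]
opening: 0.489
```

```bash
python3 pv.py .687 -.038 .14 -66 0; python3 bis.py 10
```

```text
at [0.6015 0.2506 0.1618] open 0.489 F [ 0.2 -0.6  0.9] t 42.88 j [-0.19  0.73 -0.43  1.58  0.35  0.91  0.49]
linear cm [17.9, 1.93, -24.23] | rot [-0.4, 46.0, -0.3] | alt [-0.4, -134.0, 0.5]
0.67 [238.0, 231.0] [0.6888, -0.0375] 118.0 0.84
0.62 [248.0, 402.0] [0.5791, 0.3032] 162.0 0.84
0.49 [246.0, 373.0] [0.5911, 0.2491] 164.0 0.86
```

View pics/b_10.png

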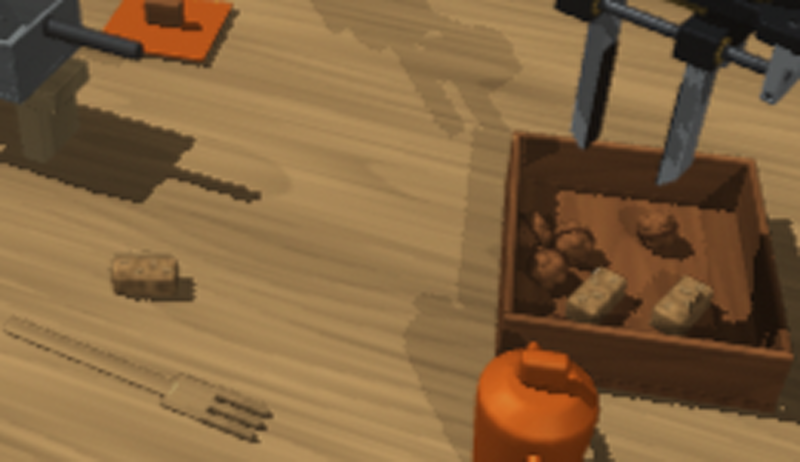

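B rests in the tray at (597,293) beside A (682,305). C remains at (145,275); the fork handle runs just beyond it, so I'll check the clearance.

```bash
grep -n "^def" h.py; python3 - <<'E'
import cv2,numpy as np
im=cv2.imread('pics/b_10.png')
c=im[240:460,0:300]
cv2.imwrite('pics/b_10c.png',cv2.resize(c,None,fx=2.6,fy=2.6,interpolation=cv2.INTER_CUBIC))
E
cat bis.py | head -40; sed -n 1,60p h.py
```

```text
5:def proj(p,X):
8:def unproj(p,uv,z):
11:def box(x0,x1,y0,y1,z0,z1):
20:def sil(p,parts,pose,z):
26:def fit(name,views,x0,z=0.,parts=None):
41:def save(name,img,crop=None,k=1):
46:def log():
48:def toolR(y,z):
51:def down(yaw):  # jaw axis at angle yaw in the xy plane
53:def plan(pos,R,o=None):
from h import *
import sys
p=optics.capture("scene"); save("b_"+sys.argv[1],p["image"],(150,300,180,440))
for a in optics.outline_of("biscuit1",p):
    if a["score"]<.3 or a["region"].sum()>450: continue
    w=unproj(p,a["point"][::-1],.009)
    b=max((fit("biscuit",[(p,a["region"])],[w[0],w[1],y]) for y in(2.2,.5)),key=lambda r:r[1]); print(round(a["score"],2),np.round(a["point"]).tolist(),b[0][:2].round(4).tolist(),np.degrees(b[0][2]).round(0)%180,round(b[1],2))
import numpy as np, cv2
from scipy.optimize import minimize
from scipy.spatial.transform import Rotation as Ro
from workcell import bot, optics
def proj(p,X):
    c=np.atleast_2d(X)@p["R"].T+p["t"]; q=c@p["camera_matrix"].T
    return q[:,:2]/q[:,2:]
def unproj(p,uv,z):
    d=np.linalg.inv(p["camera_matrix"])@np.array([uv[0],uv[1],1
[... 1896 characters left out ...]
    y=np.array(y,float);y/=np.linalg.norm(y);z=np.array(z,float);z-=y*(y@z);z/=np.linalg.norm(z)
    return np.column_stack([np.cross(y,z),y,z])
def down(yaw):  # jaw axis at angle yaw in the xy plane
    return toolR([0,0,-1],[np.cos(yaw),np.sin(yaw),0])
def plan(pos,R,o=None):
    o=o or log(); R0=Ro.from_quat(o["ee_rot"]).as_matrix(); p0=o["position"]
    cands=[R,R@np.diag([-1,1,-1])]
    out=[]
    for c in cands:
        rv=Ro.from_matrix(R0.T@c).as_rotvec(degrees=True); out.append((np.linalg.norm(rv),rv))
    out.sort(key=lambda a:a[0])
    print("at",p0.round(4),"open",round(o["opening"],3),"F",np.round(o["contact_force"],1),"t",round(float(o["clock"]),2),"j",np.round(o["joints"],2))
```

Request:
jog_arm:
  deltas:
    - {"linear":[2.2,0,-3],"rot":[0,6,0],"gripper":0.5}
    - {"linear":[4.4,0,-6],"rot":[0,12,0],"gripper":0.5}
    - {"linear":[6.6,0,-9],"rot":[0,18,0],"gripper":0.5}
    - {"linear":[8.8,0.4,-12],"rot":[0,24,0],"gripper":0.5}
    - {"linear":[11,0.8,-15],"rot":[0,30,0],"gripper":0.5}
    - {"linear":[13.2,1.2,-18],"rot":[0,36,0],"gripper":0.45}
    - {"linear":[15.4,1.6,-21],"rot":[0,42,0],"gripper":0.42}
    - {"linear":[17.9,1.9,-24.2],"rot":[0,46,0],"gripper":0.42}

```text
clock: 43.65
position: [0.6847, -0.0392, 0.1357]
ee_rot: [-0.592, 0.39, -0.382, 0.593]
contact_force: [0.3, 0.1, 0.7]
opening: 0.42
```

Request:
jog_arm:
  deltas:
    - {"linear":[0,0,0],"rot":[0,0,0],"gripper":0.42}
    - {"linear":[0,0,0],"rot":[0,0,0],"gripper":0.42}

```text
clock: 43.82
position: [0.685, -0.0427, 0.1354]
ee_rot: [-0.592, 0.39, -0.383, 0.592]
contact_force: [0.7, 0.8, -1.0]
opening: 0.423
```

```bash
python3 pv.py .688 -.0377 .06 -65 0; python3 bis.py 11
```

```text
at [ 0.685  -0.0427  0.1354] open 0.423 F [ 0.7  0.8 -1. ] t 43.82 j [ 0.15  0.79 -0.22  1.48  0.19  0.9   0.28]
linear cm [-0.28, 7.54, 0.51] | rot [0.3, -1.3, -0.4] | alt [0.7, 178.7, 0.4]
0.72 [247.0, 401.0] [0.5793, 0.3032] 160.0 0.87
0.55 [239.0, 224.0] [0.6868, -0.0387] 118.0 0.83
0.54 [247.0, 374.0] [0.5915, 0.2505] 161.0 0.85
```

View pics/b_11.png

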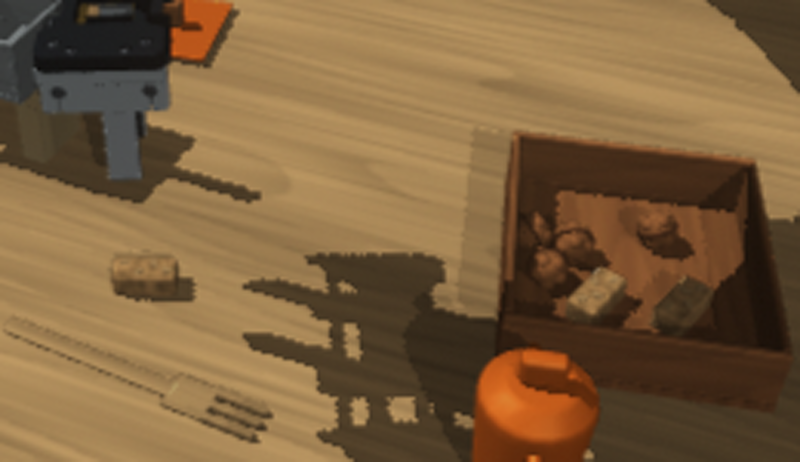

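```bash
python3 - <<'E'
from h import *
p=optics.capture("scene")
for x,y in((60,330),(100,345),(150,365),(180,375)): print(unproj(p,(180+x/3.077,150+y/3.077),.005).round(3))
E
```

```text
[ 0.752 -0.068  0.005]
[ 0.754 -0.038  0.005]
[ 0.756 -0.     0.005]
[0.756 0.021 0.005]
```

Fork lies at x ≥ 0.75, finger back at about 0.715, tin handle ≈25 mm from the gripper body: clear.

Request:
jog_arm:
  deltas:
    - {"linear":[-0.3,1,0.4],"rot":[0,-1.3,0],"gripper":0.45}
    - {"linear":[-0.3,4,0.4],"rot":[0,-1.3,0],"gripper":0.45}
    - {"linear":[-0.3,7,0.4],"rot":[0,-1.3,0],"gripper":0.45}
    - {"linear":[-0.3,7.5,0.4],"rot":[0,-1.3,0],"gripper":0.45}
    - {"linear":[-0.3,7.5,0.4],"rot":[0,-1.3,0],"gripper":0.45}

```text
clock: 44.38
position: [0.6859, -0.0316, 0.06]
ee_rot: [-0.597, 0.382, -0.373, 0.599]
contact_force: [-0.7, -1.5, 0.1]
opening: 0.448
```

```bash
python3 pv.py .6875 -.038 .031 -65 0; python3 bis.py 12
```

```text
at [ 0.6859 -0.0316  0.06  ] open 0.448 F [-0.7 -1.5  0.1] t 44.38 j [ 0.13  0.89 -0.21  1.51  0.22  0.77  0.27]
linear cm [0.68, 2.89, -0.11] | rot [0.3, 0.5, -0.6] | alt [-1.0, -179.5, -0.5]
0.8 [248.0, 401.0] [0.5789, 0.3027] 160.0 0.88
0.69 [243.0, 228.0] [0.6879, -0.0375] 118.0 0.69
0.66 [244.0, 373.0] [0.593, 0.25] 164.0 0.83
```

View pics/b_12.png

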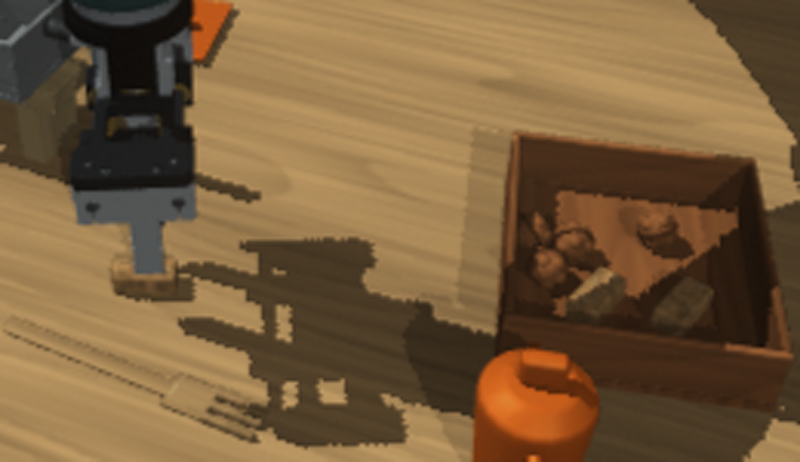

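The near finger (150,255) hangs just beyond C (145,275), aligned with it. Descend and close.

Request:
jog_arm:
  deltas:
    - {"linear":[0.5,0.6,0],"rot":[0,0,0],"gripper":0.45}
    - {"linear":[0.5,2.8,0],"rot":[0,0,0],"gripper":0.45}
    - {"linear":[0.5,2.8,0],"rot":[0,0,0],"gripper":0.45}
    - {"linear":[0.5,2.8,0],"rot":[0,0,0],"gripper":0.0}
    - {"linear":[0.5,2.8,0],"rot":[0,0,0],"gripper":0.0}
    - {"linear":[0.5,2.8,0],"rot":[0,0,0],"gripper":0.0}
    - {"linear":[0.5,2.8,0],"rot":[0,0,0],"gripper":0.0}
    - {"linear":[0.5,2.8,0],"rot":[0,0,0],"gripper":0.0}

```text
clock: 45.15
position: [0.691, -0.0377, 0.0359]
ee_rot: [-0.596, 0.38, -0.376, 0.599]
contact_force: [-0.4, 0.3, 4.0]
opening: 0.225
```

Request:
jog_arm:
  deltas:
    - {"linear":[0,0,0],"rot":[0,0,0],"gripper":0.0}
    - {"linear":[0,0,0],"rot":[0,0,0],"gripper":0.0}

```text
clock: 45.32
position: [0.691, -0.0377, 0.0359]
ee_rot: [-0.596, 0.38, -0.376, 0.599]
contact_force: [-0.8, 0.3, 5.9]
opening: 0.23
```

Request:
jog_arm:
  deltas:
    - {"linear":[0,-2,0],"rot":[0,0,0],"gripper":0.0}
    - {"linear":[0,-5,0],"rot":[0,0,0],"gripper":0.0}
    - {"linear":[0,-8,0],"rot":[0,0,0],"gripper":0.0}
    - {"linear":[0,-11,0],"rot":[0,0,0],"gripper":0.0}
    - {"linear":[0,-11,0],"rot":[0,0,0],"gripper":0.0}
    - {"linear":[0,-11,0],"rot":[0,0,0],"gripper":0.0}

```text
clock: 45.82
position: [0.6919, -0.0385, 0.1468]
ee_rot: [-0.595, 0.379, -0.377, 0.6]
contact_force: [-0.5, 0.5, -0.6]
opening: 0.227
```

```bash
python3 pv.py .545 .29 .145 -20 0
```

```text
at [ 0.6919 -0.0385  0.1468] open 0.227 F [-0.5  0.5 -0.6] t 45.82 j [ 0.15  0.79 -0.23  1.46  0.2   0.92  0.3 ]
linear cm [-35.97, 0.41, 0.78] | rot [-0.3, -44.7, -0.3] | alt [0.3, 135.3, -0.4]
```

```bash
python3 pv.py .5195 .3105 .145 -79.5 0
```

```text
at [ 0.6919 -0.0385  0.1468] open 0.227 F [-0.5  0.5 -0.6] t 45.82 j [ 0.15  0.79 -0.23  1.46  0.2   0.92  0.3 ]
linear cm [-38.92, 0.43, -0.64] | rot [-0.1, 14.8, -0.4] | alt [-0.6, -165.2, 0.2]
```

Request:
jog_arm:
  deltas:
    - {"linear":[-3.2,0,0],"rot":[0,2,0],"gripper":0.0}
    - {"linear":[-6.6,0,0],"rot":[0,4,0],"gripper":0.0}
    - {"linear":[-10,0,0],"rot":[0,6,0],"gripper":0.0}
    - {"linear":[-13.5,0,-0.2],"rot":[0,8,0],"gripper":0.0}
    - {"linear":[-17,0.1,-0.3],"rot":[0,10,0],"gripper":0.0}
    - {"linear":[-20.5,0.2,-0.4],"rot":[0,12,0],"gripper":0.0}
    - {"linear":[-24,0.2,-0.5],"rot":[0,14,0],"gripper":0.0}
    - {"linear":[-27.5,0.3,-0.6],"rot":[0,14.8,0],"gripper":0.0}

```text
clock: 46.48
position: [0.5654, 0.2083, 0.1424]
ee_rot: [-0.543, 0.456, -0.449, 0.544]
contact_force: [0.3, 1.3, 0.6]
opening: 0.23
```

```bash
python3 pv.py .5195 .3105 .145 -79.5 0
```

```text
at [0.5654 0.2083 0.1424] open 0.23 F [0.3 1.3 0.6] t 46.48 j [-0.31  0.67 -0.14  1.73  0.11  0.75 -0.32]
linear cm [-10.88, -0.17, -2.66] | rot [0.3, -0.1, -0.4] | alt [0.6, 179.9, 0.5]
```

Request:
jog_arm:
  deltas:
    - {"linear":[-3.6,0,-0.8],"rot":[0,0,0],"gripper":0.0}
    - {"linear":[-7.2,0,-1.7],"rot":[0,0,0],"gripper":0.0}
    - {"linear":[-10.4,0,-2.5],"rot":[0,0,0],"gripper":0.0}
    - {"linear":[-10.9,0,-2.6],"rot":[0,0,0],"gripper":0.0}
    - {"linear":[-10.9,0,-2.6],"rot":[0,0,0],"gripper":0.0}
    - {"linear":[-10.9,0,-2.6],"rot":[0,0,0],"gripper":0.0}

```text
clock: 46.98
position: [0.5215, 0.3087, 0.1436]
ee_rot: [-0.544, 0.454, -0.449, 0.544]
contact_force: [-0.1, -1.4, -0.3]
opening: 0.226
```

```bash
python3 pv.py .5195 .3105 .060 -79.5 0; python3 bis.py 13
```

```text
at [0.5215 0.3087 0.1436] open 0.226 F [-0.1 -1.4 -0.3] t 46.98 j [-0.5   0.67 -0.13  1.72  0.1   0.76 -0.49]
linear cm [-0.17, 8.36, -0.13] | rot [0.3, 0.1, -0.3] | alt [-0.5, -179.9, -0.4]
0.69 [244.0, 373.0] [0.5921, 0.2503] 164.0 0.78
0.55 [193.0, 414.0] [0.373, 0.317] 97.0 0.5
```

View pics/b_13.png

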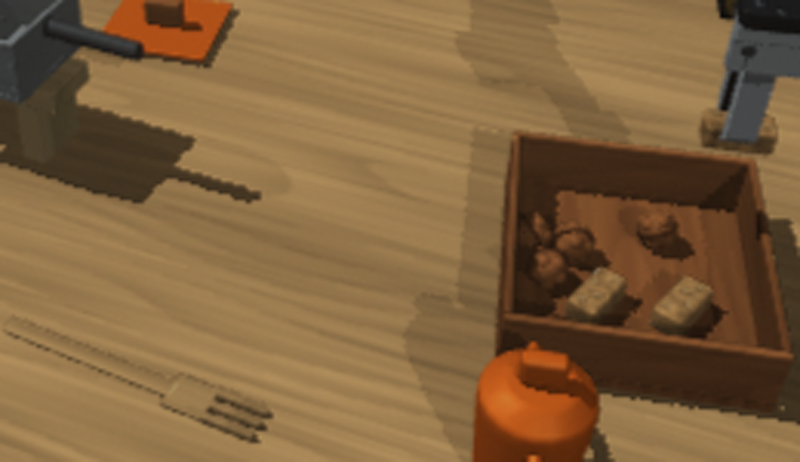

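C is held at (740,130), and the bench no longer shows any biscuit; I'll check where it projects onto the tray floor.

```bash
python3 - <<'E'
from h import *
p=optics.capture("scene")
for X in ((.5195,.3105,.01),(.51,.332,.01),(.529,.289,.01),(.4,.3,.05)): 
  u=proj(p,X)[0]; print(X,((u-[180,150])*3.077).round())
b=M["tray"][0]; R=Ro.from_euler('z',10.5,degrees=True).as_matrix()
print(((proj(p,b@R.T+[.562,.2675,0])-[180,150])*3.077).round().tolist())
E
```

```text
(0.5195, 0.3105, 0.01) [703. 249.]
(0.51, 0.332, 0.01) [736. 248.]
(0.529, 0.289, 0.01) [669. 250.]
(0.4, 0.3, 0.05) [718. 104.]
[[508.0, 178.0], [517.0, 126.0], [743.0, 209.0], [760.0, 156.0], [494.0, 368.0], [503.0, 313.0], [774.0, 412.0], [796.0, 357.0]]
```

Request:
jog_arm:
  deltas:
    - {"linear":[-0.4,2.5,-0.1],"rot":[0,0,0],"gripper":0.0}
    - {"linear":[-0.4,5,-0.1],"rot":[0,0,0],"gripper":0.0}
    - {"linear":[-0.4,7,-0.1],"rot":[0,0,0],"gripper":0.0}
    - {"linear":[-0.4,8.2,-0.1],"rot":[0,0,0],"gripper":0.0}
    - {"linear":[-0.4,8.2,-0.1],"rot":[0,0,0],"gripper":0.0}
    - {"linear":[-0.4,8.2,-0.1],"rot":[0,0,0],"gripper":0.36}
    - {"linear":[-0.4,8.2,-0.1],"rot":[0,0,0],"gripper":0.36}
    - {"linear":[-0.4,8.2,-0.1],"rot":[0,0,0],"gripper":0.36}

```text
clock: 47.8
position: [0.5209, 0.3145, 0.0642]
ee_rot: [-0.542, 0.455, -0.45, 0.546]
contact_force: [0.6, -0.5, 0.5]
opening: 0.353
```

Request:
jog_arm:
  deltas:
    - {"linear":[0,-1,0],"rot":[0,0,0],"gripper":0.36}
    - {"linear":[0,-4,0],"rot":[0,0,0],"gripper":0.36}
    - {"linear":[0,-8,0],"rot":[0,0,0],"gripper":0.36}
    - {"linear":[0,-12,0],"rot":[0,0,0],"gripper":0.4}
    - {"linear":[0,-16,0],"rot":[0,0,0],"gripper":0.4}
    - {"linear":[0,-20,0],"rot":[0,0,0],"gripper":0.4}
    - {"linear":[0,-20,0],"rot":[0,0,0],"gripper":0.4}
    - {"linear":[0,-20,0],"rot":[0,0,0],"gripper":0.4}

```text
clock: 48.47
position: [0.522, 0.3137, 0.2672]
ee_rot: [-0.54, 0.454, -0.45, 0.547]
contact_force: [-0.6, -0.0, -1.0]
opening: 0.399
```

```bash
python3 - <<'E'
from h import *
for n in("scene","top"):
    p=optics.capture(n); save("fin_"+n,p["image"])
    for k in("biscuit1","nut1"):
        print(n,k,[(round(a["score"],2),np.round(a["point"]).tolist(),unproj(p,a["point"][::-1],.015)[:2].round(3).tolist()) for a in optics.spot_in(k,p) if a["score"]>.3])
E
```

```text
scene biscuit1 [(0.62, [244.0, 372.0], [0.592, 0.246]), (0.54, [228.0, 409.0], [0.517, 0.31]), (0.51, [248.0, 401.0], [0.581, 0.302])]
scene nut1 [(0.68, [228.0, 394.0], [0.527, 0.28]), (0.66, [227.0, 366.0], [0.546, 0.225]), (0.49, [274.0, 238.0], [0.768, 0.026]), (0.46, [223.0, 350.0], [0.549, 0.19])]
top biscuit1 [(0.57, [228.0, 134.0], [0.514, 0.317]), (0.56, [134.0, 164.0], [0.753, 0.251]), (0.55, [199.0, 137.0], [0.587, 0.312]), (0.45, [194.0, 159.0], [0.599, 0.257])]
top nut1 []
```

View pics/fin_scene.png

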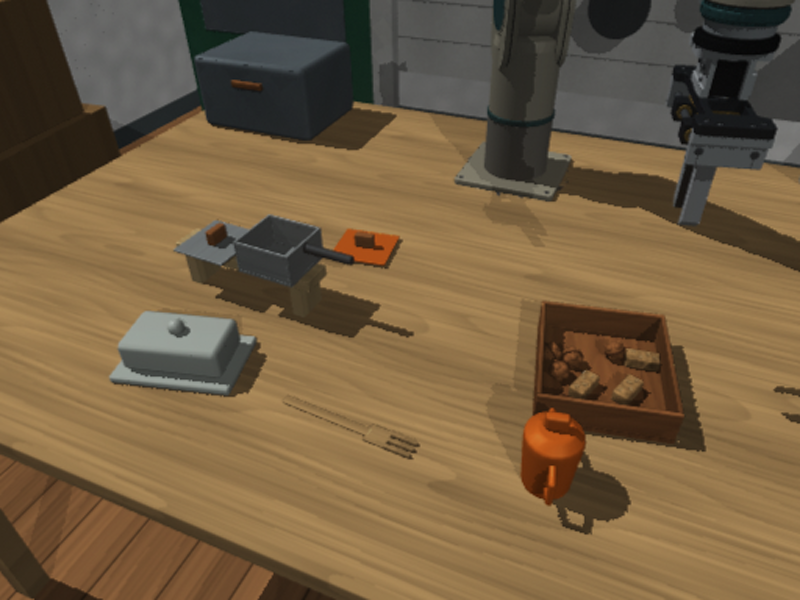

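View pics/fin_top.png

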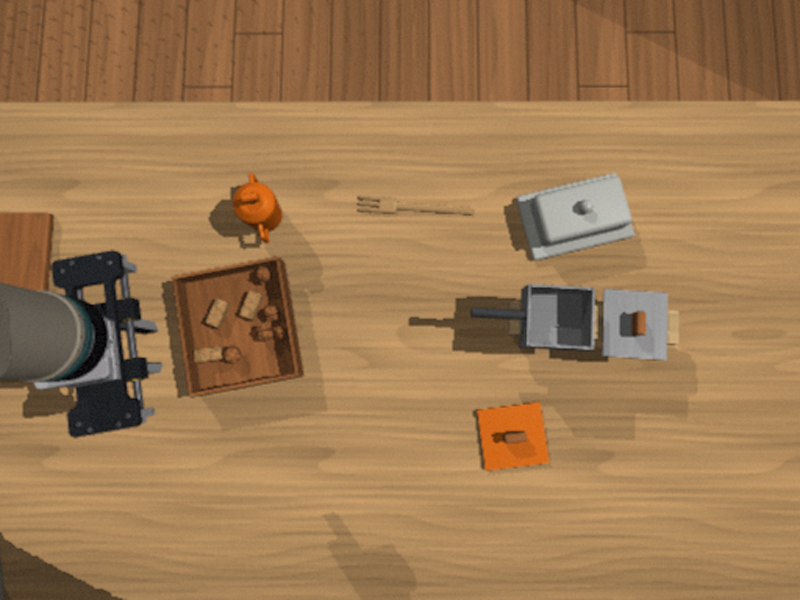

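The scene view shows the tin (285,245) and lid (215,240) standing on the ledge, and the tray with its contents; the bench shows only the fork (350,430), butter dish, cup and orange look-alike. One enlarged crop of the tray from above, for the count.

```bash
python3 - <<'E'
from h import *
p=optics.capture("top"); im=p["image"]
a=cv2.resize(im[160:260,100:200],(400,400),interpolation=cv2.INTER_CUBIC); b=cv2.resize(im[170:240,290:440],(400,187),interpolation=cv2.INTER_CUBIC)
b=np.vstack([b,np.zeros((213,400,3),np.uint8)]); cv2.imwrite("pics/fin_crop.png",np.hstack([a,b])[:,:,::-1])
print(bot.get_obs()["contact_force"],bot.get_obs()["clock"])
E
```

```text
[-0.77771357 -0.38595667 -1.48461067] 48.8167
```

View pics/fin_crop.png

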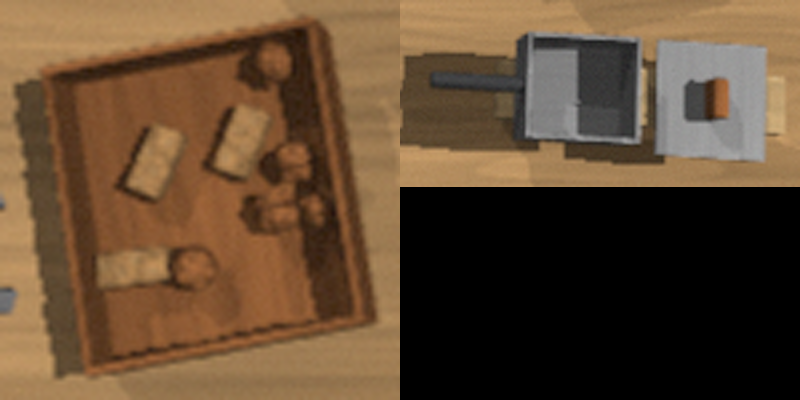

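The crop shows five nuts at (270,60), (293,160), (280,207), (313,208) and (192,268), with three biscuits, all in the tray. The tin is empty beside the lid on the ledge. I'm handing in.

```bash
python3 -c "
from workcell import bot
print(bot.sign_off())"
```

```text
the job is handed in; nothing more can be done
None
```

I finished the job at about 49 s and handed it in. The lid lies flat, grip bar up, on the ledge, and the empty tin stands upright beside it. The five nuts and all three loose biscuits are in the tray.

**What went wrong:** on the first try at tipping, the tin slipped in the grip and touched the tray wall with about 7.5 N. I tipped it a different way and it emptied into the tray.

**Last checks:**
- **Both cameras:** nothing is left loose on the bench, and the tin and lid rest on their own.
- **Bystanders:** the cup, butter dish, fork and orange look-alike of the lid look untouched.
- **Arm:** it hangs clear above the tray.
- **Nuts:** the networks missed some in the last pictures: none found from above, and three plus one false hit on the fork in the scene view. I made the count of five by eye in the enlarged top view.
- **Biscuits:** the top view gave one extra false hit, on the sippy cup.

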